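# Take the test gauge off the air coupler, load the heel lifts and start the roughing box

### The job

The pressure check is done: pull back the spring sleeve of the air coupler until the test gauge springs out, let go so that the sleeve snaps fully home, and put the gauge into the grey tray. Slide open the feed slot of the roughing box, drop every rubber heel lift through it edge-on, and slide the shutter fully shut again. Last of all, with everything put away, swing the blue air valve on the box fully on; leave the other things on the bench where they are.

Things in the scene. Friction and masses are not known exactly. Their poses are not given: they have to be found in the camera images.
- air_unit: Fixed air service unit: aluminium block 50 x 155 x 50 mm on a steel base plate 100 x 190 mm, with a clear filter bowl and a black regulator knob (top 131 mm above the bench) at its +y end. Origin on the bench under the block, straight behind the coupler. The quick coupler sticks out of the block's front (local -x) at 85 mm above the bench; its axis is local x at local y = 0. The top of the block is 113 mm above the bench, its front face at local x = -25 mm.
- coupler_mouth (a point): Centre of the coupler's open front end, on its axis, at local x = -90 mm of the air unit; axes parallel to the air unit's.
- sleeve (a joint): Brass spring sleeve of the coupler: 0 = home (forward), up to 0.009 m = pulled fully back along the unit's local +x (towards the block). A spring returns it: about 5 N at the start of travel, 10 to 15 N fully back. The plug is unlocked past about 6 mm.
- sleeve_mid (a point): Middle of the sleeve, on the coupler axis; it moves with the sleeve. The sleeve is 34 mm long with a knurled waist 26 mm long and 28 mm across, between two rims 33 mm across and 4 mm wide.
- gauge: Test gauge (loose, 100 g): steel dial case 44 mm across, 26 mm thick, origin at its centre, white dial facing local -x. Behind it along local +x an 18 mm brass neck (13 to 33 mm) and a grooved 16 mm plug (33 to 66 mm), locked in the coupler at the start, local x along the unit's. Unlocked, it is thrown 15 mm out (local -x) and rests with 17 mm of plug in the mouth, to be drawn out straight.
- tray: Fixed grey open tray, 120 mm (local x) x 170 mm (local y), 22 mm high, walls and floor 4 mm. Origin under its centre, on the bench. Home of the gauge.
- roughing_box: Fixed green steel roughing box, 180 mm (local x) x 220 mm (local y) x 170 mm high, hollow, with a steel top plate 4 mm thick; origin under its centre, on the bench. The lifts fall inside to a floor 30 mm above the bench.
- slot (a point): Centre of the feed slot in the top plate of the roughing box, at the plate's upper face. The slot is 18 mm wide (local x) and 66 mm long (local y); below it is free to the floor.
- shutter (a joint): Aluminium shutter (3 mm thick, lies on the top plate) that covers the slot: 0 = fully shut, 0.036 m = fully open, slid along the box's local +x. It stays where it is left (friction about 2 N).
- shutter_tab (a point): Centre of the black grip tab that stands on the shutter: 10 mm (local x) x 44 mm (local y), 18 mm high, its top 21 mm above the top plate. With the shutter shut the tab is 22 mm from the slot's centre in local +x.
- valve (a joint): Air valve lever on top of the box, rad: 0 = off (lever along the box's local +y), 1.57 = fully on (lever along local -x). Stays where it is left (friction about 0.12 N m).
- valve_pivot (a point): On the vertical axis of the valve lever, at the height of the lever's middle (31 mm above the top plate). The blue lever is 82 mm long from the pivot, 12 mm thick and 14 mm high.
- valve_tip (a point): Free end of the valve lever, at its mid height.
- lift1: Rubber heel lift (loose, about 30 g), two to four of the four are there: flat D shape 50 mm long (local x), 50 mm wide (local y), 8 mm thick. Origin on its underside: the straight edge is 22 mm from it at local +x, the round end 28 mm from it at local -x; the two long sides are straight and parallel from local x = -3 to +22 mm. It lies flat on the bench with its round end roughly towards the robot.
- lift2: Rubber heel lift (loose, about 30 g), two to four of the four are there: flat D shape 50 mm long (local x), 50 mm wide (local y), 8 mm thick. Origin on its underside: the straight edge is 22 mm from it at local +x, the round end 28 mm from it at local -x; the two long sides are straight and parallel from local x = -3 to +22 mm. It lies flat on the bench with its round end roughly towards the robot.
- lift3: Rubber heel lift (loose, about 30 g), two to four of the four are there: flat D shape 50 mm long (local x), 50 mm wide (local y), 8 mm thick. Origin on its underside: the straight edge is 22 mm from it at local +x, the round end 28 mm from it at local -x; the two long sides are straight and parallel from local x = -3 to +22 mm. It lies flat on the bench with its round end roughly towards the robot.
- lift4: Rubber heel lift (loose, about 30 g), two to four of the four are there: flat D shape 50 mm long (local x), 50 mm wide (local y), 8 mm thick. Origin on its underside: the straight edge is 22 mm from it at local +x, the round end 28 mm from it at local -x; the two long sides are straight and parallel from local x = -3 to +22 mm. It lies flat on the bench with its round end roughly towards the robot.
- polish_tin: Closed polish tin, 62 mm across, 22 mm high; leave alone. Origin at the underside.
- dye: Amber bottle, 36 mm across, 100 mm high; leave alone. Origin at the underside.
- cement_can: Cement can, 72 mm across, 95 mm high; leave alone. Origin at the underside.
- hammer: Hammer lying on the bench, 260 mm long; leave alone.
- brush: Shoe brush lying on the bench, 150 x 50 x 40 mm; leave alone.
- awl: Awl with a wooden handle lying on the bench, 160 mm long; leave alone.
Mind the look-alikes: they are no part of the job. Leave any turquoise look-alike of the lift3 alone.

How it is judged:
By the outcome, as a careful person would: the job done as asked, in the order asked, and still so for the second after the job is handed in, with the robot touching nothing.
Of lift1, lift2, lift3, lift4 only 2 to 4 are there at a start; the rules pass over those that are not, and their reading is None.
At some moment in a run one of lift1, lift2, lift3, lift4 may be knocked a few centimetres aside while the robot is not near it.
It also fails if it takes over 210 s, if anything falls off the work surface, if the arm or the gripper's body presses on something with over 40 N, if the wrist force passes 120 N, or if a joint passes its speed limit or range.

### The arm

A 6-joint arm with a two-finger parallel gripper is mounted at the origin on the work surface. World frame = base frame: x ahead of the robot, y to its left, z up, the work surface at z = 0. Lengths are in m, angles in degrees, forces in N, time in s.
With the tool pointing down it reaches from about 0.4 to 0.825 m from the base axis. Payload 7 kg.
Tool frame: the origin (TCP) lies midway between the tips of the shut fingers; the grasp point (between the pads) lies r.hold_point_z behind it (r.hold_point_z is the distance from the TCP to the grasp point, in m); z points along the fingers, x is the direction in which the jaws open and shut, and the axes are right-handed (so a half turn about z gives the same grasp; the last joint's range is limited). The gripper opens to 88 mm and grips with 3 to 60 N. Pads are 19 mm wide; open, the fingers measure 130 mm over their backs; the gripper's body (78 mm by 193 mm) begins 47 mm behind the grasp point.
Start: joints at [-59.295, 20.546, 0.682, 0, -70.136, -16.507], TCP at [0.166, -0.654, 0.198] pointing down, gripper open.
Joint ranges: [-176.03, 176.03], [-82.01, 121.73], [-58.28, 71.71], [-173.87, 95.51], [-174.79, -0.11], [-173.66, 173.66]. Speed limits (degrees/s): [136.94, 136.94, 172.46, 180, 180, 180].

### API

Orientations are given as [roll, pitch, yaw] about the fixed x, y, z axes, in that order (R = Rz(yaw) Ry(pitch) Rx(roll)).
In Python, from plant import get_state, viewer, close_job, r gives the robot as it stands.
- The arm moves only by the tool apply_moves, never from a script. Its argument "plan" is a list of rows, each a list of 3 entries, a list of its own where there are three numbers: the closure in counts, from 0 (fully open) to 255 (shut), then the shift along the tool's x, y, z in units of 50 mm (1.0 is 50 mm), then the turn about the tool's z in units of 6 degrees (1.0 is 6 degrees). A call has 1 to 12 rows; each row shifts and turns the commanded pose from where the row before left it, along the tool's axes as they then stand; what a row does not reach is not made up. A row lasts 1/8 s, in which the tool goes at most 62.5 mm and 10.7 degrees, less where a joint would pass 70% of its speed; a pose out of reach is approached as far as the arm can. A call is refused whole if a number of a shift passes 1 or a number of a turn 1, either way. A call with a gripper value outside its range is refused whole. The fingers move at their own pace and stop on an object; "squeeze" is the grip in N (left out, the last holds). Time passes only in rows, so rows that do not move let the fingers close. It gives the time, the measured TCP pose, the force and the opening at its end, in the units of the state.
- get_state(): the state, without advancing time (a new reading comes with each control period).
- viewer.capture(name): name is "scene" or "top" or "wrist"; returns a dict with "frame" (384x512x3 uint8, blue, green, red), "K" (3x3 intrinsics, pixels), "R" (3x3) and "t" (3): a world point X has camera coordinates R X + t; the wrist camera has in their place "mount" (4x4, takes a point from camera to tool coordinates, whose origin is the TCP and whose axes are the tool frame's). Camera axes: x right, y down, z forward; pixel columns grow to the right and rows downward; lengths in m; the calibration is good to about 2 mm. A picture is of the moment at which its call begins: read the wrist's pose just before it. There is no depth.
- close_job(): hands the job in, once; it reports no verdict.
The state is a dict: "time_s": time; "joints": joint angles; "qd": joint speeds; "joint_torque": joint torques, N m; "tcp_pos": TCP position; "eef_rot": TCP orientation; "contact_force": force on the tool from outside, world axes, zero at the start; "moment": the same for the moment, N m; "gripper_width": finger opening in m.
Only numpy, scipy, OpenCV 4.12 (cv2) and the standard library are available. Lean on these libraries where they do the work, as an engineer would, in place of code of your own. Each camera call takes 0.05 s, during which the arm holds its last target.

## Working session

There is one attempt and no reset: what is moved stays moved. The work goes in short steps, Python scripts to look and compute and a tool call to move; the robot and the scene stay as the last step left them, time stands still between calls to the robot, and variables do not carry over. Pictures are saved under pics/ and viewed, and the job is handed in when it is done.

Besides the shell and the picture viewer there is one more tool, called after ">>>" as name(argument=value, ...) on one line, values as JSON. apply_moves: Moves the arm, as the interface text tells. Its arguments: {"type":"object","properties":{"plan":{"type":"array","items":{"type":"array"}},"squeeze":{"type":"number"}},"required":["plan"]}

```bash
ls; mkdir -p pics; python3 - <<'E'
from plant import get_state, viewer, r
import cv2
print(get_state()); print(r.hold_point_z)
for n in ["scene","top","wrist"]:
    c=viewer.capture(n); cv2.imwrite(f"pics/{n}0.png",c["frame"])
    print(n,c["K"].tolist(),c.get("R"),c.get("t"),c.get("mount"))
E
```

```text
pics
{'time_s': 0.0, 'joints': array([-5.92930786e+01,  2.05908394e+01,  6.32073893e-01, -2.03042446e-02,
       -7.01344561e+01, -1.65073492e+01]), 'qd': array([-0.04404977,  0.04672031,  0.1320567 ,  0.00073291, -0.10159491,
        0.08798918]), 'joint_torque': array([ 8.83466837e-04, -5.82719493e+01,  2.93070316e+01,  6.99725166e+00,
        7.11611530e-03, -1.54100935e-04]), 'tcp_pos': array([ 0.165418  , -0.653856  ,  0.19751595]), 'eef_rot': array([-1.7999181e+02, -9.4803086e-02,  1.0419265e+02]), 'contact_force': array([-0.42027189, -0.19614947,  0.45354646]), 'moment': array([-0.00421679, -0.01218815,  0.01397558]), 'gripper_width': 0.08806105369294898}
0.0188
scene [[385.3342846212734, 0.0, 257.0374153633628], [0.0, 385.3342846212734, 190.23595199241512], [0.0, 0.0, 1.0]] [[-1.37287453e-01  9.90530858e-01  8.79568219e-04]
 [ 6.74882438e-01  9.41885225e-02 -7.31889484e-01]
 [-7.25041964e-01 -9.98856382e-02 -6.81422783e-01]] [ 0.07389792 -0.24992676  1.42996951] None
top [[483.3044908809408, 0.0, 245.99923975634016], [0.0, 483.3044908809408, 206.45284091803862], [0.0, 0.0, 1.0]] [[-0.0234151  -0.99935594 -0.02719256]
 [-0.98971785  0.0270112  -0.14045988]
 [ 0.14110392  0.02362408 -0.98971288]] [0.01312577 0.51826843 1.42731246] None
wrist [[340.7012374288359, 0.0, 257.6958290744973], [0.0, 340.7012374288359, 193.6678168566276], [0.0, 0.0, 1.0]] None None [[ 9.99999981e-01  2.59029118e-06 -1.96932701e-04  2.35560165e-04]
 [ 4.93400681e-05  9.64732537e-01  2.63232084e-01 -7.14598696e-02]
 [ 1.90669232e-04 -2.63232088e-01  9.64732518e-01 -1.86570433e-01]
 [ 0.00000000e+00  0.00000000e+00  0.00000000e+00  1.00000000e+00]]
```

View pics/scene0.png

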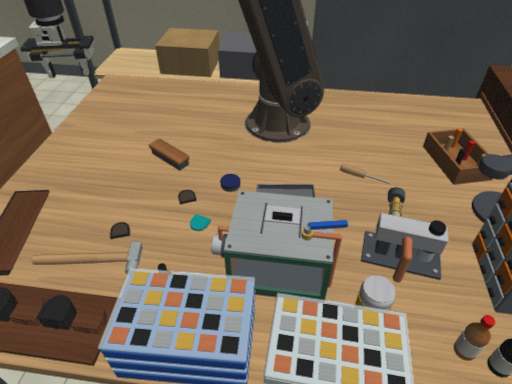

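View pics/top0.png

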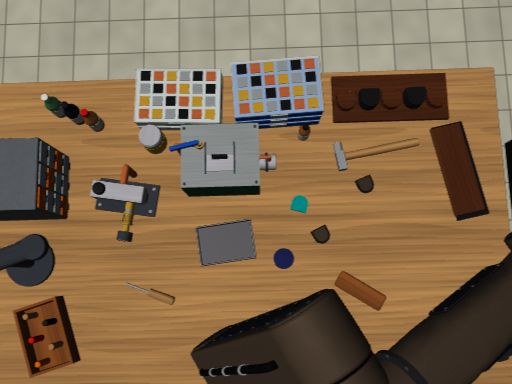

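View pics/wrist0.png

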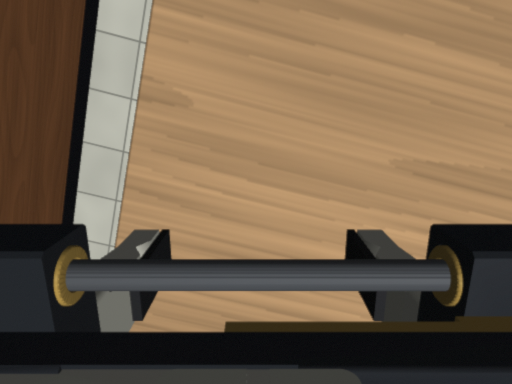

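The scene view shows two dark D lifts at (187,197) and (120,230), and a turquoise look-alike at (200,222). In the top view they are at (320,234), (365,184) and (299,204). I'll set up helpers and enlarge.

```bash
cat > h.py <<'E'
import numpy as np, cv2
from scipy.spatial.transform import Rotation as Ro
from plant import get_state, viewer, r
def cap(n,save=None):
    s=get_state(); c=viewer.capture(n)
    if n=="wrist":
        R=Ro.from_euler('xyz',s['eef_rot'],degrees=True).as_matrix()
        M=np.array(c['mount']); T=np.eye(4);T[:3,:3]=R;T[:3,3]=s['tcp_pos'];W=T@M
        c['R']=W[:3,:3].T; c['t']=-W[:3,:3].T@W[:3,3]
    if save: cv2.imwrite(f'pics/{save}.png',c['frame'])
    return c
def ray(c,p):
    R=np.array(c['R']);t=np.array(c['t']);K=np.array(c['K'])
    o=-R.T@t; d=R.T@np.linalg.inv(K)@np.array([p[0],p[1],1.]); return o,d/np.linalg.norm(d)
def onz(c,p,z):
    o,d=ray(c,p); return o+d*(z-o[2])/d[2]
def tri(c1,p1,c2,p2):
    o1,d1=ray(c1,p1);o2,d2=ray(c2,p2)
    A=np.c_[d1,-d2];x=np.linalg.lstsq(A,o2-o1,rcond=None)[0]
    a=o1+x[0]*d1;b=o2+x[1]*d2; return (a+b)/2,np.linalg.norm(a-b)
def proj(c,X):
    q=np.array(c['K'])@(np.array(c['R'])@np.array(X)+np.array(c['t'])); return q[:2]/q[2]
def crop(c,x0,y0,x1,y1,k,name):
    cv2.imwrite(f'pics/{name}.png',cv2.resize(c['frame'][y0:y1,x0:x1],None,fx=k,fy=k,interpolation=cv2.INTER_CUBIC))
E
python3 - <<'E'
from h import *
c=cap("top"); s=cap("scene")
crop(c,80,100,280,250,4,'t1'); crop(c,260,120,460,270,4,'t2'); crop(s,200,170,460,330,3,'s1')
crop(s,90,170,270,290,4,'s2')
E
```

```text
(no output)
```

View pics/t1.png

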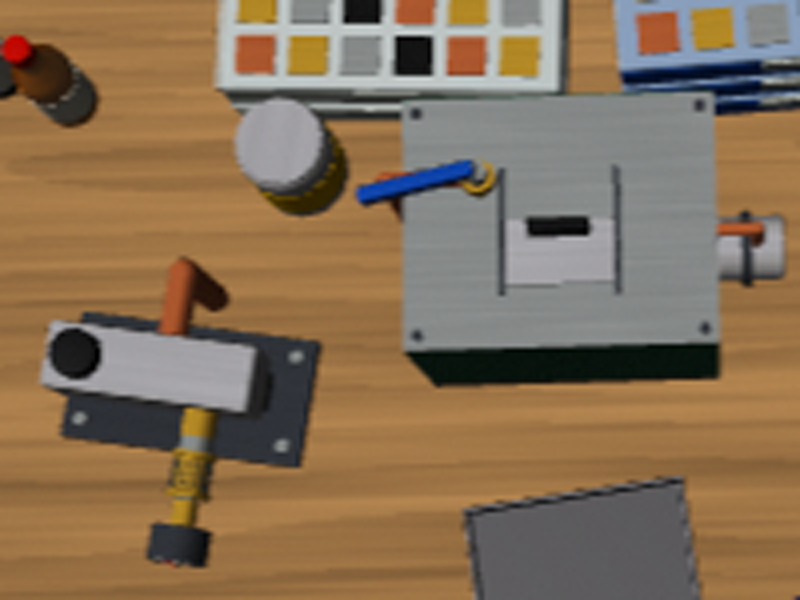

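View pics/t2.png

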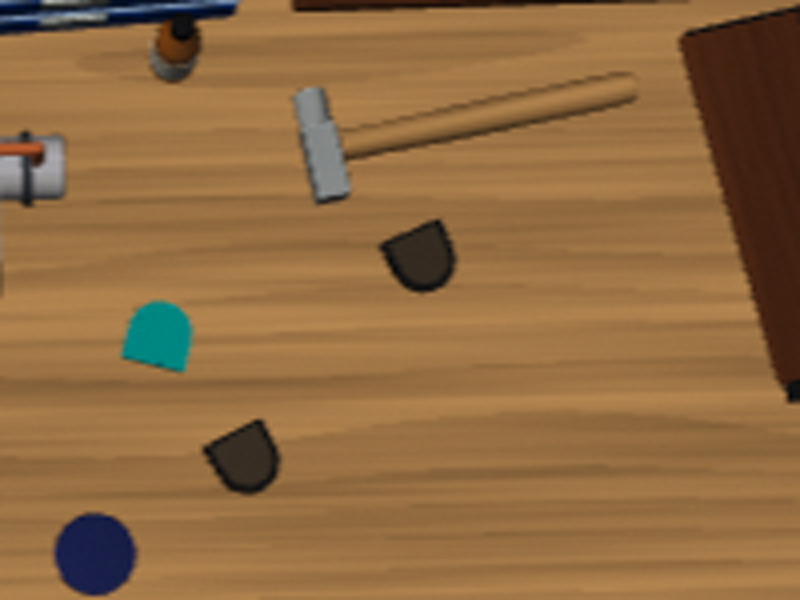

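View pics/s1.png

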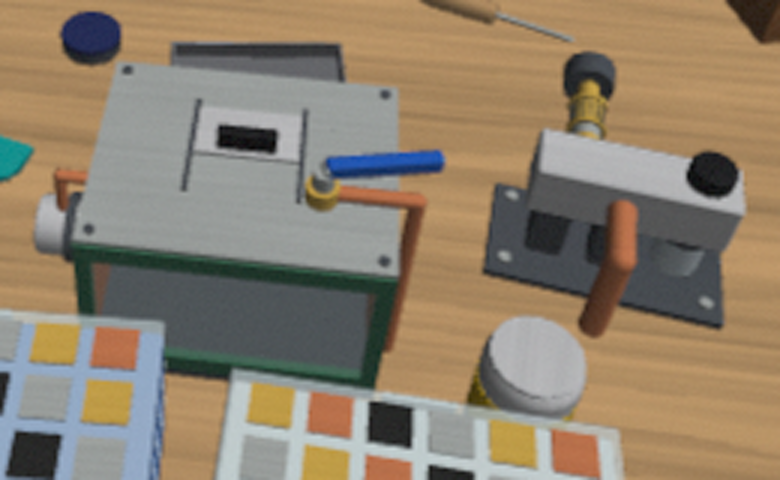

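View pics/s2.png

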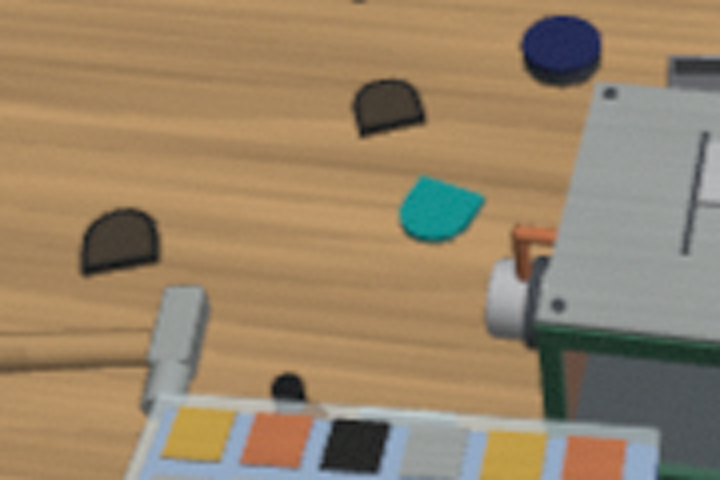

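Candidates for the lifts are two dark D's at top (320,234) and (365,184). They match the described shape, with the round end towards the robot. The turquoise D at (299,204) is the look-alike and its round end points the other way, so I'll leave it. Next I'll measure the main points.

```bash
python3 - <<'E'
from h import *
np.set_printoptions(precision=4,suppress=True)
c=cap("top"); s=cap("scene")
T=lambda x,y:(x/4+80-.375,y/4+100-.375)   # crop t1 -> px
S=lambda x,y:(x/3+200-.33,y/3+170-.33)
print('box corners',[onz(c,T(*p),.17)[:2] for p in [(403,103),(712,93),(718,345),(404,350)]])
print('box screws',[onz(c,T(*p),.17)[:2] for p in [(416,113),(700,105),(705,328),(417,336)]])
print('tab',onz(c,T(558,226),.191), tri(c,T(558,226),s,S(247,139)))
print('tip',onz(c,T(362,195),.201),'pivot',onz(c,T(480,172),.201), tri(c,T(362,195),s,S(441,161)))
print('block top corners',[onz(c,T(*p),.113)[:2] for p in [(50,322),(41,383),(247,412),(257,347)]])
print('plate corners',[onz(c,T(*p),.004)[:2] for p in [(85,313),(320,343),(300,467),(62,436)]])
print('gauge',onz(c,T(180,545),.085),'coupler',onz(c,T(190,475),.085),onz(c,T(200,415),.09))
T2=lambda x,y:(x/4+260-.375,y/4+120-.375)
print('tray',[onz(c,p,.022)[:2] for p in [(197,228),(250.5,220),(255.5,257),(203,265)]])
hsv=cv2.cvtColor(c['frame'],cv2.COLOR_BGR2HSV)
for (x,y) in [(320,234),(365,184)]:
    m=np.zeros(hsv.shape[:2],np.uint8); sub=(c['frame'][y-14:y+14,x-14:x+14].max(2)<85).astype(np.uint8)
    m[y-14:y+14,x-14:x+14]=sub
    n,l,st,ce=cv2.connectedComponentsWithStats(m); i=1+np.argmax(st[1:,4]); 
    print('lift',ce[i],st[i],onz(c,ce[i],.006))
    ys,xs=np.where(l==i); P=np.array([onz(c,(a,b),.006)[:2] for a,b in zip(xs,ys)]); print(cv2.minAreaRect(P.astype(np.float32)*1000))
E
```

```text
box corners [array([0.7361, 0.177 ]), array([ 0.7364, -0.0415]), array([ 0.5559, -0.0408]), array([0.5586, 0.1771])]
box screws [array([0.7285, 0.1678]), array([ 0.7279, -0.0329]), array([ 0.5681, -0.0322]), array([0.5682, 0.168 ])]
tab [0.6383 0.067  0.191 ] (array([0.6406, 0.0682, 0.1817]), np.float64(0.0009176854621239543))
tip [0.6617 0.2005 0.201 ] pivot [0.6754 0.1192 0.201 ] (array([0.6616, 0.2018, 0.2015]), np.float64(0.00257742425511695))
block top corners [array([0.5974, 0.4454]), array([0.5524, 0.451 ]), array([0.527 , 0.3003]), array([0.5745, 0.2933])]
plate corners [array([0.6265, 0.4558]), array([0.5972, 0.2698]), array([0.4997, 0.2852]), array([0.5291, 0.4721])]
gauge [0.4344 0.3557 0.085 ] coupler [0.4857 0.3489 0.085 ] [0.5293 0.3407 0.09  ]
tray [array([0.4583, 0.1513]), array([ 0.4785, -0.0124]), array([ 0.3659, -0.0247]), array([0.3458, 0.1342])]
lift [320.8174 234.2531] [311 225  19  19 241] [ 0.4308 -0.2259  0.006 ]
((428.68890380859375, -226.60382080078125), (48.8293342590332, 49.67302322387695), 25.03310775756836)
lift [364.7966 183.8305] [355 175  19  18 236] [ 0.5835 -0.3684  0.006 ]
((581.517822265625, -369.55694580078125), (49.70886993408203, 50.35536575317383), 22.90329933166504)
```

```bash
cat >> h.py <<'E'
import sys, json
def plan(*wps, g=None, vmax=0.045):
    """wps: (x,y,z,yaw) ; prints rows in tool units, from the measured pose"""
    s=get_state(); p=np.array(s['tcp_pos']); y=s['eef_rot'][2]; rows=[]
    for w in wps:
        q=np.array(w[:3]); dy=w[3]-y; dy=(dy+180)%360-180
        n=max(1,int(np.ceil(max(np.linalg.norm(q-p)/vmax,abs(dy)/5.5)))); 
        for i in range(n):
            yy=np.radians(y+dy*i/n); R=np.array([[np.cos(yy),np.sin(yy),0],[np.sin(yy),-np.cos(yy),0],[0,0,-1]])
            rows.append([g,[round(float(v),2)+0. for v in R.T@((q-p)/n)/.05],round(-dy/n/6,2)])
        p=q;y+=dy
    for r_ in rows: print(json.dumps(r_).replace(' ',''),end=',')
    print('\n',len(rows))
E
python3 - <<'E'
from h import *
plan((.166,-.654,.3,104),(.42,-.42,.3,104),(.52,-.1,.3,95),(.40,.25,.3,81),(.42,.35,.27,81.2),g=0,vmax=.05)
E
```

```text
[0,[0.0,0.0,-0.68],0.01],[0,[0.0,0.0,-0.68],0.01],[0,[0.0,0.0,-0.68],0.01],[0,[0.47,0.87,0.0],-0.0],[0,[0.47,0.87,0.0],-0.0],[0,[0.47,0.87,0.0],-0.0],[0,[0.47,0.87,0.0],-0.0],[0,[0.47,0.87,0.0],-0.0],[0,[0.47,0.87,0.0],-0.0],[0,[0.47,0.87,0.0],-0.0],[0,[0.82,0.5,0.0],0.21],[0,[0.83,0.48,0.0],0.21],[0,[0.84,0.46,0.0],0.21],[0,[0.85,0.44,0.0],0.21],[0,[0.86,0.42,0.0],0.21],[0,[0.87,0.4,0.0],0.21],[0,[0.88,0.38,0.0],0.21],[0,[0.9,-0.22,0.0],0.29],[0,[0.89,-0.25,0.0],0.29],[0,[0.88,-0.28,0.0],0.29],[0,[0.87,-0.3,0.0],0.29],[0,[0.86,-0.33,0.0],0.29],[0,[0.85,-0.36,0.0],0.29],[0,[0.84,-0.38,0.0],0.29],[0,[0.83,-0.41,0.0],0.29],[0,[0.68,0.03,0.2],-0.01],[0,[0.68,0.03,0.2],-0.01],[0,[0.68,0.03,0.2],-0.01],
 28
```

>>> apply_moves(plan=[[0,[0,0,-0.7],0],[0,[0,0,-0.7],0],[0,[0,0,-0.7],0],[0,[0.47,0.87,0],0],[0,[0.47,0.87,0],0],[0,[0.47,0.87,0],0],[0,[0.47,0.87,0],0],[0,[0.47,0.87,0],0],[0,[0.47,0.87,0],0],[0,[0.47,0.87,0],0],[0,[0.82,0.5,0],0.21],[0,[0.83,0.48,0],0.21]])

```text
time_s: 1.85
tcp_pos: [0.4492, -0.327, 0.3032]
eef_rot: [-180.0, -0.0, 101.6]
contact_force: [1.7, -0.4, 0.9]
gripper_width: 0.0876
```

>>> apply_moves(plan=[[0,[0.84,0.46,0],0.21],[0,[0.85,0.44,0],0.21],[0,[0.86,0.42,0],0.21],[0,[0.87,0.4,0],0.21],[0,[0.88,0.38,0],0.21],[0,[0.9,-0.22,0],0.29],[0,[0.89,-0.25,0],0.29],[0,[0.88,-0.28,0],0.29],[0,[0.87,-0.3,0],0.29],[0,[0.86,-0.33,0],0.29],[0,[0.85,-0.36,0],0.29],[0,[0.84,-0.38,0],0.29]])

```text
time_s: 3.35
tcp_pos: [0.4103, 0.2067, 0.3038]
eef_rot: [180.0, -0.0, 83.1]
contact_force: [0.7, 0.2, 0.4]
gripper_width: 0.0877
```

```bash
python3 - <<'E'
from h import *
print(get_state()['tcp_pos'],get_state()['eef_rot'])
cap('top','top1')
plan((.40,.25,.29,81),(.42,.35,.26,81.2),g=0,vmax=.05)
E
```

```text
[0.41030919 0.20670391 0.30384217] [ 1.79968984e+02 -4.80177938e-02  8.31496595e+01]
[0,[0.77,-0.28,0.27],0.35],[0,[0.68,0.03,0.2],-0.01],[0,[0.68,0.03,0.2],-0.01],[0,[0.68,0.03,0.2],-0.01],
 4
```

View pics/top1.png

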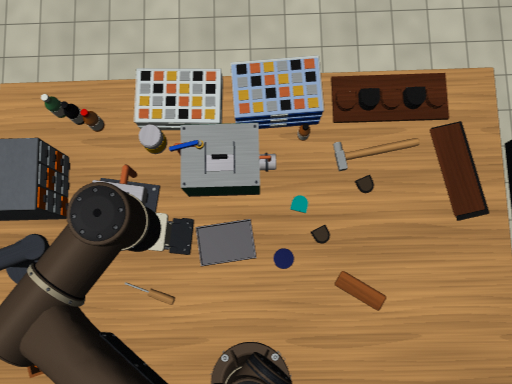

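With the arm moved away, the rest of the bench is clear and there are exactly two lifts, at (320,234) and (365,184). Moving on to the coupler.

>>> apply_moves(plan=[[0,[0.77,-0.28,0.27],0.35],[0,[0.68,0.03,0.2],0],[0,[0.68,0.03,0.2],0],[0,[0.68,0.03,0.2],0],[0,[0,0,0],0]])

```text
time_s: 4.03
tcp_pos: [0.4218, 0.3465, 0.2583]
eef_rot: [-179.9, 0.1, 81.2]
contact_force: [-0.4, 0.2, 0.6]
gripper_width: 0.0879
```

```bash
python3 - <<'E'
from h import *
print(get_state()['tcp_pos'],get_state()['eef_rot'],get_state()['joints'])
cap('wrist','w1');s=cap('scene'); crop(s,340,150,480,290,5,'s3')
E
```

```text
[0.42176797 0.3465139  0.2582565 ] [-1.79928323e+02  1.41529105e-01  8.11626885e+01] [ 5.99645961e+01  6.47573156e+00 -1.00814828e+01 -1.63146128e-02
 -7.36006567e+01 -1.58797368e+02]
```

View pics/w1.png

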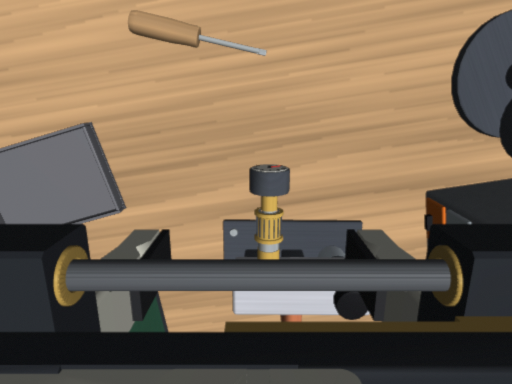

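View pics/s3.png

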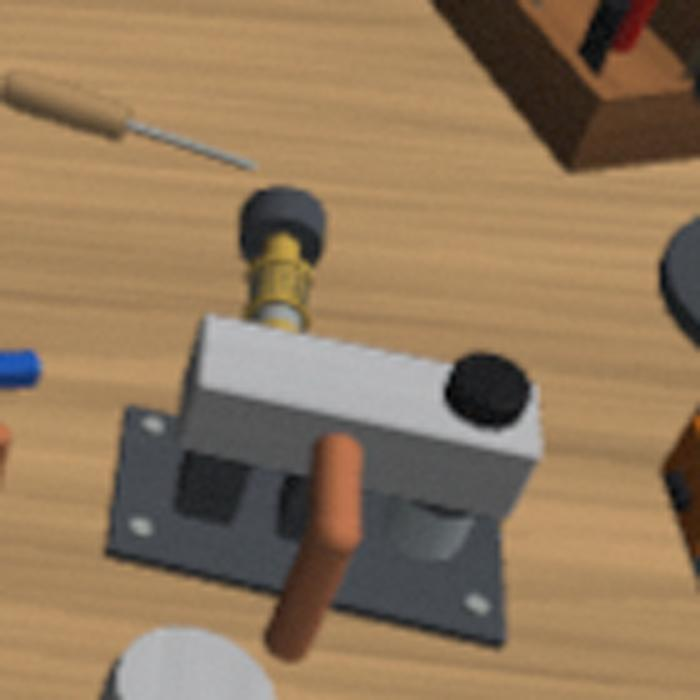

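```bash
python3 - <<'E'
from h import *
np.set_printoptions(precision=4,suppress=True)
c=cap('wrist'); crop(c,200,150,350,290,5,'w2')
E
```

```text
(no output)
```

View pics/w2.png

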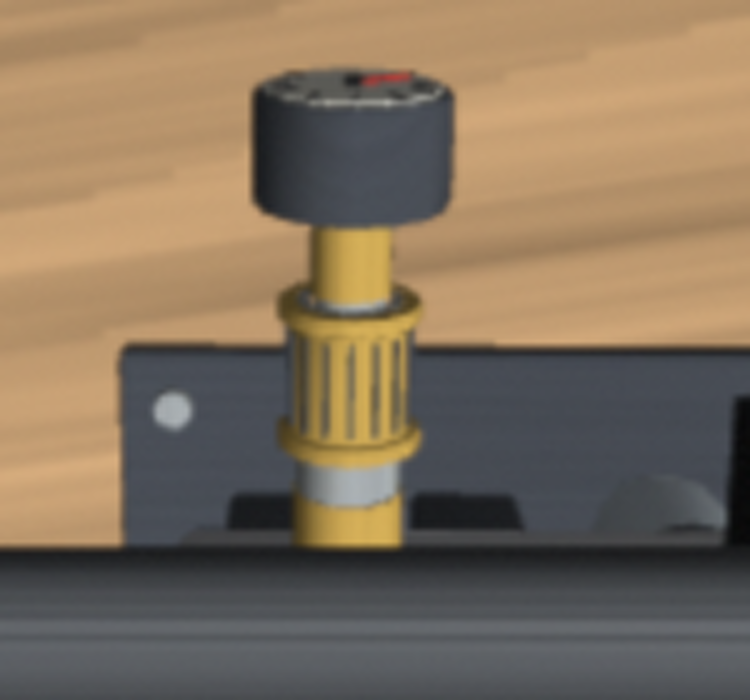

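```bash
python3 - <<'E'
from h import *
np.set_printoptions(precision=4,suppress=True)
c=cap('wrist')
T=lambda x,y:(x/5+200-.4,y/5+150-.4)
A={}
for n,p in dict(fl=(277,303),fr=(422,303),rl=(278,440),rr=(423,440),gfl=(253,92),gfr=(454,92),gbl=(254,205),gbr=(452,205)).items():
    A[n]=onz(c,T(*p),.085); print(n,A[n])
f=(A['fl']+A['fr'])/2; b=(A['rl']+A['rr'])/2; g=(A['gfl']+A['gfr']+A['gbl']+A['gbr'])/4; gf=(A['gfl']+A['gfr'])/2
print('front rim',f,'rear',b,'len',np.linalg.norm(f-b),'w',np.linalg.norm(A['fl']-A['fr']),'mid',(f+b)/2,'g',g,'case w',np.linalg.norm(A['gfl']-A['gfr']))
print(np.degrees(np.arctan2(*(b-gf)[[1,0]])),np.degrees(np.arctan2(*(b-f)[[1,0]])))
E
```

```text
fl [0.4672 0.3346 0.085 ]
fr [0.4722 0.3665 0.085 ]
rl [0.4997 0.3297 0.085 ]
rr [0.5048 0.3624 0.085 ]
gfl [0.4192 0.337  0.085 ]
gfr [0.4259 0.3798 0.085 ]
gbl [0.4441 0.3331 0.085 ]
gbr [0.4508 0.3761 0.085 ]
front rim [0.4697 0.3506 0.085 ] rear [0.5022 0.346  0.085 ] len 0.03283937300640711 w 0.03234472341780512 mid [0.486  0.3483 0.085 ] g [0.435  0.3565 0.085 ] case w 0.04335070559236672
-8.82998573321099 -7.981268813402684
```

```bash
python3 - <<'E'
from h import *
plan((.486,.3483,.15,81.2),(.486,.3483,.07,81.2),g=0,vmax=.045)
E
```

```text
[0,[0.09,0.42,0.74],-0.01],[0,[0.09,0.42,0.74],-0.01],[0,[0.09,0.42,0.74],-0.01],[0,[0.0,0.0,0.8],-0.0],[0,[0.0,0.0,0.8],-0.0],
 5
```

>>> apply_moves(plan=[[0,[0.08,0.42,0.72],0],[0,[0.08,0.42,0.72],0],[0,[0.08,0.42,0.72],0],[0,[0,0,0],0],[0,[0,0,0],0]])

```text
time_s: 4.85
tcp_pos: [0.4864, 0.3473, 0.1533]
eef_rot: [179.9, -0.1, 81.1]
contact_force: [0.1, -0.0, 0.0]
gripper_width: 0.0874
```

```bash
python3 - <<'E'
from h import *
plan((.486,.3483,.07,81.2),g=0,vmax=.03)
c=cap('wrist','w3'); s=cap('scene'); crop(s,340,150,480,290,5,'s3')
E
```

```text
[0,[0.01,0.0,0.56],-0.01],[0,[0.01,0.0,0.56],-0.01],[0,[0.01,0.0,0.56],-0.01],
 3
```

View pics/w3.png

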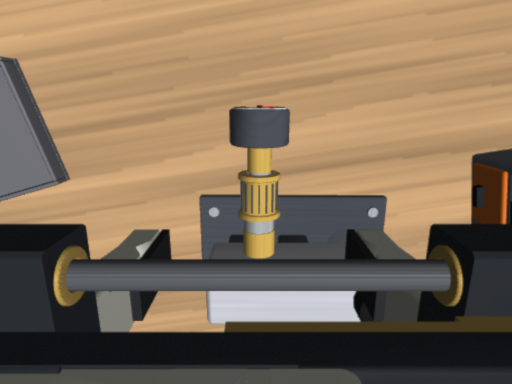

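View pics/s3.png

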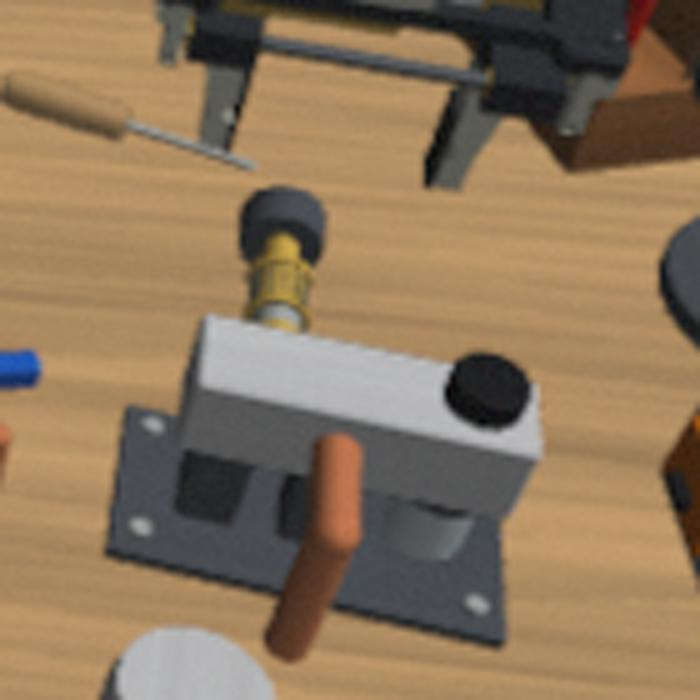

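```bash
python3 - <<'E'
from h import *
c=cap('wrist')
for p in [(259.5,178),(259.5,213),(259.5,195.5),(259.5,127)]: print(onz(c,p,.085), onz(c,p,.1))
crop(c,200,90,320,270,4,'w4')
E
```

```text
[0.47257522 0.35154026 0.085     ] [0.46921116 0.35195043 0.1       ]
[0.50054961 0.34720585 0.085     ] [0.49554273 0.34787056 0.1       ]
[0.48636481 0.34940367 0.085     ] [0.48219094 0.34993931 0.1       ]
[0.43449428 0.35744061 0.085     ] [0.43336656 0.35750427 0.1       ]
```

View pics/w4.png

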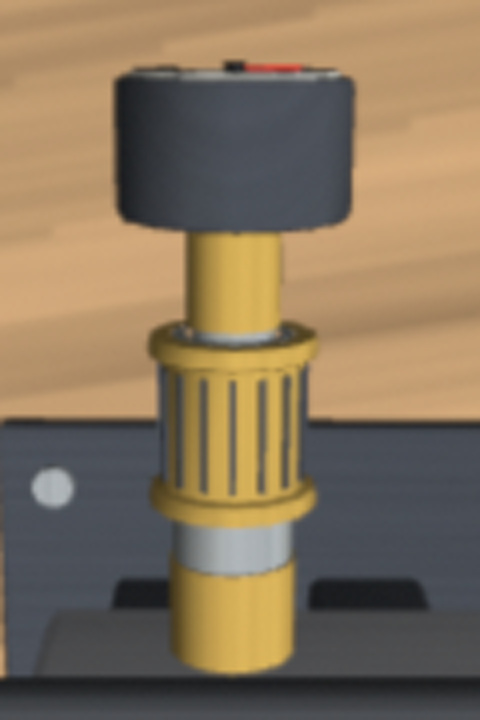

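>>> apply_moves(plan=[[0,[0.03,-0.01,0.56],0],[0,[0,0,0.56],0],[0,[0,0,0.54],0],[0,[0,0,0],0],[0,[0,0,0],0]], squeeze=40)

```text
time_s: 5.62
tcp_pos: [0.4864, 0.3498, 0.0707]
eef_rot: [179.9, -0.1, 81.1]
contact_force: [0.2, 0.4, 0.5]
gripper_width: 0.0877
```

```bash
python3 - <<'E'
from h import *
print(get_state()['tcp_pos'])
c=cap('wrist'); crop(c,100,60,420,300,2.5,'w5')
E
```

```text
[0.48636028 0.34984078 0.0706673 ]
```

View pics/w5.png

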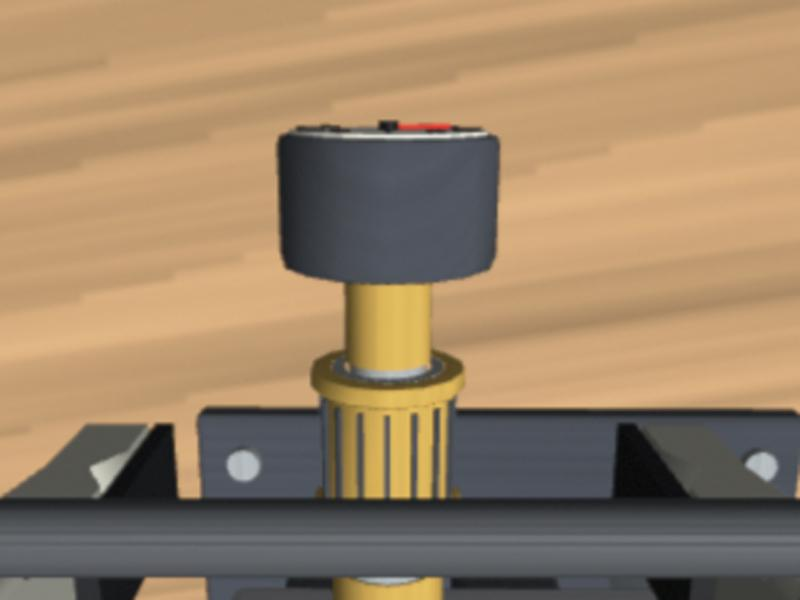

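>>> apply_moves(plan=[[255,[-0.01,0,0],0],[255,[0,0,0],0],[255,[0,0,0],0],[255,[0,0,0],0],[255,[0,0,0],0],[255,[0,0,0],0]], squeeze=40)

```text
time_s: 6.42
tcp_pos: [0.4857, 0.3485, 0.0689]
eef_rot: [-180.0, 0.0, 81.1]
contact_force: [0.0, -0.9, -0.7]
gripper_width: 0.0332
```

```bash
python3 - <<'E'
from h import *
print(get_state()['tcp_pos'],get_state()['gripper_width'])
c=cap('wrist'); crop(c,150,80,390,270,3.3,'w5')
s=cap('scene'); crop(s,340,150,480,290,5,'s3')
E
```

```text
[0.48572523 0.3485045  0.06891014] 0.03315909184287188
```

View pics/w5.png

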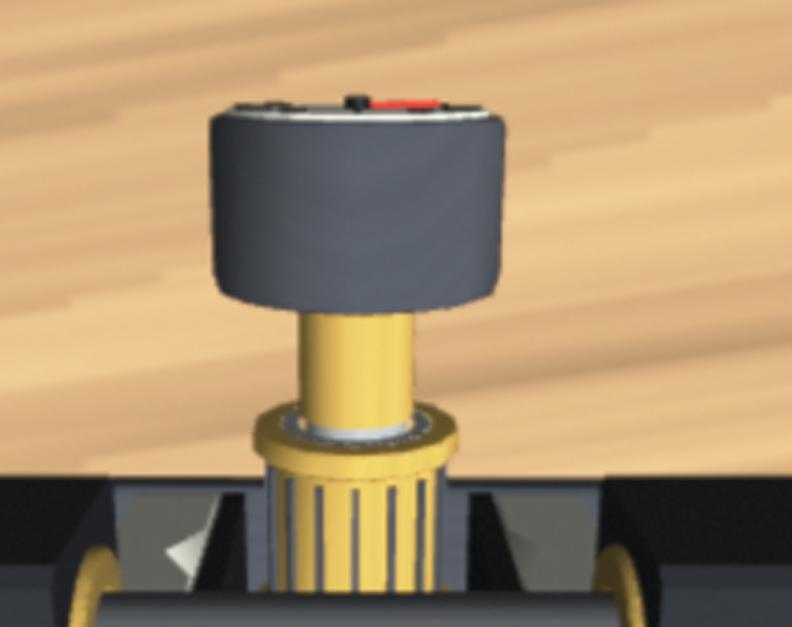

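View pics/s3.png

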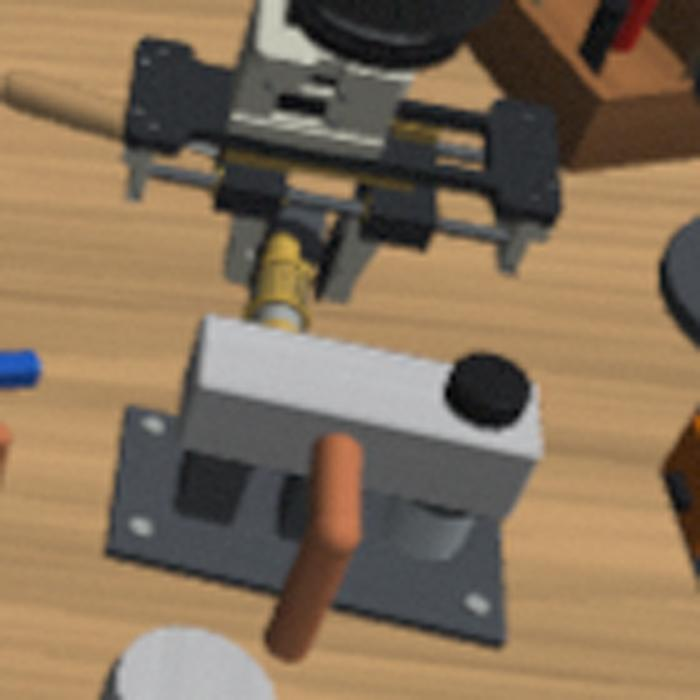

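>>> apply_moves(plan=[[255,[0,0,0],0],[255,[0,0,0],0],[255,[0,0,0],0]])

```text
time_s: 6.9
tcp_pos: [0.4874, 0.3496, 0.0712]
eef_rot: [179.8, -0.2, 81.2]
contact_force: [0.4, -2.1, 11.2]
gripper_width: 0.0013
```

```bash
python3 - <<'E'
from h import *
print(get_state()['tcp_pos'],get_state()['gripper_width'],get_state()['contact_force'])
c=cap('wrist'); crop(c,150,80,390,270,3.3,'w5')
s=cap('scene'); crop(s,340,150,480,290,5,'s3')
E
```

```text
[0.48736208 0.34956141 0.07116845] 0.001279633132063434 [ 0.42266976 -2.05772752 11.18326132]
```

View pics/w5.png

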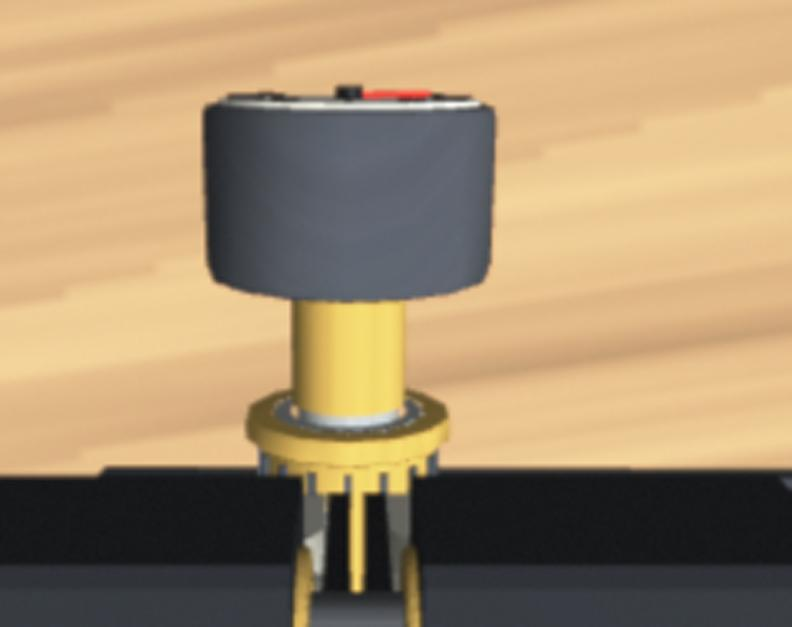

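View pics/s3.png

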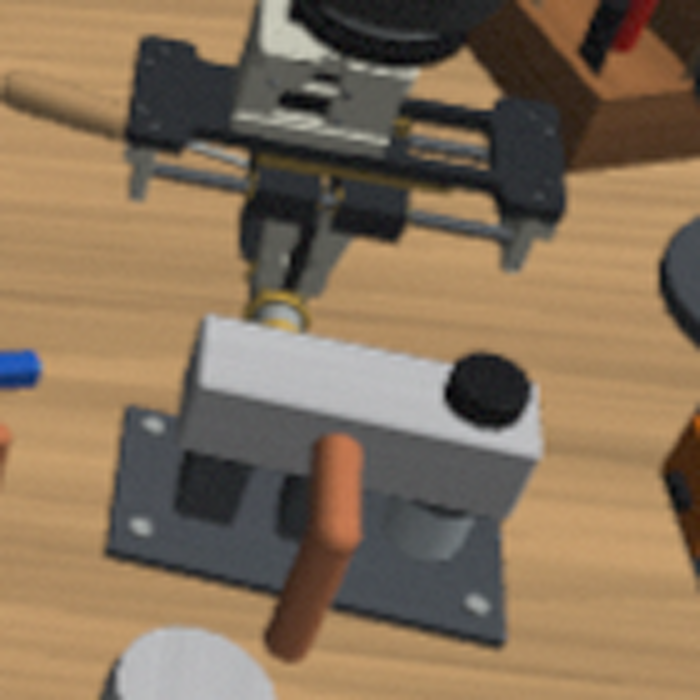

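```bash
python3 - <<'E'
from h import *
print(get_state()['joint_torque'],get_state()['moment'])
s=cap('scene'); crop(s,380,175,420,225,14,'s4'); t=cap('top'); crop(t,90,170,190,250,7,'t4')
tc=get_state()['tcp_pos']
w=cap('wrist')
for z in [0,.0188,.04]:
    p=proj(s,tc+[0,0,z]); print((p-[380,175]+.5)*14, (proj(w,tc+[0,0,z])-[150,80])*3.3)
E
```

```text
[ 7.40112495e-01 -4.60256124e+01  2.11014426e+01  3.92365023e+00
  3.61879393e-01 -4.15221311e-04] [-0.54354114 -0.04029117  0.03523281]
[204.04084803 545.1112577 ] [355.85753981 487.34828765]
[229.19952585 473.64699852] [356.17072112 529.73765226]
[258.37045335 390.78577909] [356.6088514  589.03896998]
```

View pics/s4.png

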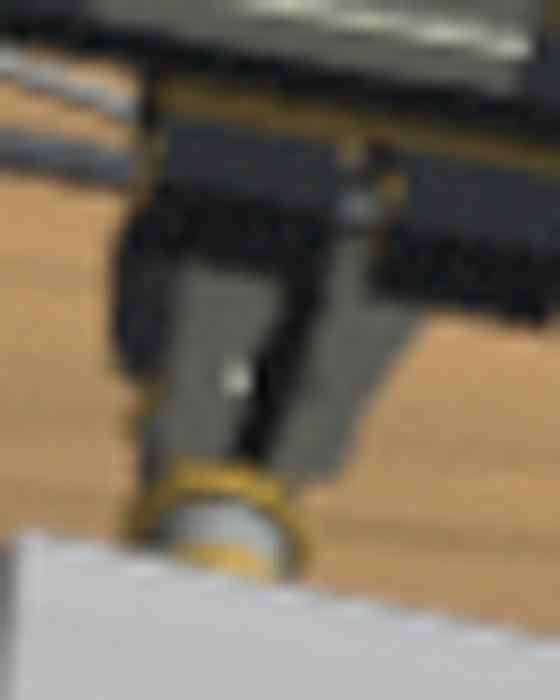

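View pics/t4.png

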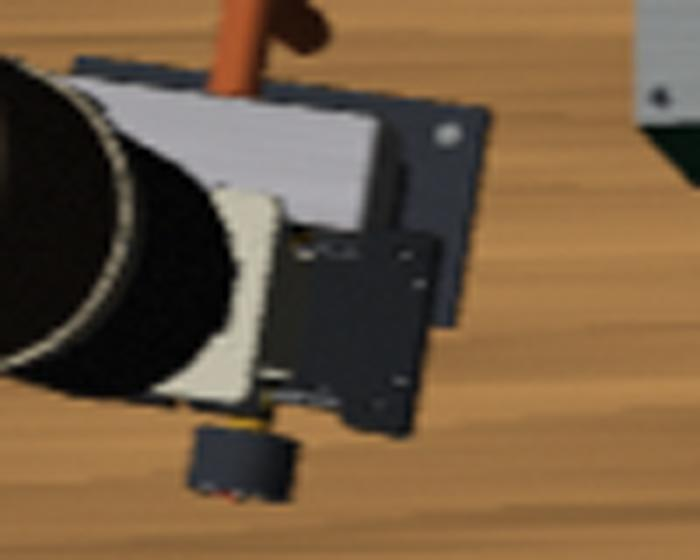

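>>> apply_moves(plan=[[0,[0,0,0],0],[0,[0,0,0],0],[0,[0,0,0],0],[0,[0,0,0],0]], squeeze=10)

```text
time_s: 7.65
tcp_pos: [0.4857, 0.3487, 0.0692]
eef_rot: [180.0, -0.0, 81.1]
contact_force: [0.3, -0.3, -0.3]
gripper_width: 0.0349
```

```bash
python3 - <<'E'
from h import *
print(get_state()['tcp_pos'],get_state()['gripper_width'],get_state()['contact_force'])
c=cap('wrist'); crop(c,150,80,390,270,3.3,'w5')
s=cap('scene'); crop(s,370,165,430,225,12,'s4')
E
```

```text
[0.48574903 0.34874238 0.06924252] 0.03489909753352695 [ 0.25700581 -0.33821955 -0.31054874]
```

View pics/w5.png

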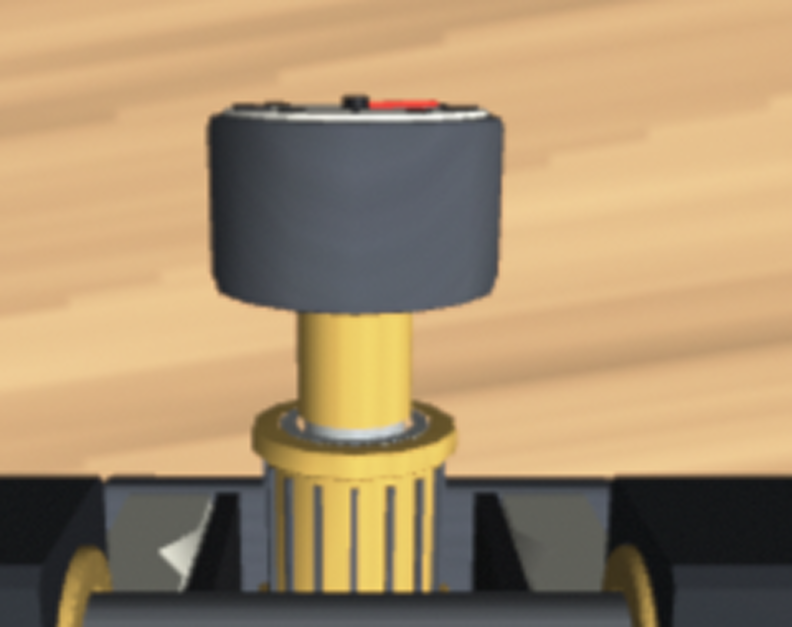

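View pics/s4.png

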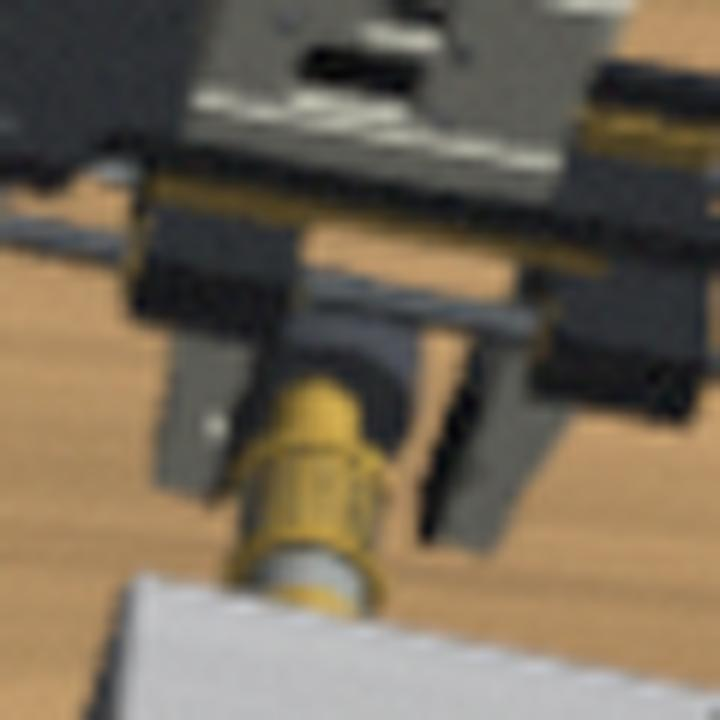

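```bash
python3 - <<'E'
from h import *
s=cap('scene'); 
tc=get_state()['tcp_pos'];w=get_state()['gripper_width']/2
x=np.array([.154,.988,0]);y=np.array([.988,-.154,0])
for sg in (-1,1):
  for yy in(-.0095,.0095):
    print(sg,yy,[((proj(s,tc+sg*x*w+yy*y+[0,0,z])-[370,165]+.5)*12).round() for z in (-.02,0,.0188,)])
print([((proj(s,p)-[370,165]+.5)*12).round() for p in [(.4857,.349,.085),(.4857,.349,.069),(.4857,.3655,.085),(.5,.3635,.085)]])
E
```

```text
-1 -0.0095 [array([154., 599.]), array([175., 535.]), array([194., 474.])]
-1 0.0095 [array([149., 659.]), array([170., 596.]), array([189., 535.])]
1 -0.0095 [array([374., 644.]), array([398., 581.]), array([421., 520.])]
1 0.0095 [array([372., 706.]), array([396., 642.]), array([419., 581.])]
[array([307., 537.]), array([289., 588.]), array([387., 544.]), array([386., 592.])]
```

```bash
python3 - <<'E'
from h import *
w=cap('wrist'); S=get_state();tc=S['tcp_pos'];g=S['gripper_width']/2
R=Ro.from_euler('xyz',S['eef_rot'],degrees=True).as_matrix()
for z in (0,-.0188,-.03):
  print(z,[((proj(w,tc+R@np.array([g,yy,z]))-[150,80]+.5)*3.3).round() for yy in (-.02,-.0095,0,.0095)])
crop(w,270,200,390,290,6.5,'w6')
print((proj(w,tc+R@np.array([g,-.0095,0]))-[270,200]+.5)*6.5)
E
```

```text
0 [array([506., 380.]), array([504., 438.]), array([502., 489.]), array([500., 539.])]
-0.0188 [array([521., 412.]), array([519., 476.]), array([517., 531.]), array([514., 585.])]
-0.03 [array([532., 435.]), array([529., 502.]), array([527., 561.]), array([524., 618.])]
[212.54563476  82.97187361]
```

View pics/w6.png

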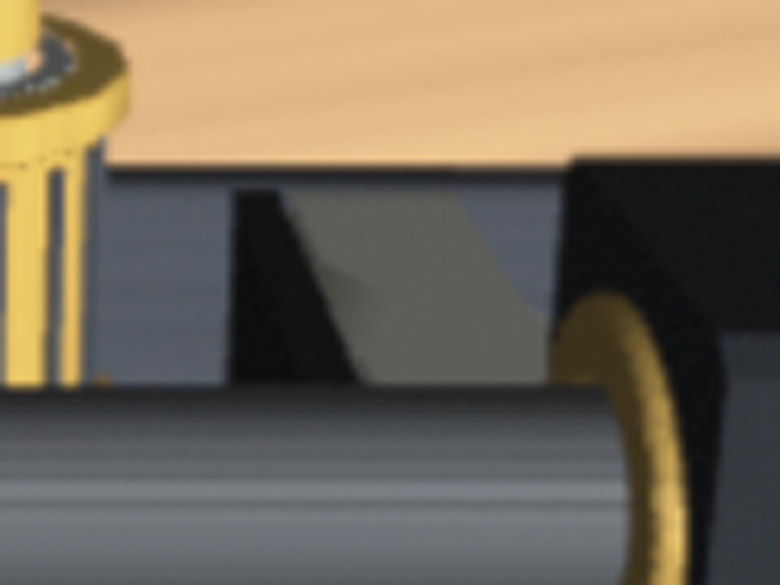

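```bash
python3 - <<'E'
from h import *
c=viewer.capture('wrist'); M=np.linalg.inv(c['mount']);K=np.array(c['K'])
def pj(p): q=K@(M@np.r_[p,1])[:3]; return (q[:2]/q[2]).round(1)
for g in (.044,.0175,.0006):
  for z in (0,-.01,-.0188,-.03,-.05): print(g,z,[pj((g,y,z)) for y in (-.0095,0,.0095)])
E
```

```text
0.044 0 [array([334.2, 212.2]), array([333.2, 227.7]), array([332.3, 242.8])]
0.044 -0.01 [array([338.2, 218. ]), array([337.1, 234.2]), array([336.1, 249.9])]
0.044 -0.0188 [array([342. , 223.6]), array([340.8, 240.4]), array([339.7, 256.8])]
0.044 -0.03 [array([347.4, 231.5]), array([346.1, 249.3]), array([344.8, 266.6])]
0.044 -0.05 [array([359.1, 248.6]), array([357.4, 268.4]), array([355.8, 287.6])]
0.0175 0 [array([288.2, 212.2]), array([287.8, 227.7]), array([287.5, 242.8])]
0.0175 -0.01 [array([289.8, 218. ]), array([289.4, 234.2]), array([288.9, 249.9])]
0.0175 -0.0188 [array([291.3, 223.6]), array([290.8, 240.4]), array([290.4, 256.8])]
0.0175 -0.03 [array([293.5, 231.5]), array([292.9, 249.3]), array([292.4, 266.6])]
0.0175 -0.05 [array([298.1, 248.6]), array([297.4, 268.4]), array([296.8, 287.6])]
0.0006 0 [array([258.9, 212.2]), array([258.9, 227.7]), array([258.9, 242.8])]
0.0006 -0.01 [array([258.9, 218. ]), array([258.9, 234.2]), array([258.9, 249.9])]
0.0006 -0.0188 [array([259. , 223.6]), array([259. , 240.4]), array([259. , 256.8])]
0.0006 -0.03 [array([259.1, 231.5]), array([259. , 249.3]), array([259. , 266.6])]
0.0006 -0.05 [array([259.2, 248.5]), array([259.2, 268.4]), array([259.2, 287.5])]
```

The wrist view puts the fingertips' front corner at (347,231) with the gripper open. That is about 29 mm behind the reported TCP, and the scene view agrees. It explains why the fingers closed over the top of the sleeve with an 11 N upward push. I'll treat the real tips as about 29 mm above the reported TCP, descend further in steps, and check.

>>> apply_moves(plan=[[0,[0,0,0],0],[0,[0,0,0],0],[0,[0,0,0.15],0],[0,[0,0,0.15],0],[0,[0,0,0],0],[0,[0,0,0],0]], squeeze=10)

```text
time_s: 8.65
tcp_pos: [0.4858, 0.3485, 0.0538]
eef_rot: [-180.0, 0.0, 81.1]
contact_force: [0.5, 0.0, 1.5]
gripper_width: 0.0871
```

```bash
python3 - <<'E'
from h import *
S=get_state();print(S['tcp_pos'],S['gripper_width'],S['contact_force'])
c=cap('wrist','w7')
s=cap('scene'); crop(s,360,135,460,235,7,'s4')
E
```

```text
[0.48575505 0.34849084 0.05383777] 0.08714436619733325 [0.47099603 0.01936276 1.48199471]
```

View pics/w7.png

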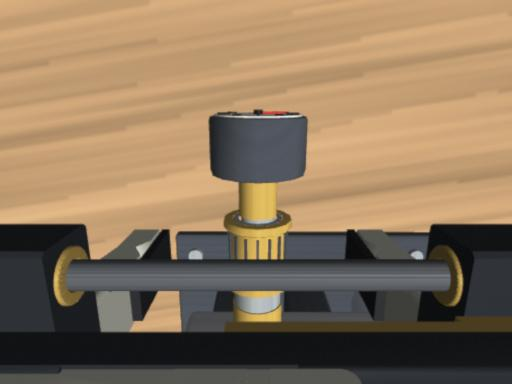

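View pics/s4.png

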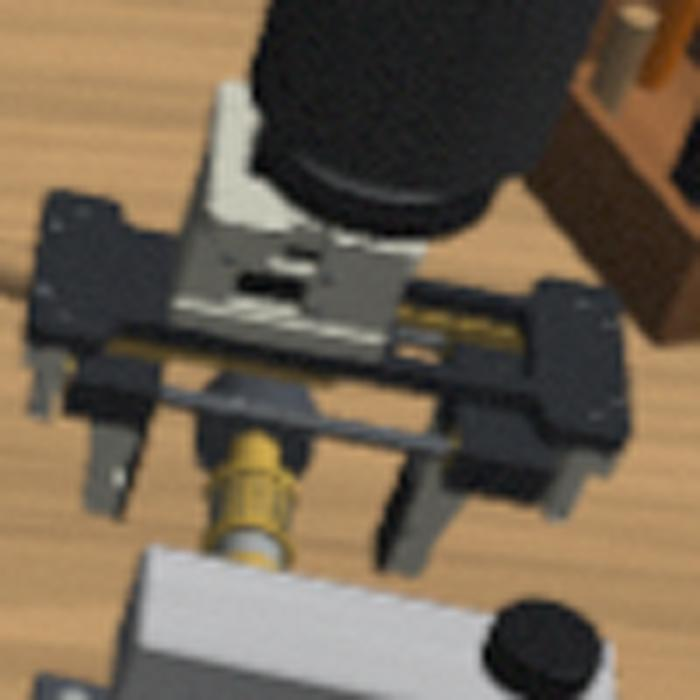

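>>> apply_moves(plan=[[0,[0,0,0.14],0],[0,[0,0,0.14],0],[170,[0,0,0],0],[170,[0,0,0],0],[170,[0,0,0],0],[170,[0,0,0],0],[170,[0,0,0],0],[170,[0,0,0],0],[170,[0,0,0],0],[170,[0,0,0],0]], squeeze=10)

```text
time_s: 10.0
tcp_pos: [0.4857, 0.3485, 0.04]
eef_rot: [-180.0, -0.0, 81.1]
contact_force: [0.3, 0.2, -0.4]
gripper_width: 0.0291
```

```bash
python3 - <<'E'
from h import *
S=get_state();print(S['tcp_pos'],S['gripper_width'],S['contact_force'])
c=cap('wrist'); crop(c,150,80,390,290,3.3,'w7')
s=cap('scene'); crop(s,360,135,460,235,7,'s4')
E
```

```text
[0.48573313 0.34850093 0.03996102] 0.02909889634750007 [ 0.31549996  0.23437771 -0.41419396]
```

View pics/w7.png

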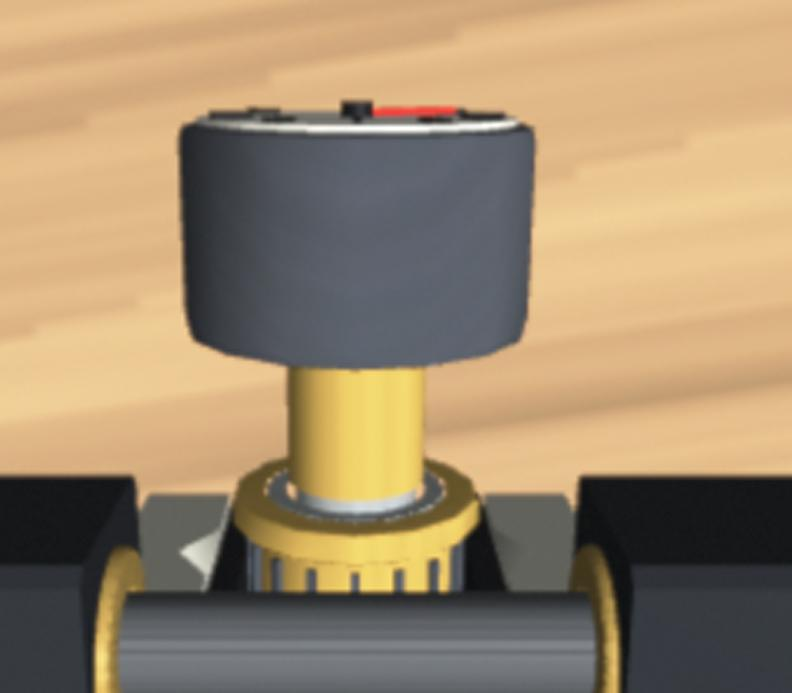

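View pics/s4.png

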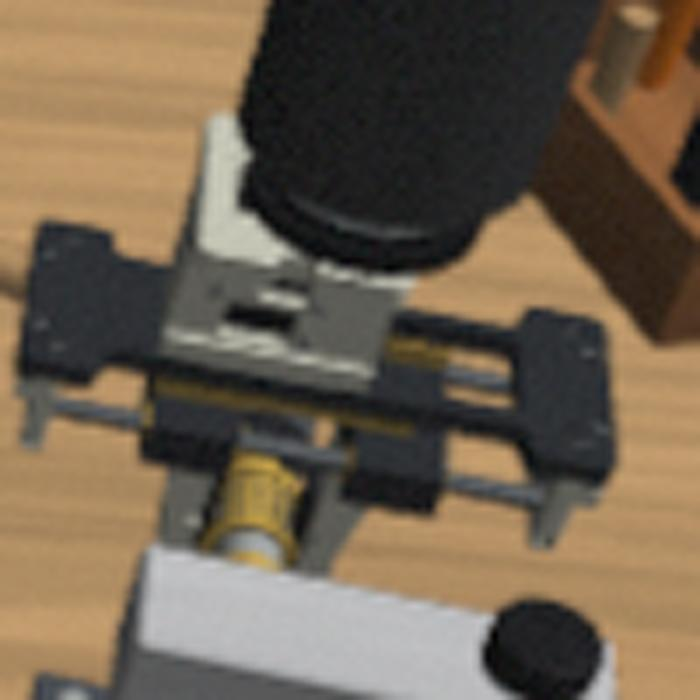

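>>> apply_moves(plan=[[255,[0,0,0],0],[255,[0,0,0],0],[255,[0,0,0],0]], squeeze=15)

```text
time_s: 10.48
tcp_pos: [0.4857, 0.3483, 0.04]
eef_rot: [-180.0, 0.0, 81.1]
contact_force: [0.1, -1.1, -0.3]
gripper_width: 0.0278
```

The grip is at 27.8 mm, which is the waist. Pulling the sleeve back now.

>>> apply_moves(plan=[[255,[0,0,0],0],[255,[0,0,0],0],[255,[0,0.06,0],0],[255,[0,0.06,0],0],[255,[0,0.04,0],0],[255,[0,0,0],0],[255,[0,0,0],0]], squeeze=45)

```text
time_s: 11.35
tcp_pos: [0.4922, 0.3473, 0.0399]
eef_rot: [-179.9, 0.0, 81.1]
contact_force: [-7.6, 0.2, 5.3]
gripper_width: 0.0277
```

```bash
python3 - <<'E'
from h import *
S=get_state();print(S['tcp_pos'],S['gripper_width'],S['contact_force'])
c=cap('wrist'); crop(c,150,80,390,290,3.3,'w7')
E
```

```text
[0.49215866 0.34725105 0.03991742] 0.02770432539953399 [-7.63742295  0.24675436  5.34083201]
```

View pics/w7.png

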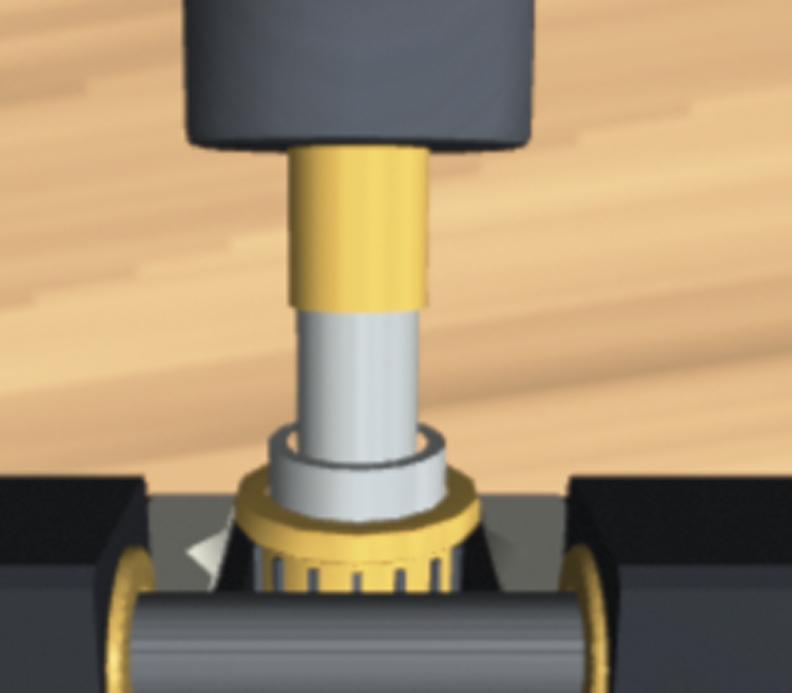

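The gauge has sprung out, with the grey plug visible at crop rows 310–460. Releasing the sleeve so it snaps home.

>>> apply_moves(plan=[[0,[0,0,0],0],[0,[0,0,0],0],[0,[0,0,0],0],[0,[0,0,0],0],[0,[0,0,0],0],[0,[0,0,0],0],[0,[0,0,0],0],[0,[0,0,0],0]], squeeze=20)

```text
time_s: 12.4
tcp_pos: [0.4936, 0.3473, 0.04]
eef_rot: [180.0, -0.0, 81.1]
contact_force: [-0.7, -0.7, 0.0]
gripper_width: 0.0873
```

```bash
python3 - <<'E'
from h import *
S=get_state();print(S['tcp_pos'],S['gripper_width'],S['contact_force'])
c=cap('wrist','w7')
E
```

```text
[0.49364844 0.34726456 0.03997907] 0.08727282753199606 [-0.70941271 -0.65613495  0.04088329]
```

View pics/w7.png

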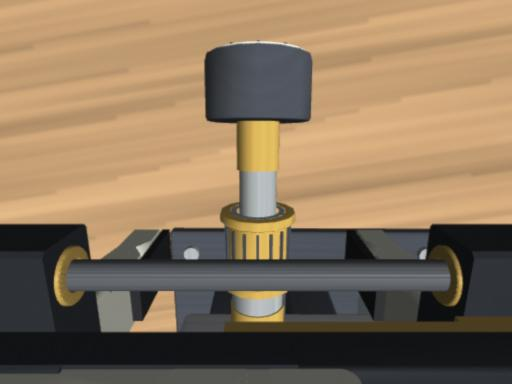

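```bash
python3 - <<'E'
from h import *
c=cap('wrist')
for p in [(258.5,52),(258.5,85),(258.5,117)]: print(onz(c,p,.085))
a=onz(c,(205,80),.085);b=onz(c,(312,80),.085);print(np.linalg.norm(a-b),(a+b)/2)
plan((.4202,.3590,.04,81.2),g=0,vmax=.03)
E
```

```text
[0.40509832 0.36138679 0.085     ]
[0.41712286 0.35951037 0.085     ]
[0.42935513 0.35760154 0.085     ]
0.04223295070207981 [0.41526337 0.35979971 0.085     ]
[0,[0.0,-0.5,0.0],-0.01],[0,[0.0,-0.5,0.0],-0.01],[0,[0.0,-0.5,0.0],-0.01],
 3
```

>>> apply_moves(plan=[[0,[0,-0.5,0],0],[0,[0,-0.5,0],0],[0,[0,-0.51,0],0],[0,[0,0,0],0],[110,[0,0,0],0],[110,[0,0,0],0],[110,[0,0,0],0],[110,[0,0,0],0],[110,[0,0,0],0]], squeeze=20)

```text
time_s: 13.62
tcp_pos: [0.4192, 0.3588, 0.0399]
eef_rot: [-180.0, 0.0, 81.1]
contact_force: [-0.1, 0.5, -0.7]
gripper_width: 0.0505
```

```bash
python3 - <<'E'
from h import *
S=get_state();print(S['tcp_pos'],S['gripper_width'],S['contact_force'])
c=cap('wrist','w7'); s=cap('scene'); crop(s,360,135,460,235,7,'s4')
t=cap('top'); crop(t,90,170,190,270,7,'t4')
E
```

```text
[0.41915777 0.35882695 0.03986718] 0.050494212149036335 [-0.09589848  0.51304628 -0.68610002]
```

View pics/w7.png

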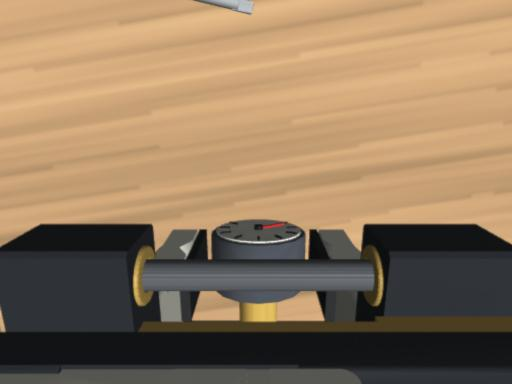

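View pics/s4.png

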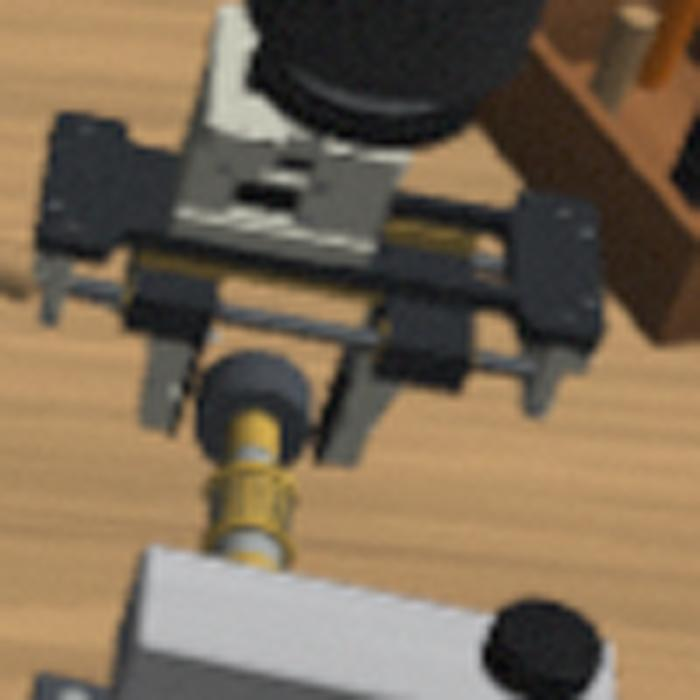

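View pics/t4.png

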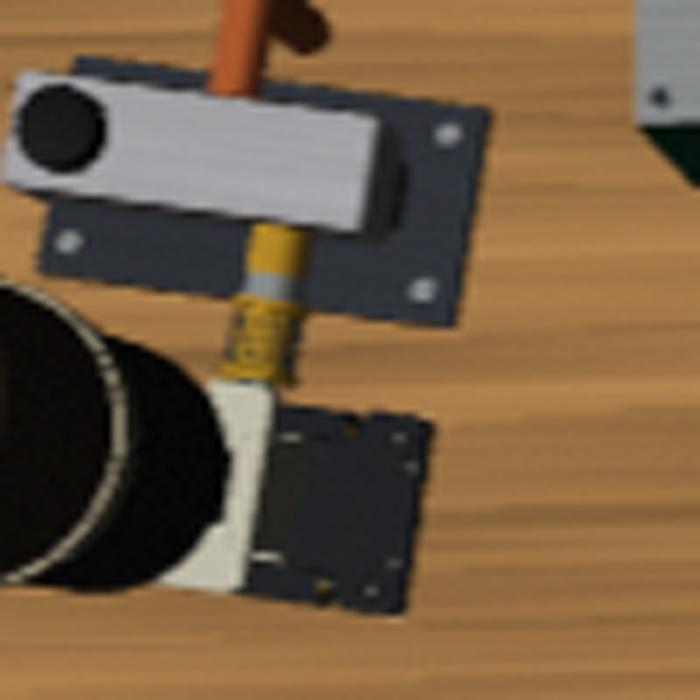

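>>> apply_moves(plan=[[255,[0,0,0],0],[255,[0,0,0],0],[255,[0,0,0],0],[255,[0,-0.15,0],0],[255,[0,-0.25,0],0],[255,[0,-0.25,0],0],[255,[0,-0.2,0],0],[255,[0,0,-0.1],0],[255,[0,0,-0.5],0],[255,[0,0,-0.5],0],[255,[0,0,0],0]], squeeze=25)

```text
time_s: 15.15
tcp_pos: [0.378, 0.367, 0.0972]
eef_rot: [179.9, -0.2, 81.1]
contact_force: [-0.3, -0.5, -1.6]
gripper_width: 0.0436
```

```bash
python3 - <<'E'
from h import *
S=get_state();print(S['tcp_pos'],S['gripper_width'],S['contact_force'])
c=cap('wrist','w7'); s=cap('scene'); crop(s,340,105,460,235,6,'s4')
E
```

```text
[0.37799705 0.36697473 0.0971906 ] 0.04363886360440133 [-0.31584096 -0.45917623 -1.63125865]
```

View pics/w7.png

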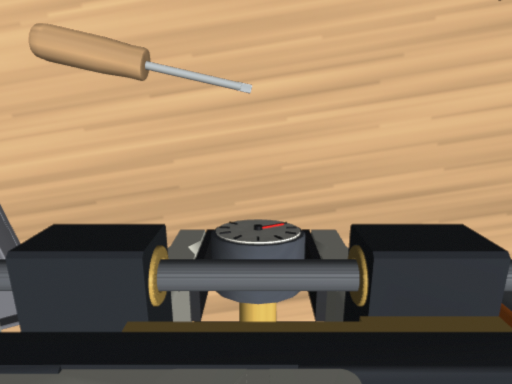

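View pics/s4.png

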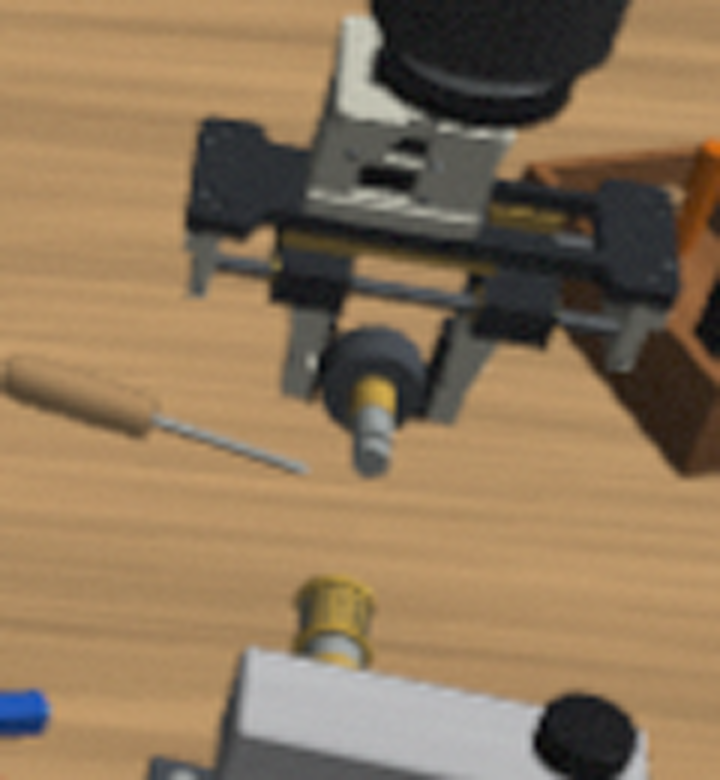

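```bash
python3 - <<'E'
from h import *
plan((.394,.060,.09,97),g=255,vmax=.042)
t=cap('top'); crop(t,180,200,280,280,7,'t4')
E
```

```text
[255,[-0.75,0.16,0.01],-0.33],[255,[-0.75,0.13,0.01],-0.33],[255,[-0.76,0.11,0.01],-0.33],[255,[-0.76,0.08,0.01],-0.33],[255,[-0.76,0.06,0.01],-0.33],[255,[-0.76,0.03,0.01],-0.33],[255,[-0.76,0.0,0.01],-0.33],[255,[-0.76,-0.02,0.01],-0.33],
 8
```

View pics/t4.png

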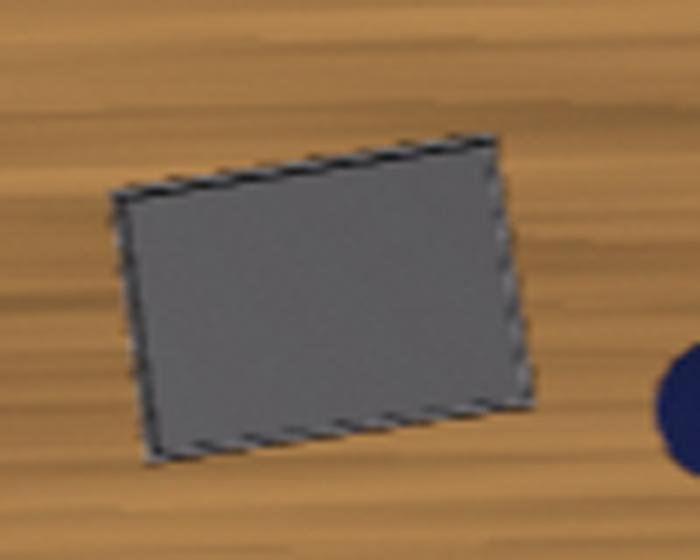

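>>> apply_moves(plan=[[255,[-0.75,0.16,0],-0.33],[255,[-0.75,0.13,0],-0.33],[255,[-0.76,0.11,0],-0.33],[255,[-0.76,0.08,0],-0.33],[255,[-0.76,0.06,0],-0.33],[255,[-0.76,0.03,0],-0.33],[255,[-0.76,0,0],-0.33],[255,[-0.76,-0.02,0],-0.33],[255,[0,0,0],0],[255,[0,0,0],0]])

```text
time_s: 16.55
tcp_pos: [0.394, 0.0607, 0.0946]
eef_rot: [-180.0, 0.0, 96.9]
contact_force: [0.0, 0.2, -0.6]
gripper_width: 0.0435
```

```bash
python3 - <<'E'
from h import *
t=cap('top'); crop(t,180,200,280,280,7,'t4')
T=lambda x,y:(x/7+180-.43,y/7+200-.43)
P=[onz(t,T(*p),.022)[:2] for p in [(116,193),(494,138),(533,407),(150,460)]]
print(P,np.mean(P,0)); print(get_state()['joints'])
cap('wrist','w8')
plan((.394,.060,.02,97),(.394,.060,-.016,97),g=255,vmax=.042)
E
```

```text
[array([0.46096926, 0.15391386]), array([ 0.48070421, -0.01136081]), array([ 0.36378154, -0.02527539]), array([0.34509153, 0.14025016])] [0.41263663 0.06438196]
[ 3.75609199e+01 -3.77423718e-01 -4.06319455e+01 -5.83782800e-04
 -4.97733650e+01 -1.20638731e+02]
[255,[-0.01,0.0,0.75],-0.0],[255,[-0.01,0.0,0.75],-0.0],[255,[0.0,0.0,0.72],-0.0],
 3
```

View pics/w8.png

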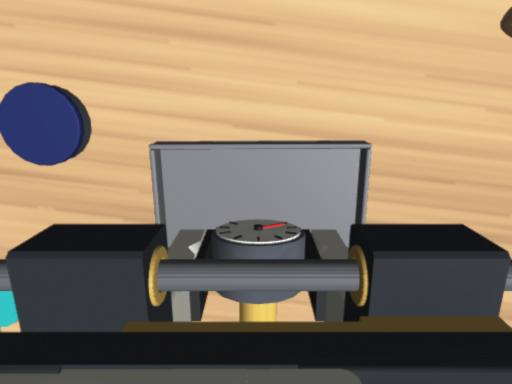

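View pics/t4.png

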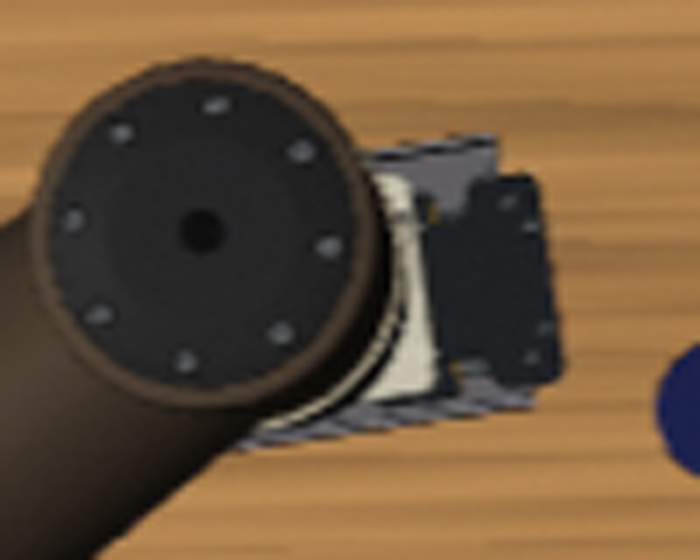

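>>> apply_moves(plan=[[255,[0,0,0.6],0],[255,[0,0,0.6],0],[255,[0,0,0.5],0],[255,[0,0,0.3],0],[255,[0,0,0.1],0],[255,[0,0,0.06],0],[255,[0,0,0],0],[255,[0,0,0],0]])

```text
time_s: 17.65
tcp_pos: [0.3944, 0.0612, -0.0126]
eef_rot: [179.9, -0.0, 96.9]
contact_force: [-0.9, -0.2, 0.1]
gripper_width: 0.0432
```

```bash
python3 - <<'E'
from h import *
S=get_state();print(S['tcp_pos'],S['gripper_width'],S['contact_force'])
cap('wrist','w8')
E
```

```text
[ 0.39442552  0.06122233 -0.01256623] 0.04317915507474203 [-0.9335747  -0.24181891  0.06777706]
```

View pics/w8.png

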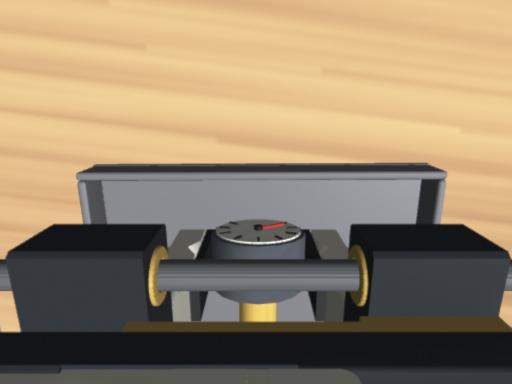

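>>> apply_moves(plan=[[255,[0,0,0.06],0],[255,[0,0,0.04],0],[255,[0,0,0],0],[255,[0,0,0],0]])

```text
time_s: 18.2
tcp_pos: [0.3968, 0.062, -0.0161]
eef_rot: [179.7, -0.1, 97.0]
contact_force: [-0.8, -3.9, 23.3]
gripper_width: 0.0434
```

>>> apply_moves(plan=[[255,[0,0,-0.05],0],[255,[0,0,0],0],[85,[0,0,0],0],[85,[0,0,0],0],[85,[0,0,0],0],[85,[0,0,0],0]])

```text
time_s: 18.95
tcp_pos: [0.3941, 0.0608, -0.0156]
eef_rot: [-180.0, 0.0, 96.9]
contact_force: [1.1, -0.3, 0.6]
gripper_width: 0.0582
```

```bash
python3 - <<'E'
from h import *
S=get_state();print(S['tcp_pos'],S['gripper_width'],S['contact_force'])
cap('wrist','w8')
E
```

```text
[ 0.39410012  0.06084776 -0.01558739] 0.05824627498866499 [ 1.1040781  -0.2802654   0.63910371]
```

View pics/w8.png

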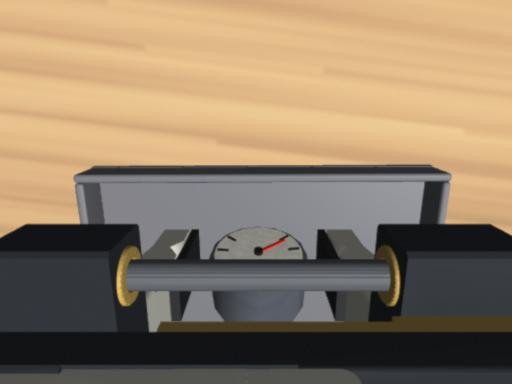

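>>> apply_moves(plan=[[85,[0,0,-0.5],0],[85,[0,0,-0.8],0],[85,[0,0,-1],0],[85,[0,0,-1],0],[85,[0,0,-1],0],[85,[0,0,-1],0],[85,[0,0,-0.7],0],[85,[0,0,0],0]])

```text
time_s: 20.0
tcp_pos: [0.3953, 0.0614, 0.2871]
eef_rot: [179.7, -0.1, 96.9]
contact_force: [-0.1, 0.0, -0.6]
gripper_width: 0.0584
```

```bash
python3 - <<'E'
from h import *
S=get_state();print(S['tcp_pos'],S['gripper_width'],S['contact_force'])
c=cap('wrist','w8')
plan((.66,.068,.285,90),g=140,vmax=.047)
E
```

```text
[0.3952771  0.06142658 0.28707937] 0.058426256274331116 [-0.13561948  0.02386117 -0.59883301]
[140,[-0.08,0.88,0.0],0.19],[140,[-0.07,0.88,0.0],0.19],[140,[-0.05,0.88,0.0],0.19],[140,[-0.03,0.89,0.0],0.19],[140,[-0.01,0.89,0.0],0.19],[140,[0.01,0.89,0.0],0.19],
 6
```

View pics/w8.png

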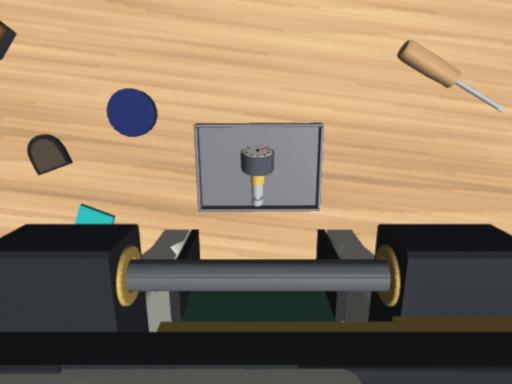

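The gauge lies wholly inside the tray, at (258,175). Next is the box.

>>> apply_moves(plan=[[255,[-0.08,0.88,0],0.19],[255,[-0.07,0.88,0],0.19],[255,[-0.05,0.88,0],0.19],[255,[-0.03,0.89,0],0.19],[255,[-0.01,0.89,0],0.19],[255,[0.01,0.89,0],0.19],[255,[0,0,0],0],[255,[0,0,0],0]], squeeze=15)

```text
time_s: 21.05
tcp_pos: [0.6592, 0.0681, 0.2824]
eef_rot: [-179.8, 0.1, 90.1]
contact_force: [-0.3, 0.4, 0.3]
gripper_width: 0.0005
```

```bash
python3 - <<'E'
from h import *
S=get_state();print(S['tcp_pos'],S['eef_rot'],S['gripper_width'],S['contact_force'])
c=cap('wrist','w8')
E
```

```text
[0.65924483 0.06807564 0.28239326] [-1.79820174e+02  5.08386244e-02  9.00843228e+01] 0.0004950959805576525 [-0.27828235  0.37238204  0.27104145]
```

View pics/w8.png

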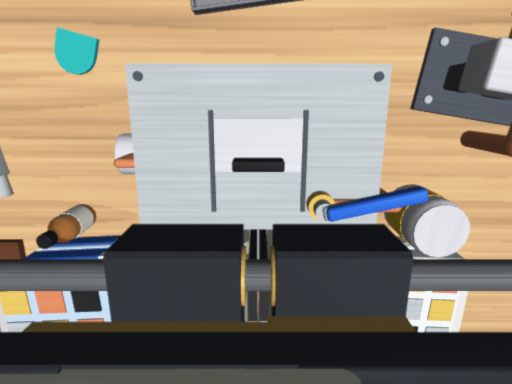

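```bash
python3 - <<'E'
from h import *
np.set_printoptions(precision=4,suppress=True)
c=cap('wrist'); crop(c,200,100,440,230,3.3,'w9')
for n,p,z in [('tab',(258.5,161.5),.191),('s1',(138,76),.17),('s2',(379,76),.17),('tip',(425,194),.201),('pivot',(322,211),.201),('shutter edge',(258,119),.173)]: print(n,onz(c,p,z))
E
```

```text
tab [0.636  0.0687 0.191 ]
s1 [ 0.5677 -0.032   0.17  ]
s2 [0.5673 0.1691 0.17  ]
tip [0.6609 0.205  0.201 ]
pivot [0.6756 0.1215 0.201 ]
shutter edge [0.6025 0.0682 0.173 ]
```

View pics/w9.png

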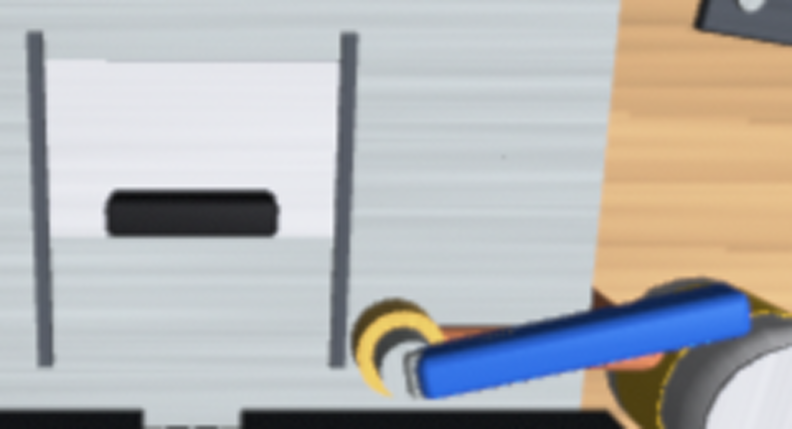

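>>> apply_moves(plan=[[255,[0,-0.46,0.5],0],[255,[0,-0.46,0.6],0],[255,[0,0,0.6],0],[255,[0,0,0.5],0],[255,[0,0,0.3],0],[255,[0,0,0.15],0],[255,[0,0,0],0],[255,[0,0,0],0]])

```text
time_s: 22.15
tcp_pos: [0.6145, 0.0683, 0.1529]
eef_rot: [179.9, -0.0, 90.1]
contact_force: [0.6, 0.7, 0.4]
gripper_width: 0.0005
```

```bash
python3 - <<'E'
from h import *
S=get_state();print(S['tcp_pos'],S['eef_rot'],S['gripper_width'],S['contact_force'])
s=cap('scene'); crop(s,210,150,350,260,5.5,'s5')
E
```

```text
[0.61447579 0.06832077 0.15289633] [ 1.79921128e+02 -1.96811175e-02  9.01052716e+01] 0.0005187011801850104 [0.57180817 0.65148312 0.35707174]
```

View pics/s5.png

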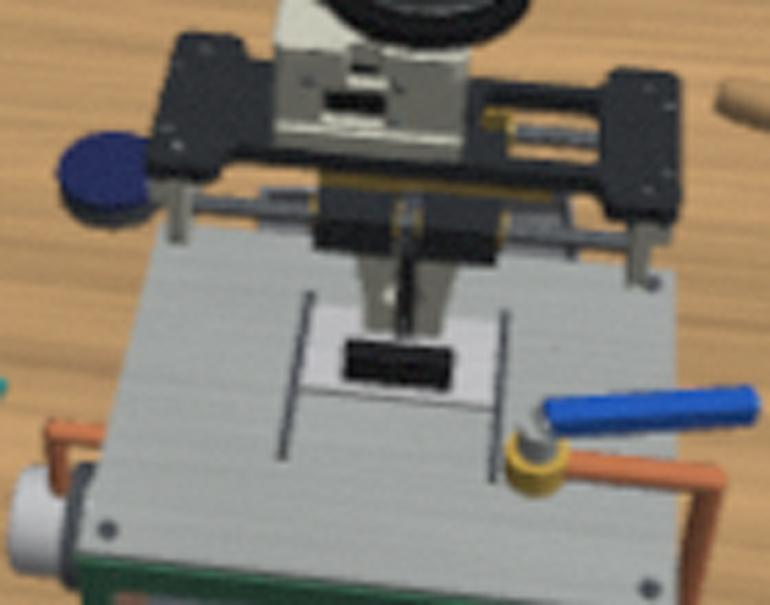

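>>> apply_moves(plan=[[255,[0,0,0.06],0],[255,[0,0.15,0],0],[255,[0,0.15,0],0],[255,[0,0.15,0],0],[255,[0,0.15,0],0],[255,[0,0.15,0],0],[255,[0,0.1,0],0],[255,[0,0,0],0]])

```text
time_s: 23.2
tcp_pos: [0.657, 0.0683, 0.1487]
eef_rot: [180.0, -0.0, 90.1]
contact_force: [-0.3, -0.3, 0.5]
gripper_width: 0.0007
```

```bash
python3 - <<'E'
from h import *
S=get_state();print(S['tcp_pos'],S['eef_rot'],S['gripper_width'],S['contact_force'])
s=cap('scene'); crop(s,210,150,350,260,5.5,'s5'); cap('wrist','w10')
E
```

```text
[0.65700227 0.06829441 0.14869317] [ 1.79978663e+02 -4.31757892e-03  9.00877595e+01] 0.0007348594587055694 [-0.31231014 -0.30265282  0.50675767]
```

View pics/s5.png

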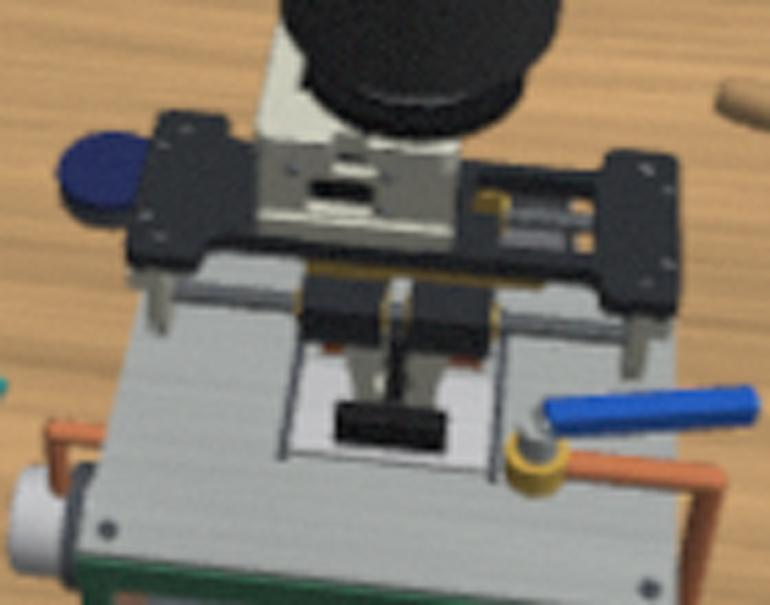

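View pics/w10.png

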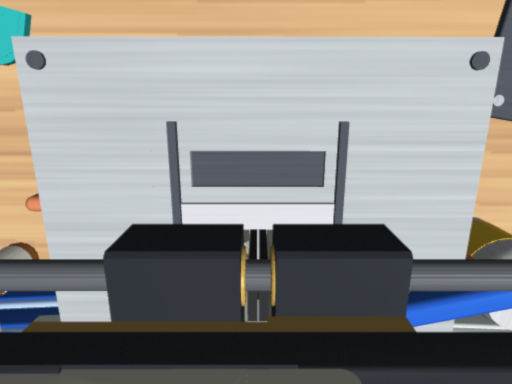

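>>> apply_moves(plan=[[255,[0,0.05,0],0],[255,[0,0.03,0],0],[255,[0,0,0],0]])

```text
time_s: 23.68
tcp_pos: [0.6603, 0.0683, 0.1489]
eef_rot: [-180.0, -0.0, 90.1]
contact_force: [-0.9, 0.1, 1.4]
gripper_width: 0.0006
```

```bash
python3 - <<'E'
from h import *
np.set_printoptions(precision=4,suppress=True)
S=get_state();print(S['tcp_pos'],S['contact_force'])
c=cap('wrist'); crop(c,160,100,350,230,4,'w11')
E
```

```text
[0.6603 0.0683 0.1489] [-0.8971  0.1094  1.3895]
```

View pics/w11.png

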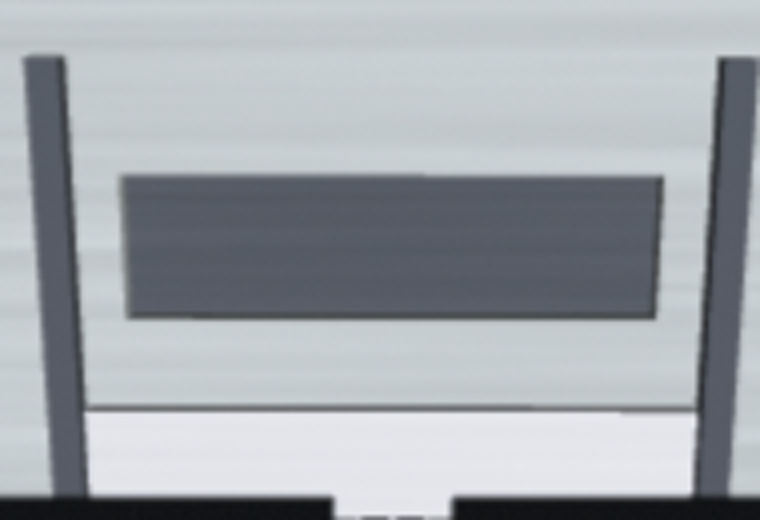

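```bash
python3 - <<'E'
from h import *
np.set_printoptions(precision=4,suppress=True)
c=cap('wrist')
T=lambda x,y:(x/4+160-.375,y/4+100-.375)
P=[onz(c,T(*p),.17) for p in [(122,175),(663,176),(656,318),(129,318)]]
print(np.array(P),np.mean(P,0)); print(onz(c,T(390,409),.173))
E
```

```text
[[0.6087 0.0355 0.17  ]
 [0.6088 0.101  0.17  ]
 [0.6264 0.1011 0.17  ]
 [0.6265 0.0355 0.17  ]] [0.6176 0.0683 0.17  ]
[0.6373 0.068  0.173 ]
```

>>> apply_moves(plan=[[255,[0,0.04,0],0],[255,[0,0,0],0],[60,[0,-0.06,0],0],[60,[0,0,-0.8],0],[60,[0,0,-0.8],0],[60,[0,0,-0.6],0],[60,[0,0,0],0]])

```text
time_s: 24.65
tcp_pos: [0.6614, 0.0685, 0.2624]
eef_rot: [179.6, -0.1, 90.1]
contact_force: [0.5, -0.1, -0.8]
gripper_width: 0.0451
```

```bash
cat > lifts.py <<'E'
from h import *
def find(c,p,z=.006,rad=14,thr=85):
    x,y=map(int,p); m=np.zeros(c['frame'].shape[:2],np.uint8)
    m[y-rad:y+rad,x-rad:x+rad]=(c['frame'][y-rad:y+rad,x-rad:x+rad].max(2)<thr)
    n,l,st,ce=cv2.connectedComponentsWithStats(m); i=1+np.argmax(st[1:,4])
    cn=max(cv2.findContours((l==i).astype(np.uint8),cv2.RETR_EXTERNAL,cv2.CHAIN_APPROX_NONE)[0],key=len)[:,0]
    P=np.array([onz(c,q,z)[:2] for q in cn]).astype(np.float32)*1000
    (cx,cy),wh,a=cv2.minAreaRect(P)
    # corners of D: straight edge side has rect corners filled; pick direction
    from itertools import product
    best=None
    for k in range(4):
        th=np.radians(a+90*k); u=np.array([np.cos(th),np.sin(th)]);v=np.array([-u[1],u[0]])
        d=sum(np.min(np.linalg.norm(P-(np.array([cx,cy])+24*u+s*24*v),axis=1)) for s in(-1,1))
        if best is None or d<best[0]: best=(d,(a+90*k+180)%360-180)
    return np.array([cx,cy])/1000,wh,best,ce[i]
E
python3 - <<'E'
from lifts import *
t=cap('top','top2')
S=get_state();print(S['tcp_pos'],S['contact_force'])
for p in [(320,234),(365,184)]: print(find(t,p))
print('tin',onz(t,(283.5,258.5),.022),'turq',onz(t,(299.5,204.5),.008))
E
```

```text
[0.66034913 0.06847226 0.2602858 ] [-1.10336603 -0.46026685 -0.2351707 ]
(array([ 0.4286889 , -0.22660382]), (48.8293342590332, 49.67302322387695), (np.float64(4.522381631238135), 25.03310775756836), array([320.76824034, 234.07725322]))
(array([ 0.58139148, -0.36961035]), (49.4345588684082, 50.35536575317383), (np.float64(3.169886326105716), 22.90329933166504), array([364.77253219, 183.89699571]))
tin [ 0.3593889  -0.10875223  0.022     ] turq [ 0.5241128  -0.16435049  0.008     ]
```

View pics/top2.png

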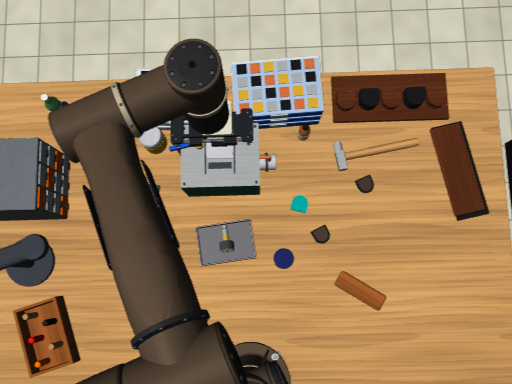

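```bash
python3 - <<'E'
from h import *
plan((.55,-.07,.25,102),(.4486,-.2173,.10,115),g=60,vmax=.048)
E
```

```text
[60,[-0.69,-0.55,0.05],-0.5],[60,[-0.66,-0.59,0.05],-0.5],[60,[-0.63,-0.62,0.05],-0.5],[60,[-0.6,-0.65,0.05],-0.5],[60,[-0.49,-0.52,0.6],-0.43],[60,[-0.47,-0.54,0.6],-0.43],[60,[-0.44,-0.56,0.6],-0.43],[60,[-0.42,-0.58,0.6],-0.43],[60,[-0.39,-0.6,0.6],-0.43],
 9
```

>>> apply_moves(plan=[[60,[-0.69,-0.55,0.05],-0.5],[60,[-0.66,-0.59,0.05],-0.5],[60,[-0.63,-0.62,0.05],-0.5],[60,[-0.6,-0.65,0.05],-0.5],[60,[-0.49,-0.52,0.6],-0.43],[60,[-0.47,-0.54,0.6],-0.43],[60,[-0.44,-0.56,0.6],-0.43],[60,[-0.42,-0.58,0.6],-0.43],[60,[-0.39,-0.6,0.6],-0.43],[60,[0,0,0],0],[60,[0,0,0],0]])

```text
time_s: 26.08
tcp_pos: [0.4486, -0.2177, 0.0988]
eef_rot: [-180.0, 0.0, 115.0]
contact_force: [-0.4, 0.1, -0.7]
gripper_width: 0.0668
```

```bash
python3 - <<'E'
from lifts import *
S=get_state();print(S['tcp_pos'],S['eef_rot'],S['contact_force'],S['gripper_width'])
c=cap('wrist','w12')
E
```

```text
[ 0.4485701  -0.21774296  0.09883034] [-1.79985226e+02  1.11741803e-02  1.14954594e+02] [-0.35501013  0.13272672 -0.70608894] 0.06684301154642429
```

View pics/w12.png

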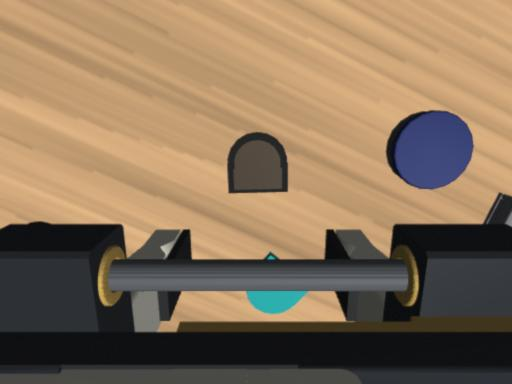

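The D at (258,162) is dark, its round end points up in the image (towards the robot), and its straight edge lies at row 190, so this is the lift. The turquoise one is at (275,285). Measuring it.

```bash
python3 - <<'E'
from lifts import *
np.set_printoptions(precision=4,suppress=True)
c=cap('wrist'); print(find(c,(258,163),z=.006,rad=38))
S=get_state();R=Ro.from_euler('xyz',S['eef_rot'],degrees=True).as_matrix()
for n,p in dict(l=(228.5,180),r=(288,180),edge=(258.5,191),top=(258,132.5)).items():
    print(n,R.T@(onz(c,p,.004)-S['tcp_pos']))
E
```

```text
(array([ 0.4289, -0.2276]), (50.13706970214844, 48.64157485961914), (np.float64(0.4741469787593131), 26.245811462402344), array([252.7287, 164.2388]))
l [-0.0245 -0.0069  0.0955]
r [ 0.0259 -0.0069  0.0955]
edge [0.0009 0.0028 0.0955]
top [ 0.0005 -0.0467  0.0955]
```

>>> apply_moves(plan=[[60,[0.01,0,0.6],0],[60,[0,0,0.6],0],[60,[0,0,0.6],0],[60,[0,0,0.4],0],[60,[0,0,0.2],0],[60,[0,0,0.08],0],[60,[0,0,0],0],[60,[0,0,0],0]])

```text
time_s: 27.18
tcp_pos: [0.4488, -0.2172, -0.0243]
eef_rot: [179.9, 0.0, 115.0]
contact_force: [-0.3, -0.3, 0.0]
gripper_width: 0.067
```

```bash
python3 - <<'E'
from lifts import *
S=get_state();print(S['tcp_pos'],S['eef_rot'],S['contact_force'],S['gripper_width'])
c=cap('wrist'); crop(c,130,100,390,290,3,'w12'); s=cap('scene'); crop(s,130,130,250,240,6,'s6')
E
```

```text
[ 0.44880649 -0.21715553 -0.02430432] [1.79929947e+02 4.25910866e-02 1.15003481e+02] [-0.27598001 -0.25776714  0.00699786] 0.06703875944056582
```

View pics/w12.png

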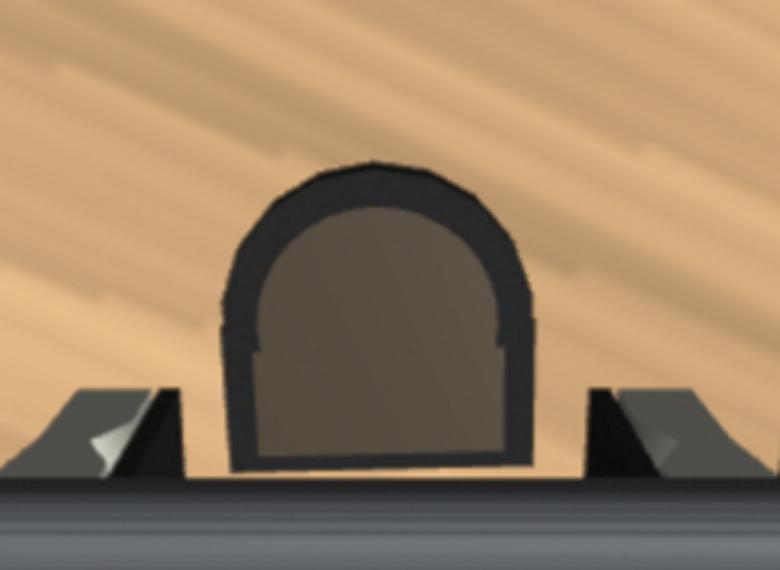

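View pics/s6.png

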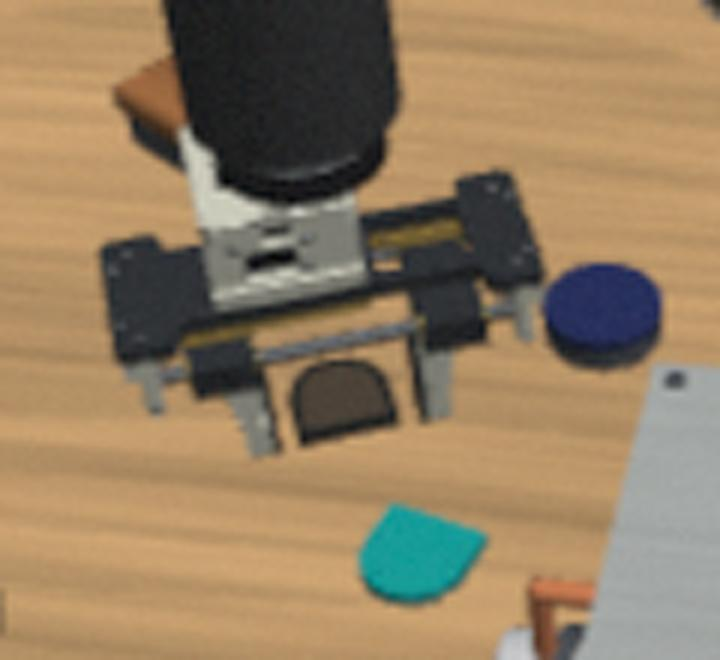

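>>> apply_moves(plan=[[60,[0,0,0.06],0],[60,[0,0,0],0],[255,[0,0,0],0],[255,[0,0,0],0],[255,[0,0,0],0],[255,[0,0,0],0]], squeeze=6)

```text
time_s: 28.02
tcp_pos: [0.4485, -0.2172, -0.0278]
eef_rot: [180.0, 0.0, 115.0]
contact_force: [0.2, 0.8, 5.7]
gripper_width: 0.0498
```

>>> apply_moves(plan=[[255,[0,0,-0.1],0],[255,[0,0,-0.3],0],[255,[0,0,-0.6],0],[255,[0,0,-0.8],0],[255,[0,0,-0.8],0],[255,[0,0,0],0],[255,[0,0,0],0]])

```text
time_s: 28.9
tcp_pos: [0.4476, -0.2169, 0.1016]
eef_rot: [-180.0, -0.0, 115.0]
contact_force: [-0.5, 0.3, -0.6]
gripper_width: 0.0501
```

```bash
python3 - <<'E'
from lifts import *
S=get_state();print(S['tcp_pos'],S['eef_rot'],S['contact_force'],S['gripper_width'])
c=cap('wrist'); crop(c,130,100,390,290,3,'w12'); s=cap('scene'); crop(s,130,100,250,210,6,'s6')
E
```

```text
[ 0.44756671 -0.21693124  0.10163406] [-1.79994500e+02 -3.05812259e-02  1.14976606e+02] [-0.50847648  0.29507591 -0.60478651] 0.050053876906405365
```

View pics/w12.png

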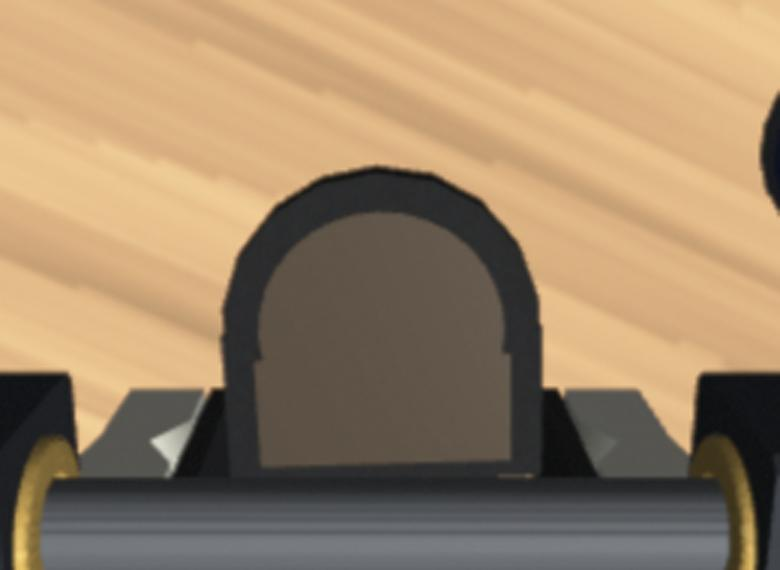

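View pics/s6.png

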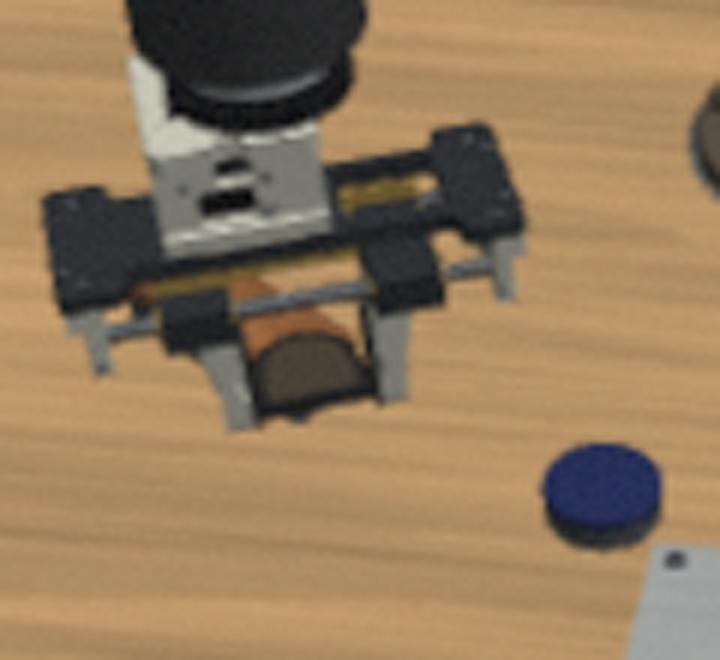

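>>> apply_moves(plan=[[255,[0,0,0],0],[255,[0,0,0],0],[255,[0,0,0],0]], squeeze=3)

```text
time_s: 29.38
tcp_pos: [0.448, -0.2171, 0.1017]
eef_rot: [-180.0, -0.0, 115.0]
contact_force: [0.2, -0.6, 0.4]
gripper_width: 0.05
```

```bash
python3 - <<'E'
from lifts import *
S=get_state();print(S['tcp_pos'],S['eef_rot'],S['contact_force'],S['gripper_width'])
c=cap('wrist'); crop(c,130,100,390,290,3,'w12'); s=cap('scene'); crop(s,130,100,250,210,6,'s6')
E
```

```text
[ 0.44804352 -0.21708377  0.10165567] [-1.79970398e+02 -1.77918811e-02  1.14997184e+02] [ 0.23333665 -0.57450714  0.42735803] 0.050005473115798095
```

View pics/w12.png

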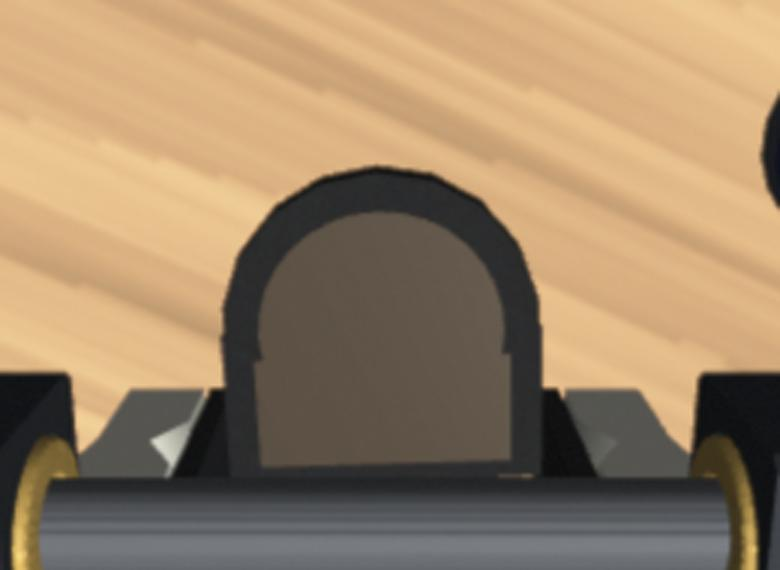

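The lift stays flat in the grip. I'll re-grasp at the very end of its straight sides with minimal contact, so it can swing down under its own weight.

>>> apply_moves(plan=[[255,[0,0,0.8],0],[255,[0,0,0.8],0],[255,[0,0,0.6],0],[255,[0,0,0.25],0],[255,[0,0,0.1],0],[255,[0,0,0],0],[80,[0,0,0],0],[80,[0,0,0],0],[80,[0,0.1,0],0],[80,[0,0.09,0],0],[80,[0,0,0],0]])

```text
time_s: 30.85
tcp_pos: [0.4573, -0.2129, -0.0255]
eef_rot: [180.0, 0.0, 115.0]
contact_force: [0.3, 0.4, 0.2]
gripper_width: 0.06
```

```bash
python3 - <<'E'
from lifts import *
S=get_state();print(S['tcp_pos'],S['eef_rot'],S['contact_force'],S['gripper_width'])
c=cap('wrist'); crop(c,130,100,390,290,3,'w12')
E
```

```text
[ 0.45731116 -0.21292933 -0.0254952 ] [1.79984794e+02 1.11210366e-02 1.15021545e+02] [0.27063878 0.38226272 0.16978543] 0.06003800627525468
```

View pics/w12.png

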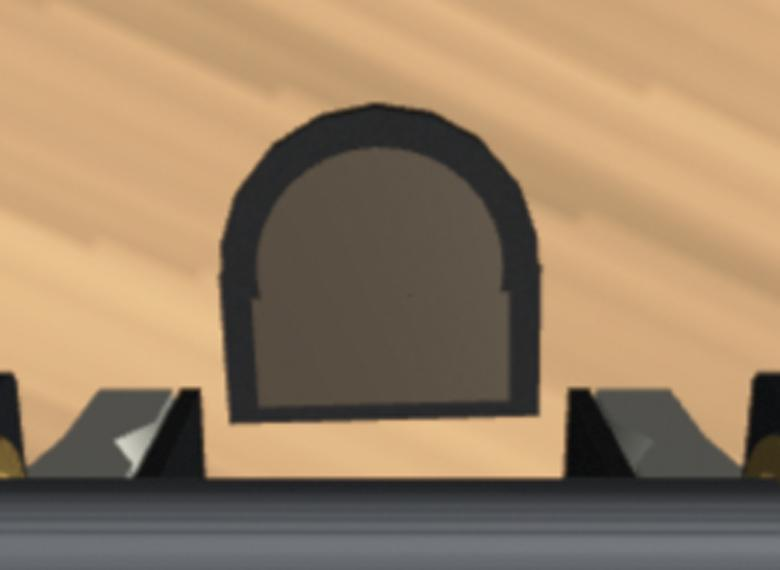

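>>> apply_moves(plan=[[80,[0,0.02,-0.03],0],[80,[0,0,0],0],[255,[0,0,0],0],[255,[0,0,0],0],[255,[0,0,0],0],[255,[0,0,-0.2],0],[255,[0,0,-0.5],0],[255,[0,0,-0.8],0],[255,[0,0,-0.8],0],[255,[0,0,0],0],[255,[0,0,0],0]], squeeze=3)

```text
time_s: 32.28
tcp_pos: [0.4574, -0.2125, 0.0912]
eef_rot: [180.0, 0.0, 115.0]
contact_force: [-0.3, -0.3, 0.1]
gripper_width: 0.0492
```

```bash
python3 - <<'E'
from lifts import *
S=get_state();print(S['tcp_pos'],S['eef_rot'],S['contact_force'],S['gripper_width'])
c=cap('wrist'); crop(c,130,100,390,290,3,'w12');s=cap('scene'); crop(s,130,100,250,210,6,'s6')
E
```

```text
[ 0.45742879 -0.21252145  0.09120046] [1.79962174e+02 4.61666391e-04 1.14985652e+02] [-0.29838494 -0.26845594  0.14022967] 0.04919233167175937
```

View pics/w12.png

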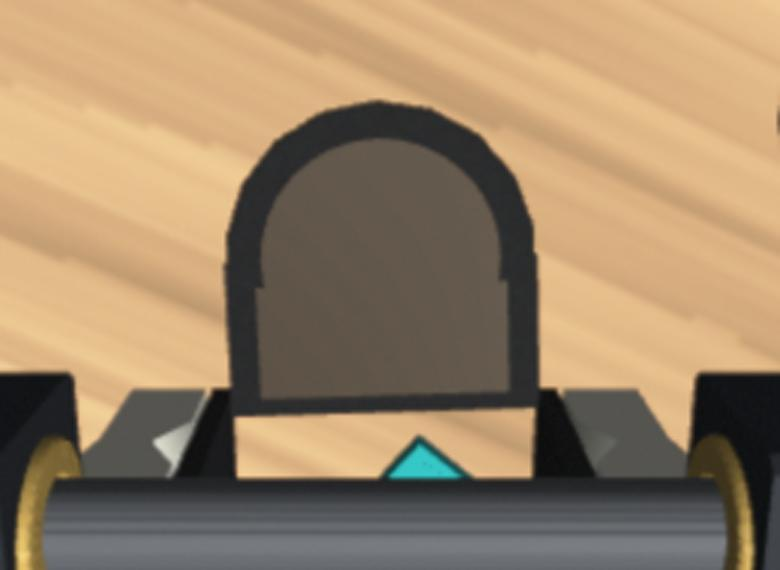

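View pics/s6.png

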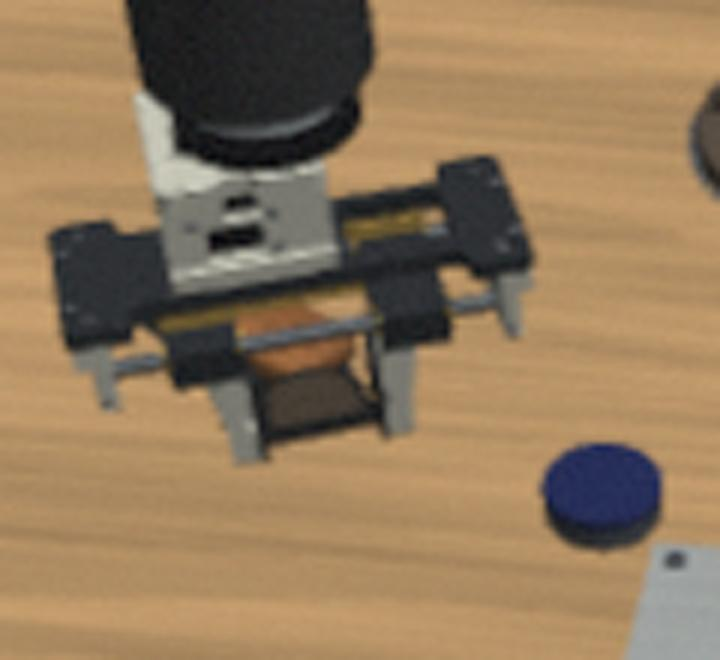

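>>> apply_moves(plan=[[255,[0,0,-1],0],[255,[0,0,1],0],[255,[0,0,-1],0],[255,[0,0,1],0],[255,[0,0,-1],0],[255,[0,0,1],0],[255,[0,0,-1],0],[255,[0,0,1],0],[255,[0,0,0],0]])

```text
time_s: 33.5
tcp_pos: [0.4543, -0.2122, 0.0876]
eef_rot: [-179.6, -0.3, 114.9]
contact_force: [-0.9, -0.1, 0.5]
gripper_width: 0.0498
```

```bash
python3 - <<'E'
from lifts import *
S=get_state();print(S['tcp_pos'],S['eef_rot'],S['contact_force'],S['gripper_width'])
c=cap('wrist'); crop(c,130,100,390,290,3,'w12');s=cap('scene'); crop(s,130,100,250,210,6,'s6')
E
```

```text
[ 0.45434288 -0.21216725  0.08756884] [-179.61972395   -0.25937321  114.94919982] [-0.92751297 -0.12140042  0.49527309] 0.049802949848840844
```

View pics/w12.png

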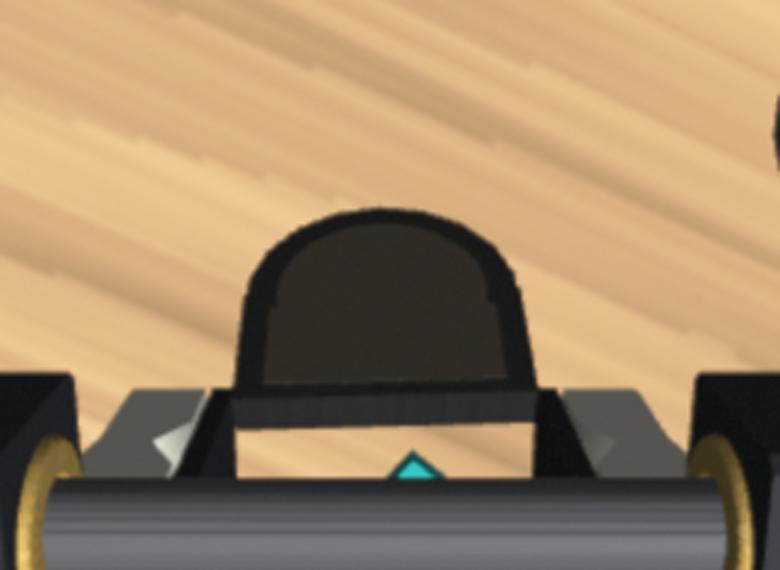

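The shaking worked: the lift has drooped to about 45–50°. A few more shakes should bring it to hanging.

>>> apply_moves(plan=[[255,[0,0,-1],0],[255,[0,0,1],0],[255,[0,0,-1],0],[255,[0,0,1],0],[255,[0,0,-1],0],[255,[0,0,1],0],[255,[0,0,-1],0],[255,[0,0,1],0],[255,[0,0,-1],0],[255,[0,0,1],0],[255,[0,0,0],0]])

```text
time_s: 34.98
tcp_pos: [0.4557, -0.2124, 0.0898]
eef_rot: [-179.8, -0.1, 115.0]
contact_force: [-0.4, -0.4, -0.6]
gripper_width: 0.0495
```

```bash
python3 - <<'E'
from lifts import *
S=get_state();print(S['tcp_pos'],S['eef_rot'],S['contact_force'],S['gripper_width'])
c=cap('wrist'); crop(c,130,100,390,290,3,'w12');s=cap('scene'); crop(s,130,100,250,210,6,'s6')
E
```

```text
[ 0.45573809 -0.21241808  0.08977722] [-1.79789884e+02 -1.40765499e-01  1.14971239e+02] [-0.415438   -0.44250239 -0.63795511] 0.04945139433393795
```

View pics/w12.png

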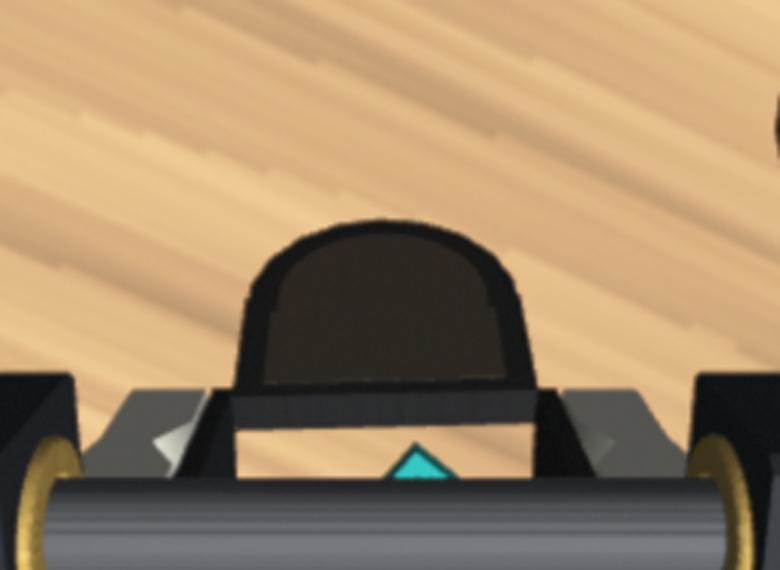

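View pics/s6.png

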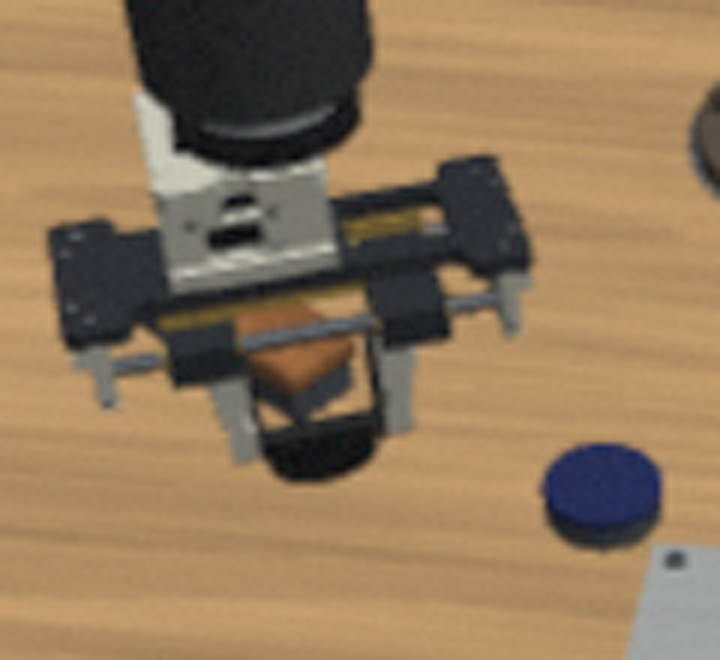

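```bash
python3 - <<'E'
from h import *
c=viewer.capture('wrist'); M=np.linalg.inv(c['mount']);K=np.array(c['K'])
def pj(p): q=K@(M@np.r_[p,1])[:3]; return (q[:2]/q[2]).round(1)
for th in range(0,91,10):
    t=np.radians(th); print(th,pj((0,-.007-.047*np.cos(t),-.026+.047*np.sin(t))))
E
```

```text
0 [257.  139.3]
10 [257.  138.9]
20 [257.1 141.4]
30 [257.1 146.3]
40 [257.1 153.1]
50 [257.1 161.5]
60 [257.2 171.2]
70 [257.2 181.9]
80 [257.2 193.4]
90 [257.2 205.4]
```

```bash
python3 - <<'E'
from h import *
plan((.47,-.19,.24,108),(.647,.068,.24,90),g=255,vmax=.034)
E
```

```text
[255,[0.06,0.08,-0.59],0.23],[255,[0.07,0.08,-0.59],0.23],[255,[0.07,0.08,-0.59],0.23],[255,[0.07,0.08,-0.59],0.23],[255,[0.07,0.07,-0.59],0.23],[255,[0.38,0.5,0.0],0.3],[255,[0.4,0.48,0.0],0.3],[255,[0.41,0.47,0.0],0.3],[255,[0.43,0.46,0.0],0.3],[255,[0.44,0.44,0.0],0.3],[255,[0.45,0.43,0.0],0.3],[255,[0.47,0.42,0.0],0.3],[255,[0.48,0.4,0.0],0.3],[255,[0.49,0.39,0.0],0.3],[255,[0.5,0.37,0.0],0.3],
 15
```

>>> apply_moves(plan=[[255,[0,0,0],0],[255,[0.06,0.08,-0.4],0.23],[255,[0.07,0.08,-0.6],0.23],[255,[0.07,0.08,-0.7],0.23],[255,[0.07,0.08,-0.7],0.23],[255,[0.07,0.07,-0.6],0.23],[255,[0.38,0.5,0],0.3],[255,[0.4,0.48,0],0.3],[255,[0.41,0.47,0],0.3],[255,[0.43,0.46,0],0.3],[255,[0.44,0.44,0],0.3],[255,[0.45,0.43,0],0.3]], squeeze=6)

```text
time_s: 36.62
tcp_pos: [0.5756, -0.0338, 0.2421]
eef_rot: [179.9, -0.0, 97.2]
contact_force: [-0.4, -0.6, -0.5]
gripper_width: 0.0489
```

>>> apply_moves(plan=[[255,[0.47,0.42,0],0.3],[255,[0.48,0.4,0],0.3],[255,[0.49,0.39,0],0.3],[255,[0.5,0.37,0],0.3],[255,[0,0,0],0],[255,[0,0,0],0]])

```text
time_s: 37.38
tcp_pos: [0.6458, 0.0683, 0.2414]
eef_rot: [180.0, 0.0, 90.1]
contact_force: [0.5, -0.3, -0.3]
gripper_width: 0.0487
```

```bash
python3 - <<'E'
from h import *
S=get_state();print(S['tcp_pos'],S['eef_rot'],S['contact_force'],S['gripper_width'])
c=cap('wrist','w13')
print(proj(c,(.6176,.0683,.17)))
plan((.645,.0683,.2,90),g=255)
E
```

```text
[0.64580923 0.06828488 0.24143625] [1.79988612e+02 3.27849414e-03 9.01323518e+01] [ 0.53540374 -0.2607646  -0.3392625 ] 0.048689504711142674
[257.79291766 159.40071707]
[255,[0.01,-0.01,0.83],0.02],
 1
```

View pics/w13.png

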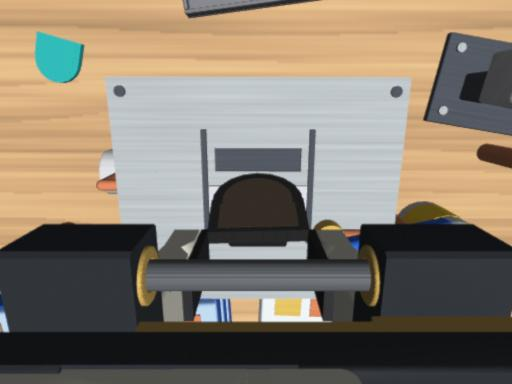

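>>> apply_moves(plan=[[255,[0,0,0.3],0],[255,[0,0,0.4],0],[255,[0,0,0.25],0],[255,[0,0,0.05],0],[255,[0,0,0],0]])

```text
time_s: 38.05
tcp_pos: [0.6462, 0.0683, 0.1912]
eef_rot: [180.0, 0.0, 90.1]
contact_force: [0.1, 0.4, -0.5]
gripper_width: 0.0489
```

```bash
python3 - <<'E'
from h import *
S=get_state();print(S['tcp_pos'],S['eef_rot'],S['contact_force'],S['gripper_width'])
c=cap('wrist'); crop(c,150,110,370,260,3.6,'w13'); s=cap('scene'); crop(s,230,170,340,260,7,'s7')
E
```

```text
[0.64615939 0.06829188 0.19118227] [1.79986226e+02 7.95252780e-03 9.00951829e+01] [ 0.10301233  0.42758801 -0.5030257 ] 0.048855249201179084
```

View pics/w13.png

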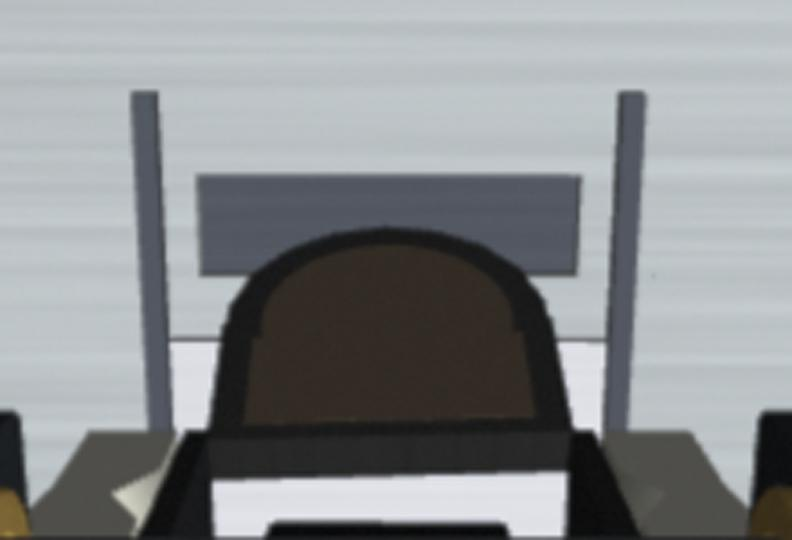

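View pics/s7.png

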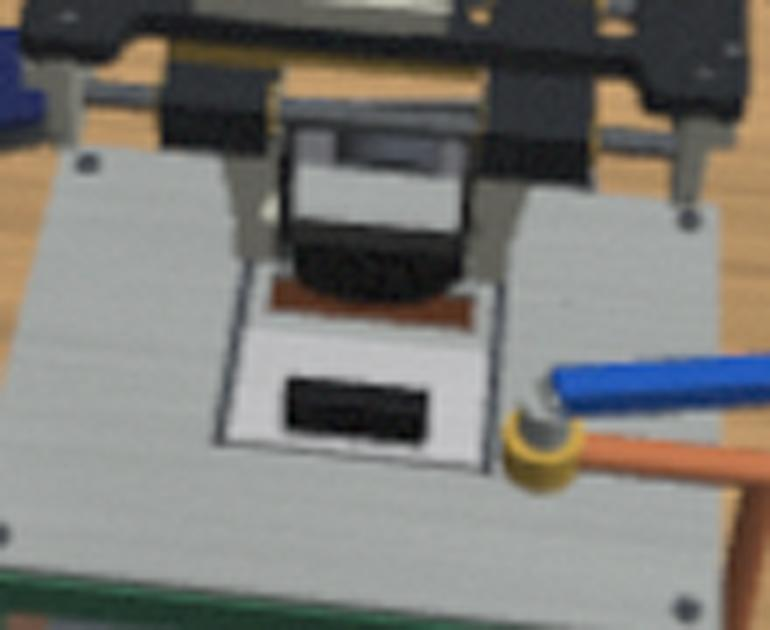

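>>> apply_moves(plan=[[255,[0,-0.08,0],0],[255,[0,-0.04,0.08],0],[255,[0,-0.04,0.08],0],[255,[0,-0.04,0.08],0],[255,[0,0,0],0]])

```text
time_s: 38.78
tcp_pos: [0.6356, 0.0683, 0.1785]
eef_rot: [-180.0, 0.0, 90.1]
contact_force: [-0.3, -0.2, 0.2]
gripper_width: 0.0491
```

```bash
python3 - <<'E'
from h import *
S=get_state();print(S['tcp_pos'],S['eef_rot'],S['contact_force'],S['gripper_width'])
c=cap('wrist'); crop(c,150,110,370,260,3.6,'w13'); s=cap('scene'); crop(s,230,170,340,260,7,'s7')
E
```

```text
[0.63561546 0.06834801 0.17846701] [-1.79955098e+02  1.60319545e-02  9.01017223e+01] [-0.26525434 -0.22670763  0.21263766] 0.04908462474040508
```

View pics/w13.png

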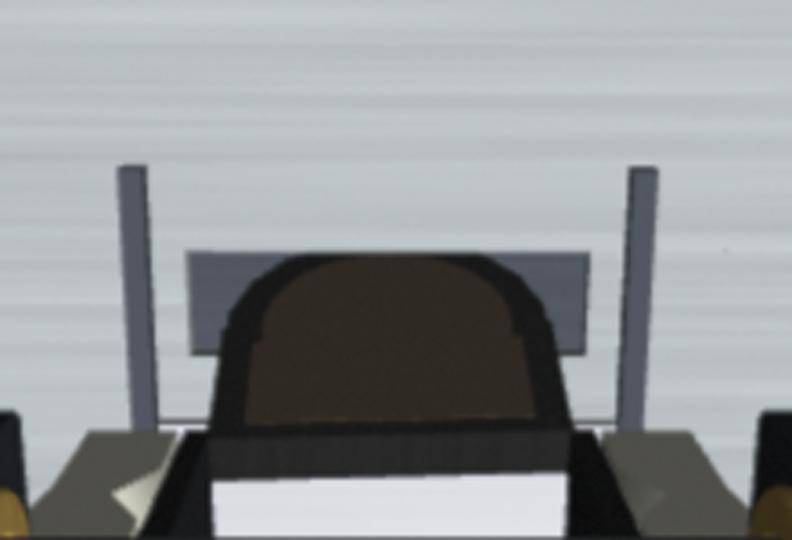

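View pics/s7.png

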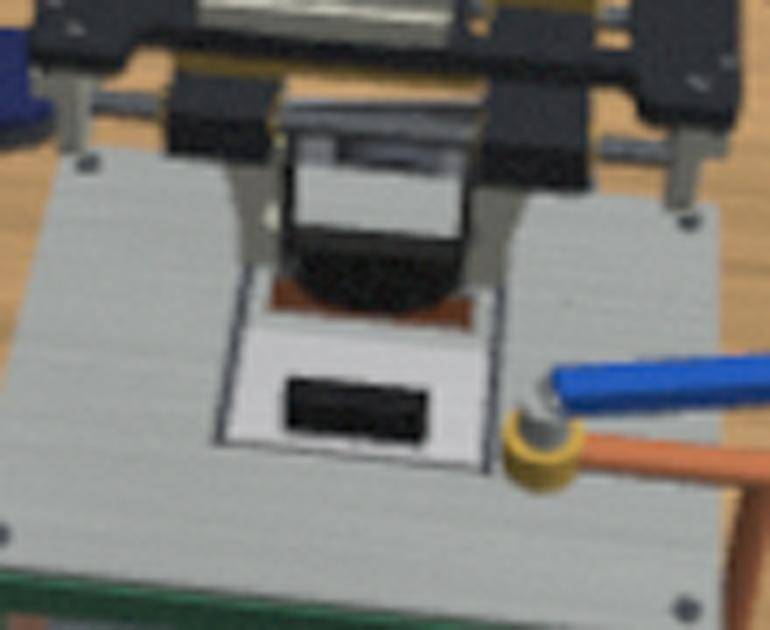

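>>> apply_moves(plan=[[255,[0,0,0],0],[255,[0,-0.06,0.08],0],[255,[0,-0.06,0.1],0],[255,[0,-0.06,0.1],0],[255,[0,-0.04,0.1],0],[255,[0,0,0],0]], squeeze=3)

```text
time_s: 39.62
tcp_pos: [0.6246, 0.0683, 0.1594]
eef_rot: [-180.0, 0.0, 90.1]
contact_force: [0.3, -0.7, -0.8]
gripper_width: 0.0494
```

```bash
python3 - <<'E'
from h import *
S=get_state();print(S['tcp_pos'],S['eef_rot'],S['contact_force'],S['gripper_width'])
c=cap('wrist'); crop(c,150,110,370,260,3.6,'w13'); s=cap('scene'); crop(s,230,170,340,260,7,'s7')
E
```

```text
[0.62458505 0.06833675 0.15944405] [-1.79952869e+02  1.52916777e-02  9.01020402e+01] [ 0.27797626 -0.68666795 -0.79014799] 0.04943080145396665
```

View pics/w13.png

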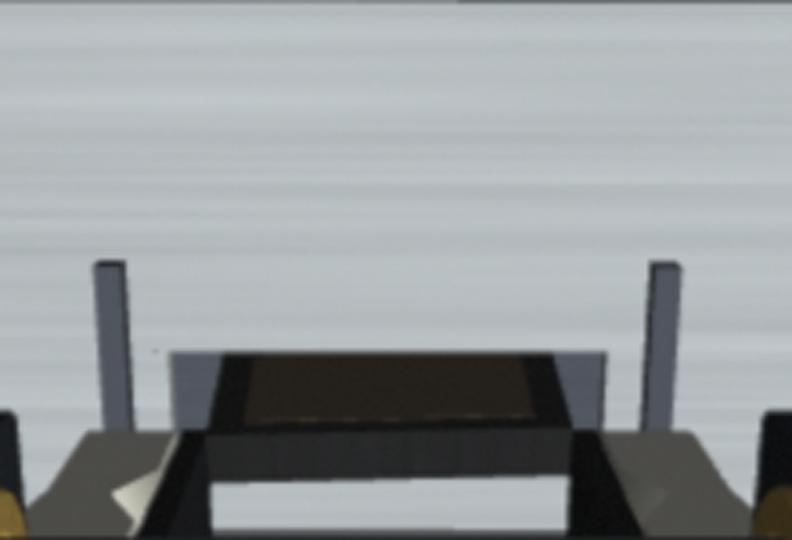

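View pics/s7.png

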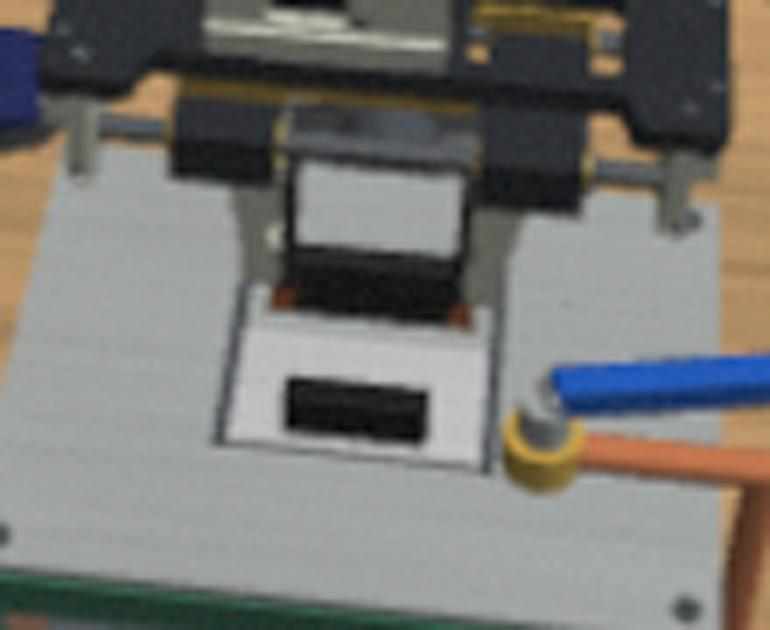

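Well inserted. I'll lower it a bit more and release.

>>> apply_moves(plan=[[255,[0,-0.02,0.1],0],[255,[0,0,0.1],0],[255,[0,0,0.06],0],[255,[0,0,0],0],[90,[0,0,0],0],[90,[0,0,0],0],[90,[0,0,0],0],[90,[0,0,0],0]])

```text
time_s: 40.72
tcp_pos: [0.6241, 0.0684, 0.1471]
eef_rot: [180.0, -0.0, 90.1]
contact_force: [0.2, -0.2, 1.1]
gripper_width: 0.0569
```

```bash
python3 - <<'E'
from h import *
S=get_state();print(S['tcp_pos'],S['eef_rot'],S['contact_force'],S['gripper_width'])
c=cap('wrist'); crop(c,150,110,370,260,3.6,'w13'); s=cap('scene'); crop(s,230,170,340,260,7,'s7')
E
```

```text
[0.62405126 0.06842291 0.14706539] [ 1.79991446e+02 -2.77282117e-03  9.01013263e+01] [ 0.2004739  -0.19264296  1.06219095] 0.056878728160552956
```

View pics/w13.png

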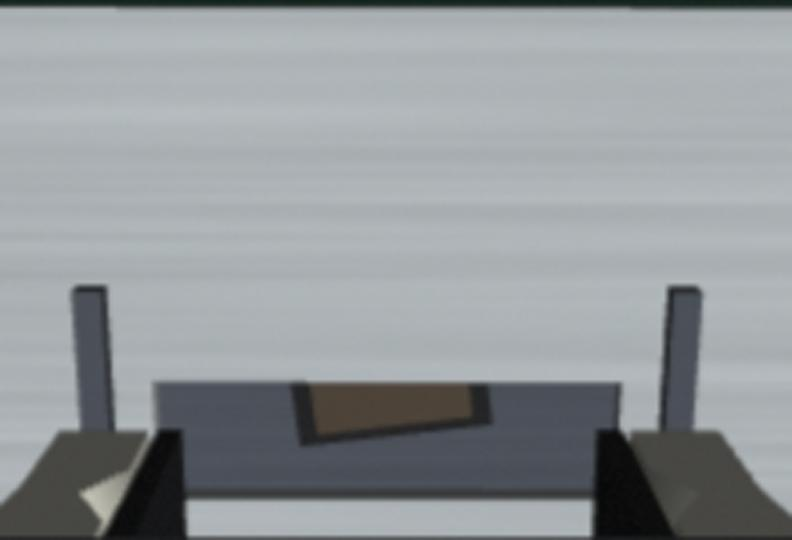

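View pics/s7.png

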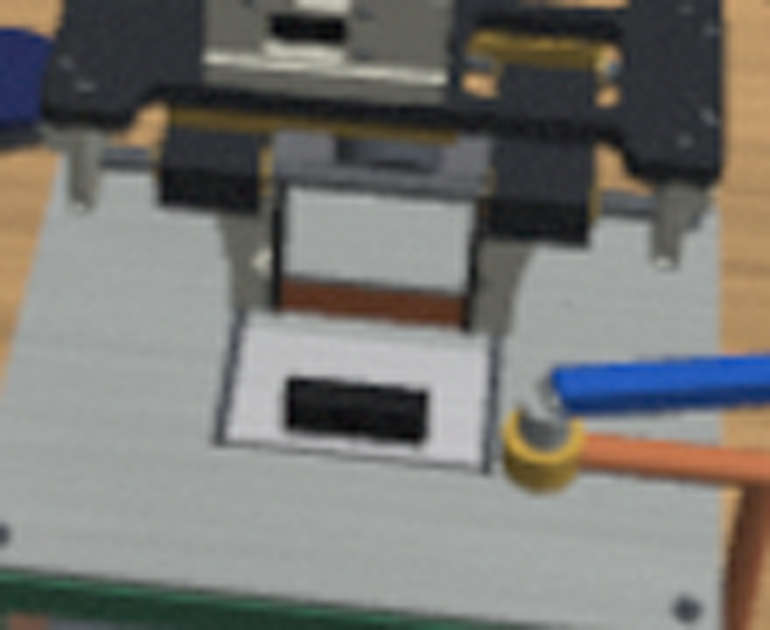

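Lift A is inside the box. Now for lift B.

```bash
python3 - <<'E'
from lifts import *
t=cap('top','top3')
print(find(t,(365,184)))
for n,p,z in [('hh1',(337,142),.025),('hh2',(345,169),.025),('handle',(380,150),.02)]: print(n,onz(t,p,z))
plan((.624,.0684,.26,90),(.61,-.2,.26,105),(.6093,-.3577,.1,113),g=60,vmax=.048)
E
```

```text
(array([ 0.58139148, -0.36961035]), (49.4345588684082, 50.35536575317383), (np.float64(3.169886326105716), 22.90329933166504), array([364.77253219, 183.89699571]))
hh1 [ 0.71394378 -0.28623846  0.025     ]
hh2 [ 0.6279314  -0.30642561  0.025     ]
handle [ 0.68577312 -0.41808324  0.02      ]
[60,[0.0,0.0,-0.75],0.01],[60,[0.0,0.0,-0.75],0.01],[60,[0.0,0.0,-0.75],0.01],[60,[-0.89,-0.05,0.0],-0.42],[60,[-0.89,-0.09,0.0],-0.42],[60,[-0.89,-0.12,0.0],-0.42],[60,[-0.88,-0.16,0.0],-0.42],[60,[-0.87,-0.2,0.0],-0.42],[60,[-0.86,-0.24,0.0],-0.42],[60,[-0.61,-0.17,0.64],-0.27],[60,[-0.6,-0.18,0.64],-0.27],[60,[-0.6,-0.2,0.64],-0.27],[60,[-0.59,-0.22,0.64],-0.27],[60,[-0.59,-0.23,0.64],-0.27],
 14
```

View pics/top3.png

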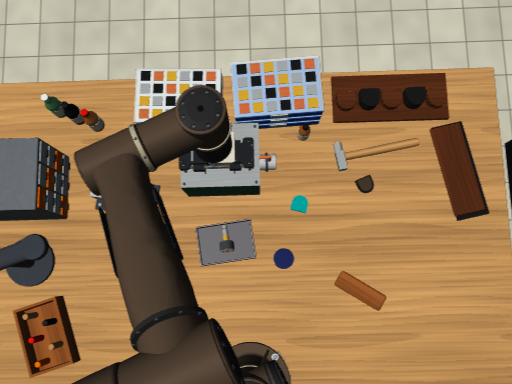

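>>> apply_moves(plan=[[70,[0,0,-0.75],0],[70,[0,0,-0.75],0],[70,[0,0,-0.8],0],[70,[-0.89,-0.05,0],-0.42],[70,[-0.89,-0.09,0],-0.42],[70,[-0.89,-0.12,0],-0.42],[70,[-0.88,-0.16,0],-0.42],[70,[-0.87,-0.2,0],-0.42],[70,[-0.86,-0.24,0],-0.42],[70,[-0.61,-0.17,0.64],-0.27],[70,[-0.6,-0.18,0.64],-0.27],[70,[-0.6,-0.2,0.64],-0.27]])

```text
time_s: 42.38
tcp_pos: [0.6104, -0.2952, 0.1651]
eef_rot: [180.0, 0.0, 110.1]
contact_force: [0.5, 0.3, -0.3]
gripper_width: 0.0635
```

>>> apply_moves(plan=[[70,[-0.59,-0.22,0.64],-0.27],[70,[-0.59,-0.23,0.64],-0.27],[70,[0,0,0],0],[70,[0,0,0],0]])

```text
time_s: 42.88
tcp_pos: [0.6108, -0.3574, 0.1022]
eef_rot: [-180.0, 0.0, 113.3]
contact_force: [0.5, 0.2, 1.3]
gripper_width: 0.0637
```

```bash
python3 - <<'E'
from lifts import *
np.set_printoptions(precision=4,suppress=True)
S=get_state();print(S['tcp_pos'],S['eef_rot'],S['contact_force'],S['gripper_width'])
c=cap('wrist','w14')
R=Ro.from_euler('xyz',S['eef_rot'],degrees=True).as_matrix()
d=cv2.inRange(c['frame'].max(2),0,95); cv2.imwrite('pics/m14.png',d)
print(proj(c,(.5814,-.3696,.006)))
E
```

```text
[ 0.6108 -0.3574  0.1022] [-179.9965    0.0163  113.2914] [0.5444 0.1909 1.2602] 0.06368958865765333
[257.8305 150.107 ]
```

View pics/w14.png

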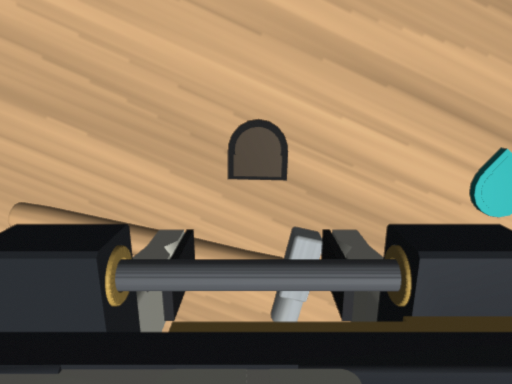

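```bash
python3 - <<'E'
from lifts import *
np.set_printoptions(precision=4,suppress=True)
c=cap('wrist');S=get_state()
R=Ro.from_euler('xyz',S['eef_rot'],degrees=True).as_matrix()
for n,p in dict(l=(228,165),r=(288,165),el=(229,180),er=(287.5,180),top=(258,119.5),ham=(305,229)).items():
    print(n,R.T@(onz(c,p,.004 if n!='ham' else .025)-S['tcp_pos']))
crop(c,210,100,310,200,6,'w15')
E
```

```text
l [-0.025  -0.0191  0.0993]
r [ 0.0259 -0.0191  0.0993]
el [-0.0245 -0.006   0.0994]
er [ 0.0258 -0.006   0.0993]
top [ 0.0005 -0.0569  0.0993]
ham [0.0394 0.0308 0.0783]
```

View pics/w15.png

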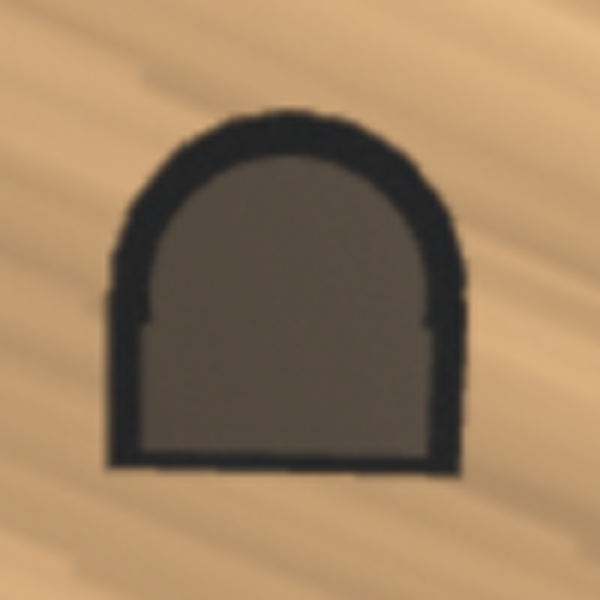

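>>> apply_moves(plan=[[70,[0.01,0.02,0.6],0],[70,[0,0,0.6],0],[70,[0,0,0.6],0],[70,[0,0,0.45],0],[70,[0,0,0.2],0],[70,[0,0,0.06],0],[70,[0,0,0],0],[70,[0,0,0],0]])

```text
time_s: 43.98
tcp_pos: [0.612, -0.3565, -0.0224]
eef_rot: [179.9, 0.1, 113.3]
contact_force: [-0.0, -0.4, -0.5]
gripper_width: 0.0638
```

```bash
python3 - <<'E'
from lifts import *
S=get_state();print(S['tcp_pos'],S['eef_rot'],S['contact_force'],S['gripper_width'])
c=cap('wrist'); crop(c,130,100,390,290,3,'w12')
E
```

```text
[ 0.61203546 -0.35652595 -0.02236435] [1.79926592e+02 6.71995435e-02 1.13330561e+02] [-0.03603538 -0.36372611 -0.46994479] 0.06377671582384856
```

View pics/w12.png

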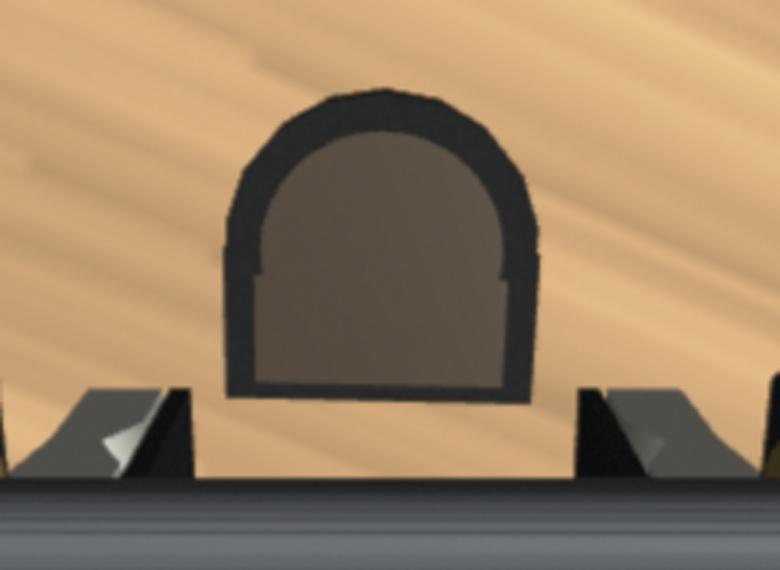

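>>> apply_moves(plan=[[70,[0,-0.05,0.03],0],[70,[0,0,0],0],[255,[0,0,0],0],[255,[0,0,0],0],[255,[0,0,0],0],[255,[0,0,-0.2],0],[255,[0,0,-0.5],0],[255,[0,0,-0.8],0],[255,[0,0,-0.8],0],[255,[0,0,0],0]], squeeze=3)

```text
time_s: 45.28
tcp_pos: [0.6115, -0.3584, 0.0953]
eef_rot: [179.7, 0.3, 113.4]
contact_force: [0.2, 0.5, -0.4]
gripper_width: 0.0498
```

>>> apply_moves(plan=[[255,[0,0,-1],0],[255,[0,0,1],0],[255,[0,0,-1],0],[255,[0,0,1],0],[255,[0,0,-1],0],[255,[0,0,1],0],[255,[0,0,-1],0],[255,[0,0,1],0],[255,[0,0,0],0]])

```text
time_s: 46.4
tcp_pos: [0.606, -0.3559, 0.0861]
eef_rot: [-179.7, -0.3, 113.3]
contact_force: [-0.1, 0.3, 0.2]
gripper_width: 0.0498
```

```bash
python3 - <<'E'
from lifts import *
S=get_state();print(S['tcp_pos'],S['eef_rot'],S['contact_force'],S['gripper_width'])
c=cap('wrist'); crop(c,130,100,390,290,3,'w12')
E
```

```text
[ 0.60595281 -0.35592787  0.08612899] [-179.7111529    -0.33036985  113.26825252] [-0.11517907  0.34353332  0.15699733] 0.049752578764022906
```

View pics/w12.png

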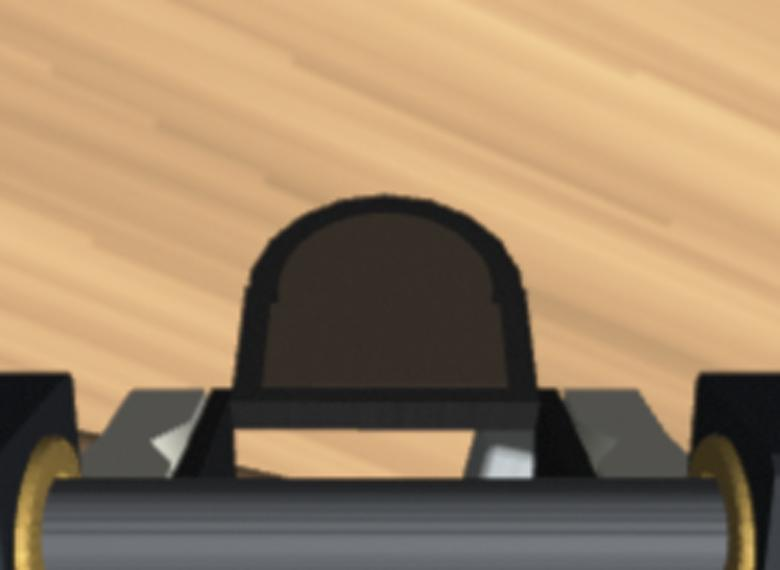

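>>> apply_moves(plan=[[255,[0,0,-1],0],[255,[0,0,1],0],[255,[0,0,-1],0],[255,[0,0,1],0],[255,[0,0,-1],0],[255,[0,0,1],0],[255,[0,0,-1],0],[255,[0,0,1],0],[255,[0,0,-1],0],[255,[0,0,1],0],[255,[0,0,0],0]])

```text
time_s: 47.82
tcp_pos: [0.6067, -0.3564, 0.0878]
eef_rot: [-179.8, -0.2, 113.3]
contact_force: [-0.9, 0.1, 0.1]
gripper_width: 0.0496
```

```bash
python3 - <<'E'
from lifts import *
S=get_state();print(S['tcp_pos'],S['eef_rot'],S['contact_force'],S['gripper_width'])
c=cap('wrist'); crop(c,130,100,390,290,3,'w12')
plan((.60,-.33,.24,112),(.61,-.15,.245,100),(.6458,.0683,.2414,90),g=255,vmax=.034)
E
```

```text
[ 0.60670242 -0.35635756  0.08783867] [-179.77004961   -0.24455596  113.28591143] [-0.93886823  0.14567281  0.06835949] 0.04961254729045997
[255,[0.11,0.01,-0.6],0.04],[255,[0.11,0.01,-0.6],0.04],[255,[0.11,0.01,-0.6],0.04],[255,[0.11,0.01,-0.6],0.04],[255,[0.11,0.01,-0.6],0.04],[255,[0.54,0.26,-0.02],0.33],[255,[0.55,0.24,-0.02],0.33],[255,[0.56,0.22,-0.02],0.33],[255,[0.57,0.2,-0.02],0.33],[255,[0.57,0.18,-0.02],0.33],[255,[0.58,0.16,-0.02],0.33],[255,[0.6,0.21,0.01],0.24],[255,[0.6,0.19,0.01],0.24],[255,[0.61,0.18,0.01],0.24],[255,[0.61,0.16,0.01],0.24],[255,[0.61,0.15,0.01],0.24],[255,[0.62,0.13,0.01],0.24],[255,[0.62,0.12,0.01],0.24],
 18
```

View pics/w12.png

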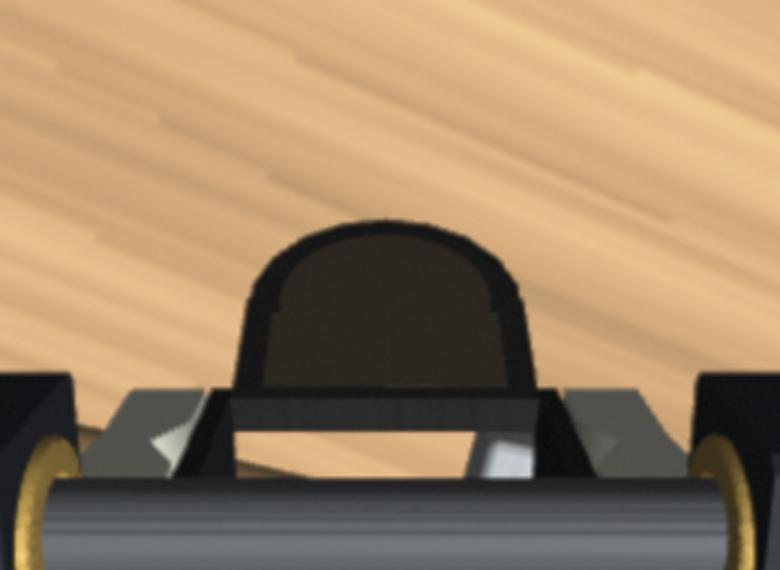

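>>> apply_moves(plan=[[255,[0,0,0],0],[255,[0.11,0.01,-0.45],0.04],[255,[0.11,0.01,-0.6],0.04],[255,[0.11,0.01,-0.65],0.04],[255,[0.11,0.01,-0.7],0.04],[255,[0.11,0.01,-0.65],0.04],[255,[0.54,0.26,-0.02],0.33],[255,[0.55,0.24,-0.02],0.33],[255,[0.56,0.22,-0.02],0.33],[255,[0.57,0.2,-0.02],0.33],[255,[0.57,0.18,-0.02],0.33],[255,[0.58,0.16,-0.02],0.33]], squeeze=6)

```text
time_s: 49.38
tcp_pos: [0.6114, -0.1503, 0.2506]
eef_rot: [179.9, 0.0, 100.2]
contact_force: [-0.0, 0.3, -0.6]
gripper_width: 0.0491
```

>>> apply_moves(plan=[[255,[0.6,0.21,0],0.24],[255,[0.6,0.19,0],0.24],[255,[0.61,0.18,0],0.24],[255,[0.61,0.16,0],0.24],[255,[0.61,0.15,0],0.24],[255,[0.62,0.13,0],0.24],[255,[0.62,0.12,0],0.24],[255,[0,0,0],0],[255,[0,0,0],0]])

```text
time_s: 50.5
tcp_pos: [0.646, 0.0672, 0.2497]
eef_rot: [179.9, -0.0, 90.2]
contact_force: [-0.3, -0.2, 0.2]
gripper_width: 0.0494
```

```bash
python3 - <<'E'
from lifts import *
S=get_state();print(S['tcp_pos'],S['eef_rot'],S['contact_force'],S['gripper_width'])
c=cap('wrist'); crop(c,130,100,390,290,3,'w12')
plan((.6422,.0683,.1912,90),g=255,vmax=.06)
E
```

```text
[0.6459527  0.06724998 0.24967108] [ 1.79926113e+02 -7.59480743e-03  9.02015242e+01] [-0.27848213 -0.24772102  0.21197247] 0.04938721869038708
[255,[0.03,-0.07,1.17],0.03],
 1
```

View pics/w12.png

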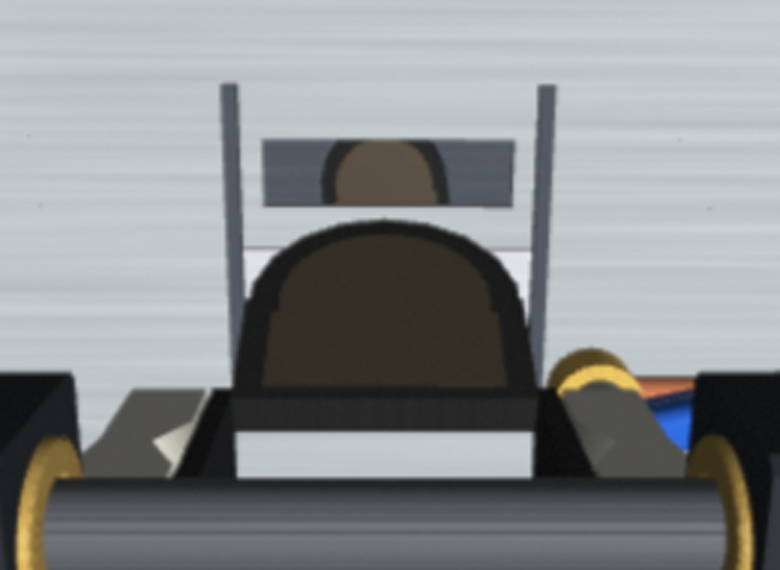

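>>> apply_moves(plan=[[255,[0.02,0,0.3],0],[255,[0,-0.04,0.45],0],[255,[0,-0.04,0.32],0],[255,[0,0,0.1],0],[255,[0,-0.04,0.08],0],[255,[0,-0.04,0.08],0],[255,[0,-0.04,0.08],0],[255,[0,0,0],0]])

```text
time_s: 51.55
tcp_pos: [0.6356, 0.0684, 0.1779]
eef_rot: [-180.0, -0.0, 90.2]
contact_force: [-0.5, -0.5, -0.7]
gripper_width: 0.0495
```

```bash
python3 - <<'E'
from h import *
S=get_state();print(S['tcp_pos'],S['eef_rot'],S['contact_force'],S['gripper_width'])
c=cap('wrist'); crop(c,150,110,370,260,3.6,'w13')
E
```

```text
[0.63558821 0.0684065  0.17788897] [-1.79994097e+02 -2.68445438e-03  9.01617467e+01] [-0.52188056 -0.48166232 -0.69730189] 0.04951597260574154
```

View pics/w13.png

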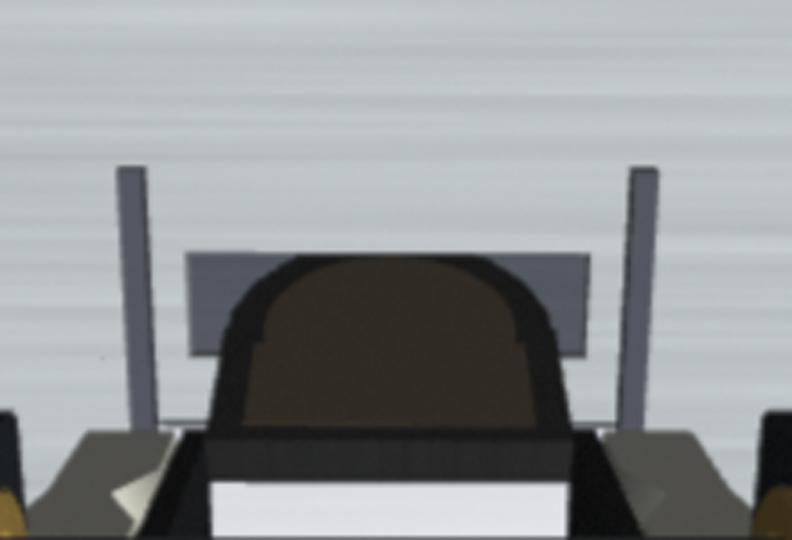

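Same state as with lift A, so I'll use the same insertion and release.

>>> apply_moves(plan=[[255,[0,0,0],0],[255,[0,-0.06,0.08],0],[255,[0,-0.06,0.1],0],[255,[0,-0.06,0.1],0],[255,[0,-0.04,0.1],0],[255,[0,-0.02,0.1],0],[255,[0,0,0.1],0],[255,[0,0,0.06],0],[255,[0,0,0],0]], squeeze=3)

```text
time_s: 52.72
tcp_pos: [0.6237, 0.0683, 0.1456]
eef_rot: [-180.0, 0.0, 90.2]
contact_force: [0.6, -0.7, -0.1]
gripper_width: 0.0498
```

>>> apply_moves(plan=[[90,[0,0,0],0],[90,[0,0,0],0],[90,[0,0,0],0],[90,[0,0,0],0],[90,[0,0,0],0]])

```text
time_s: 53.35
tcp_pos: [0.6238, 0.0683, 0.146]
eef_rot: [180.0, -0.0, 90.2]
contact_force: [0.3, -0.8, -0.4]
gripper_width: 0.0568
```

```bash
python3 - <<'E'
from h import *
S=get_state();print(S['tcp_pos'],S['eef_rot'],S['contact_force'],S['gripper_width'])
c=cap('wrist'); crop(c,150,110,370,260,3.6,'w13')
E
```

```text
[0.62380924 0.06832481 0.14598871] [ 1.79999127e+02 -2.82777230e-03  9.01543482e+01] [ 0.34534695 -0.7521142  -0.35196695] 0.056761634580736936
```

View pics/w13.png

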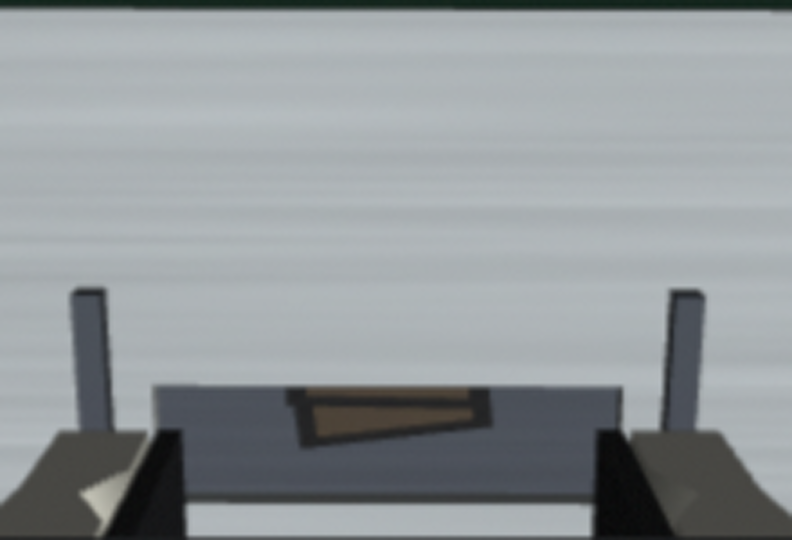

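```bash
python3 - <<'E'
from h import *
s=cap('scene')
for y in (.15,.158,.165):
    o,d=ray(s,(325.1,218.2)); p=o+d*(y-o[1])/d[1]; print(p)
for x in (.64,.657,.67):
    o,d=ray(s,(325.1,218.2)); p=o+d*(x-o[0])/d[0]; print(p)
# left prong in same picture: (160,330)
for x in (.64,.657,.67):
    o,d=ray(s,(160/5.5+210,332/5.5+150)); p=o+d*(x-o[0])/d[0]; print(p)
E
```

```text
[0.72976406 0.15       0.28195612]
[0.66136537 0.158      0.21023019]
[0.60151653 0.165      0.14747001]
[0.64       0.16049892 0.18782551]
[0.657      0.15851058 0.20565247]
[0.67       0.15699008 0.21928485]
[ 0.64       -0.02566774  0.18525329]
[ 0.657      -0.02215781  0.20315622]
[ 0.67       -0.01947374  0.2168467 ]
```

>>> apply_moves(plan=[[90,[0,0,-0.6],0],[255,[0,0.3,-0.9],0],[255,[0,0.4,-0.8],0],[255,[0,0,0],0],[255,[0,0,0],0]], squeeze=10)

```text
time_s: 54.08
tcp_pos: [0.6584, 0.0684, 0.2602]
eef_rot: [-179.9, -0.0, 90.1]
contact_force: [-0.3, -0.3, -0.3]
gripper_width: 0.0225
```

```bash
python3 - <<'E'
from h import *
np.set_printoptions(precision=4,suppress=True)
S=get_state();print(S['tcp_pos'],S['eef_rot'],S['contact_force'],S['gripper_width'],S['joints'])
c=cap('wrist','w16');t=cap('top','top4'); s=cap('scene'); crop(s,210,150,350,260,5.5,'s5')
E
```

```text
[0.6584 0.0684 0.2602] [-179.9459   -0.0105   90.1399] [-0.2811 -0.2624 -0.2783] 0.02249796020020192 [  22.7592   17.6601    4.4988   -0.0313  -76.8846 -112.6121]
```

View pics/w16.png

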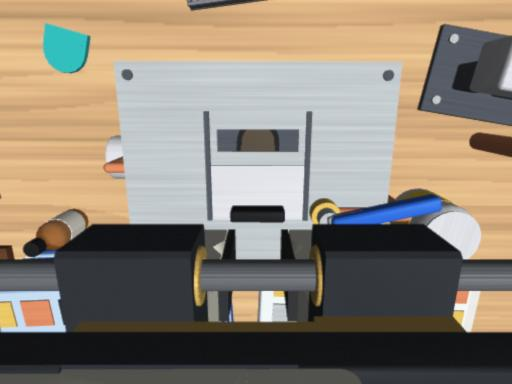

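View pics/s5.png

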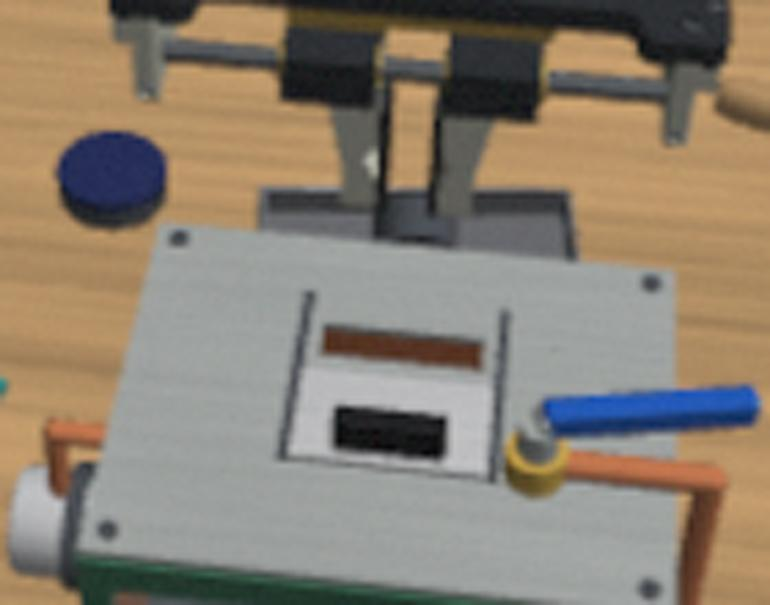

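>>> apply_moves(plan=[[255,[0,0,0],-1],[255,[0,0,0],-1],[255,[0,0,0],-1],[255,[0,0,0],-1],[255,[0,0,0],-1],[255,[0,0,0],-1],[255,[0,0,0],-1],[255,[0,0,0],-1],[255,[0,0,0],-1],[255,[0,0,0],-1],[255,[0,0,0],-1],[255,[0,0,0],-1]])

```text
time_s: 55.72
tcp_pos: [0.6583, 0.0684, 0.2602]
eef_rot: [-180.0, -0.1, 162.4]
contact_force: [-0.0, -0.3, -1.1]
gripper_width: 0.0009
```

>>> apply_moves(plan=[[255,[0,0,0],-1],[255,[0,0,0],-1],[255,[0,0,0],-0.98],[255,[0,0,0],0],[255,[0,0,0],0]])

```text
time_s: 56.35
tcp_pos: [0.6586, 0.0684, 0.2606]
eef_rot: [-180.0, -0.0, 179.9]
contact_force: [0.3, 0.3, 0.5]
gripper_width: 0.0008
```

```bash
python3 - <<'E'
from h import *
np.set_printoptions(precision=4,suppress=True)
S=get_state();print(S['tcp_pos'],S['eef_rot'],S['contact_force'],S['gripper_width'],S['joints'])
plan((.708,.0684,.22,180),(.708,.0684,.153,180),g=255,vmax=.03)
c=cap('wrist','w16')
E
```

```text
[0.6586 0.0684 0.2606] [-179.987    -0.0362  179.9129] [0.307  0.2543 0.4937] 0.0007523933803157876 [ 22.7669  17.6601   4.5294  -0.0021 -76.9077 -22.8536]
[255,[-0.33,0.0,0.27],-0.0],[255,[-0.33,0.0,0.27],-0.0],[255,[-0.33,0.0,0.27],-0.0],[255,[0.0,0.0,0.45],-0.0],[255,[0.0,0.0,0.45],-0.0],[255,[0.0,0.0,0.45],-0.0],
 6
```

View pics/w16.png

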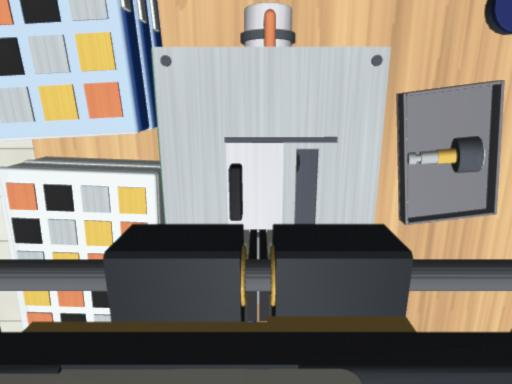

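>>> apply_moves(plan=[[255,[-0.34,0,0.27],0],[255,[-0.34,0,0.27],0],[255,[-0.34,0,0.27],0],[255,[0,0,0.45],0],[255,[0,0,0.45],0],[255,[0,0,0.45],0],[255,[0,0,0],0]])

```text
time_s: 57.28
tcp_pos: [0.7089, 0.0679, 0.1495]
eef_rot: [-179.9, -0.3, 180.0]
contact_force: [0.7, -0.1, -0.2]
gripper_width: 0.0002
```

```bash
python3 - <<'E'
from h import *
np.set_printoptions(precision=4,suppress=True)
S=get_state();print(S['tcp_pos'],S['eef_rot'],S['contact_force'],S['gripper_width'])
s=cap('scene'); crop(s,210,150,350,260,5.5,'s5')
E
```

```text
[0.7089 0.0679 0.1495] [-179.9179   -0.2954  179.9969] [ 0.6724 -0.1324 -0.2038] 0.0002063506031472059
```

View pics/s5.png

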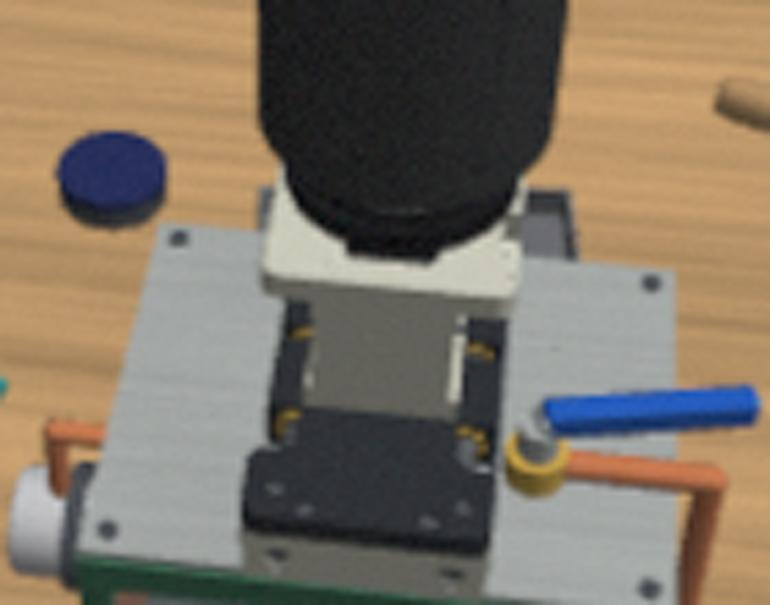

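>>> apply_moves(plan=[[255,[0.15,0,0],0],[255,[0.15,0,0],0],[255,[0.15,0,0],0],[255,[0.15,0,0],0],[255,[0.15,0,0],0],[255,[0.1,0,0],0],[255,[0,0,0],0]])

```text
time_s: 58.2
tcp_pos: [0.6665, 0.0685, 0.153]
eef_rot: [180.0, -0.0, -180.0]
contact_force: [0.3, 0.0, -0.5]
gripper_width: 0.0001
```

>>> apply_moves(plan=[[255,[0.04,0,0],0],[255,[0,0,0],0]])

```text
time_s: 58.45
tcp_pos: [0.6652, 0.0684, 0.1528]
eef_rot: [-180.0, -0.0, -180.0]
contact_force: [2.1, -0.6, 1.5]
gripper_width: 0.0008
```

>>> apply_moves(plan=[[255,[0.04,0,0],0],[255,[0.04,0,0],0],[255,[0,0,0],0]])

```text
time_s: 58.82
tcp_pos: [0.6614, 0.0685, 0.1529]
eef_rot: [180.0, 0.0, -180.0]
contact_force: [2.8, -0.3, -1.4]
gripper_width: 0.0002
```

```bash
python3 - <<'E'
from h import *
np.set_printoptions(precision=4,suppress=True)
S=get_state();print(S['tcp_pos'],S['eef_rot'],S['contact_force'],S['gripper_width'])
c=cap('wrist');crop(c,150,20,400,230,3,'w16')
E
```

```text
[0.6614 0.0685 0.1529] [ 179.9962    0.0132 -179.9607] [ 2.8422 -0.3348 -1.422 ] 0.00015980710685982588
```

View pics/w16.png

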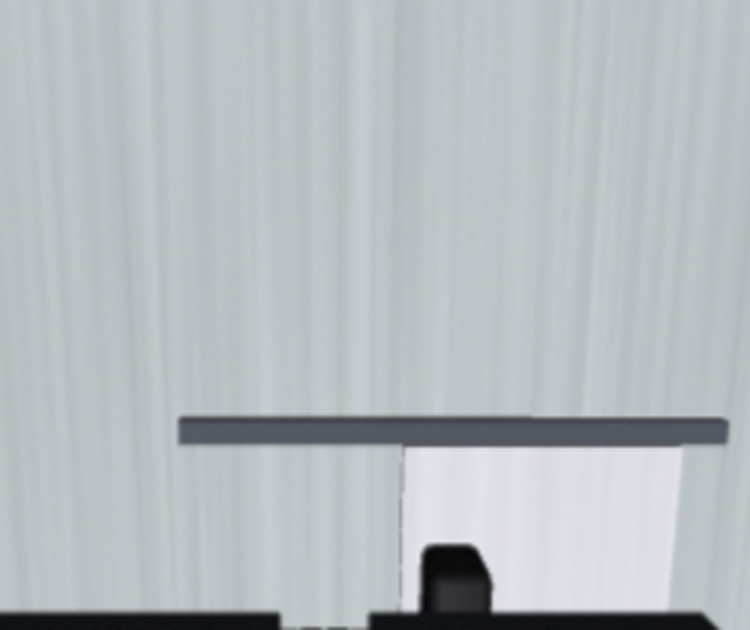

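>>> apply_moves(plan=[[255,[0.04,0,0],0],[255,[0.04,0,0],0],[255,[0,0,0],0]])

```text
time_s: 59.25
tcp_pos: [0.6612, 0.0686, 0.1532]
eef_rot: [180.0, 0.4, -180.0]
contact_force: [16.9, -2.5, -8.6]
gripper_width: 0.0005
```

>>> apply_moves(plan=[[255,[0.04,0,0],0],[255,[0,0,0],0]])

```text
time_s: 59.5
tcp_pos: [0.6612, 0.0687, 0.1534]
eef_rot: [179.9, 0.6, -179.9]
contact_force: [23.9, -4.8, -13.3]
gripper_width: 0.0003
```

The stop is reached (24 N with no further motion). Backing off to verify.

>>> apply_moves(plan=[[255,[-0.1,0,0],0],[255,[-0.3,0,0],0],[255,[0,0,-0.8],0],[255,[0,0,-0.9],0],[255,[0,0.3,-0.6],0],[255,[0,0.3,0],0],[255,[0,0.3,0],0],[255,[0,0.3,0],0],[255,[0,0.3,0],0],[255,[0,0,0],0]])

```text
time_s: 60.75
tcp_pos: [0.6751, 0.1447, 0.2672]
eef_rot: [-180.0, -0.1, -179.9]
contact_force: [0.3, -0.3, 0.6]
gripper_width: 0.0009
```

```bash
python3 - <<'E'
from h import *
np.set_printoptions(precision=4,suppress=True)
S=get_state();print(S['tcp_pos'],S['eef_rot'],S['contact_force'],S['gripper_width'])
c=cap('wrist','w17');s=cap('scene'); crop(s,210,150,350,260,5.5,'s5')
E
```

```text
[0.6751 0.1447 0.2672] [-179.9734   -0.0596 -179.8808] [ 0.3011 -0.2825  0.591 ] 0.0008756593500333636
```

View pics/w17.png

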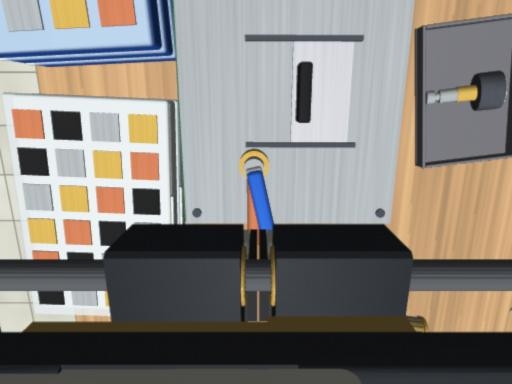

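View pics/s5.png

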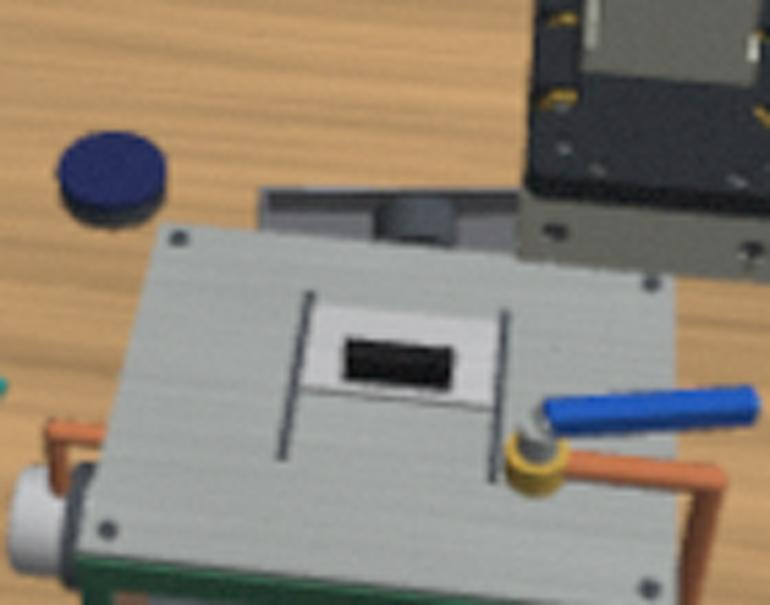

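```bash
python3 - <<'E'
from h import *
np.set_printoptions(precision=4,suppress=True)
c=cap('wrist');t=cap('top'); s=cap('scene')
print('ring',onz(c,(254,161),.185),'lever root/tip',onz(c,(255,172),.208),onz(c,(266,229),.201))
px,py=.6755,.1205
def P(f,r,m):
    f=np.radians(f);u=np.array([-np.sin(f),np.cos(f)]);n=-np.array([np.cos(f),np.sin(f)])
    return np.array([px,py])+r*u-n*(.006+.016*np.cos(f)+.0095*np.sin(f)+m)
z=.1665
w=[(*P(10,.05,.015),.235,180),(*P(10,.05,.012),z,180)]
for f in range(10,91,8): w.append((*P(f,.05,0),z,180))
for q in w: print(np.round(q,4))
plan(*w,g=255,vmax=.04)
E
```

```text
ring [0.6774 0.1193 0.185 ] lever root/tip [0.6764 0.1235 0.208 ] [0.6678 0.171  0.201 ]
[  0.7046   0.1764   0.235  180.    ]
[  0.7017   0.1759   0.1665 180.    ]
[  0.6899   0.1738   0.1665 180.    ]
[  0.683    0.1755   0.1665 180.    ]
[  0.6756   0.1762   0.1665 180.    ]
[  0.6679   0.1757   0.1665 180.    ]
[  0.6601   0.1739   0.1665 180.    ]
[  0.6523   0.1707   0.1665 180.    ]
[  0.645    0.1661   0.1665 180.    ]
[  0.6384   0.1602   0.1665 180.    ]
[  0.6328   0.1531   0.1665 180.    ]
[  0.6284   0.1449   0.1665 180.    ]
[  0.6255   0.136    0.1665 180.    ]
[255,[-0.29,0.33,0.33],0.0],[255,[-0.29,0.33,0.33],0.0],[255,[0.03,-0.01,0.68],-0.0],[255,[0.03,-0.01,0.68],-0.0],[255,[0.24,-0.04,0.0],-0.0],[255,[0.14,0.03,0.0],-0.0],[255,[0.15,0.01,0.0],-0.0],[255,[0.15,-0.01,0.0],-0.0],[255,[0.16,-0.04,0.0],-0.0],[255,[0.15,-0.06,0.0],-0.0],[255,[0.15,-0.09,0.0],-0.0],[255,[0.13,-0.12,0.0],-0.0],[255,[0.11,-0.14,0.0],-0.0],[255,[0.09,-0.16,0.0],-0.0],[255,[0.06,-0.18,0.0],-0.0],
 15
```

>>> apply_moves(plan=[[255,[-0.29,0.33,0.33],0],[255,[-0.29,0.33,0.33],0],[255,[0.03,-0.01,0.6],0],[255,[0.03,-0.01,0.5],0],[255,[0,0,0.2],0],[255,[0,0,0],0]])

```text
time_s: 61.75
tcp_pos: [0.7012, 0.1756, 0.1686]
eef_rot: [-179.9, -0.1, -180.0]
contact_force: [0.3, -0.6, 0.4]
gripper_width: 0.0001
```

```bash
python3 - <<'E'
from h import *
S=get_state();print(S['tcp_pos'],S['eef_rot'],S['contact_force'])
s=cap('scene'); crop(s,240,150,380,260,5.5,'s5'); cap('wrist','w17')
E
```

```text
[0.70123592 0.17564301 0.16862   ] [-1.79938676e+02 -1.01236575e-01 -1.79952696e+02] [ 0.26201936 -0.62615986  0.37211315]
```

View pics/s5.png

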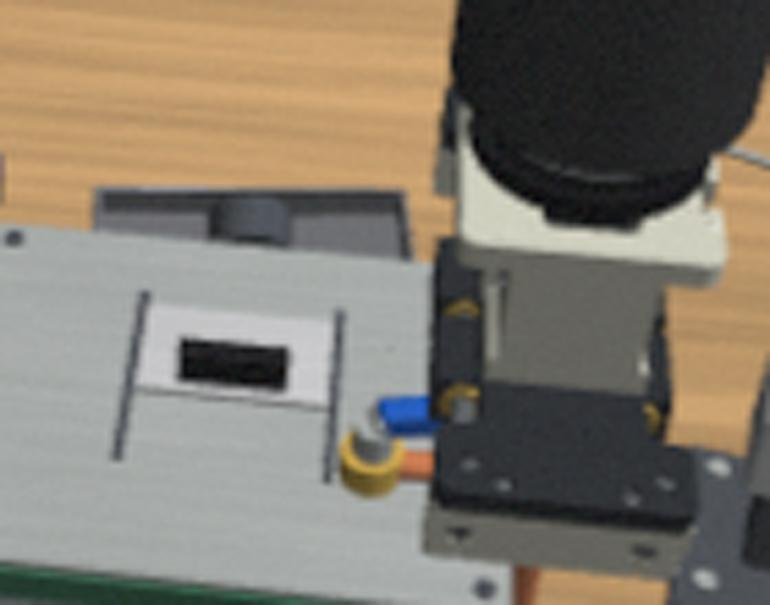

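View pics/w17.png

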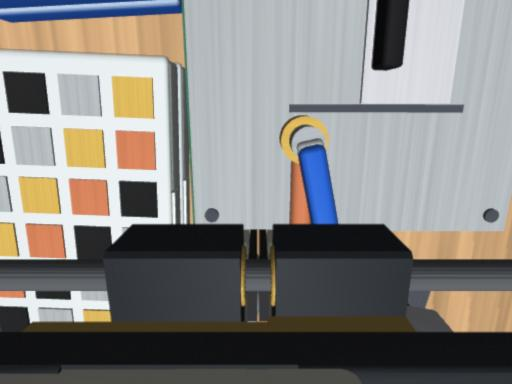

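>>> apply_moves(plan=[[255,[0.24,-0.04,0.03],0],[255,[0.14,0.03,0],0],[255,[0.15,0.01,0],0],[255,[0.15,-0.01,0],0],[255,[0.16,-0.04,0],0],[255,[0.15,-0.06,0],0],[255,[0.15,-0.09,0],0],[255,[0,0,0],0]])

```text
time_s: 62.85
tcp_pos: [0.643, 0.1649, 0.1684]
eef_rot: [-180.0, -0.1, -180.0]
contact_force: [0.7, 0.1, 1.2]
gripper_width: 0.0005
```

```bash
python3 - <<'E'
from h import *
S=get_state();print(S['tcp_pos'],S['eef_rot'],S['contact_force'])
s=cap('scene'); crop(s,240,150,380,260,5.5,'s5'); cap('wrist','w17')
E
```

```text
[0.64301587 0.16488715 0.1683724 ] [-1.79985353e+02 -8.18195030e-02 -1.79977106e+02] [0.74182574 0.14761747 1.22790143]
```

View pics/w17.png

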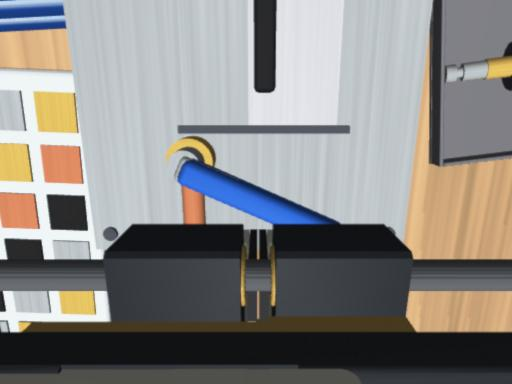

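The lever is swinging as planned, now at about 60°. Continuing to the stop.

>>> apply_moves(plan=[[255,[0.13,-0.12,0],0],[255,[0.11,-0.14,0],0],[255,[0.09,-0.16,0],0],[255,[0.05,-0.18,0],0],[255,[0,-0.06,0],0],[255,[0,0,0],0]])

```text
time_s: 63.7
tcp_pos: [0.6266, 0.1409, 0.1688]
eef_rot: [179.3, 0.3, -179.9]
contact_force: [-0.7, 31.8, -0.6]
gripper_width: 0.0008
```

>>> apply_moves(plan=[[255,[0,-0.06,0],0],[255,[0,0,0],0]])

```text
time_s: 63.95
tcp_pos: [0.6267, 0.1407, 0.1688]
eef_rot: [179.1, 0.4, -179.8]
contact_force: [-3.0, 41.8, -0.0]
gripper_width: 0.0005
```

```bash
python3 - <<'E'
from h import *
S=get_state();print(S['tcp_pos'],S['eef_rot'],S['contact_force'])
s=cap('scene'); crop(s,240,150,380,260,5.5,'s5'); cap('wrist','w17')
E
```

```text
[0.62668161 0.14073874 0.16884052] [ 179.06659729    0.36000523 -179.80504703] [-3.04545421e+00  4.18470040e+01 -3.99989173e-02]
```

View pics/w17.png

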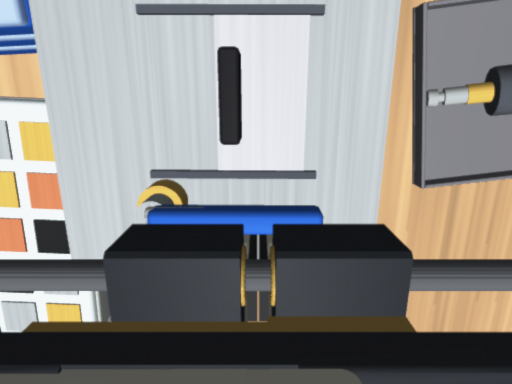

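At the stop: the lever is parallel to the shutter rail. Backing off and clearing away.

>>> apply_moves(plan=[[255,[0,0.1,0],0],[255,[0,0.2,0],0],[255,[0,0.3,0],0],[255,[0,0,-0.8],0],[255,[0,0,-1],0],[255,[0,0,-1],0],[255,[0,0.5,-0.5],0],[255,[0,0.8,0],0],[255,[0,0.8,0],0],[255,[0,0.8,0],0],[255,[0,0,0],0]])

```text
time_s: 65.42
tcp_pos: [0.6245, 0.3063, 0.3319]
eef_rot: [-179.9, -0.1, -179.9]
contact_force: [-0.3, -0.3, -0.5]
gripper_width: 0.0002
```

```bash
python3 - <<'E'
from h import *
S=get_state();print(S['tcp_pos'],S['eef_rot'],S['contact_force'])
cap('scene','s9'); t=cap('top','top9'); c=cap('wrist','w18'); crop(t,80,100,280,250,4,'t9')
E
```

```text
[0.62446795 0.3062557  0.3318935 ] [-1.79898706e+02 -1.24532773e-01 -1.79859761e+02] [-0.2770948  -0.29221834 -0.51149098]
```

View pics/s9.png

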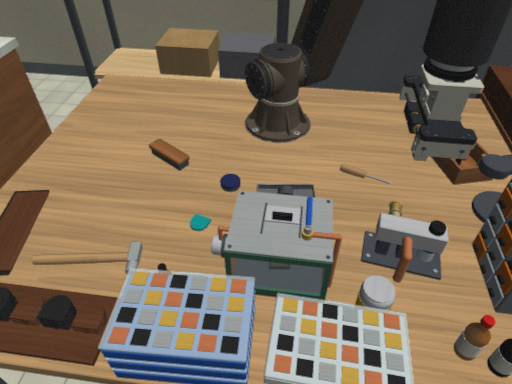

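The scene view shows no lifts left on the bench, the shutter shut, the lever pointing at the robot, the sleeve forward, and the other objects unmoved. I've reached the picture limit, so the last checks are numeric.

```bash
python3 - <<'E'
from h import *
np.set_printoptions(precision=4,suppress=True)
for n in ('wrist','top','scene'):
    c=cap(n); h=cv2.cvtColor(c['frame'],cv2.COLOR_BGR2HSV)
    m=cv2.inRange(h,(105,190,120),(120,255,255)); k,l,st,ce=cv2.connectedComponentsWithStats(m)
    if k<2: print(n,'no blue'); continue
    # the largest blue comp near the box
    for i in np.argsort(-st[1:,4])[:2]+1:
        ys,xs=np.where(l==i); P=np.array([onz(c,(a,b),.208)[:2] for a,b in zip(xs,ys)])
        u=np.linalg.svd(P-P.mean(0),full_matrices=False)[2][0]
        print(n,st[i][4],'centre',P.mean(0),'angle',np.degrees(np.arctan2(u[1],u[0])),'len',np.ptp(P@u))
t=cap('top'); f=t['frame'].max(2)
# tab now vs start picture
a=cv2.imread('pics/top0.png').max(2)
for nm,im in (('start',a),('now',f)):
    sub=im[148:165,205:235]<60; ys,xs=np.where(sub); print(nm,'tab',onz(t,(xs.mean()+205,ys.mean()+148),.191),sub.sum())
# dark things on bench right area: lifts left?
for x,y in [(320,234),(365,184)]: print((f[y-10:y+10,x-10:x+10]<85).sum())
E
```

```text
wrist no blue
top 87 centre [0.636  0.1233] angle 179.79539815556467 len 0.07821255270194272
scene 107 centre [0.6411 0.1241] angle -0.030856483865385004 len 0.07714073631023899
scene 9 centre [ 0.9851 -0.1593] angle 97.91364131942218 len 0.012243415151567127
start tab [0.638  0.0662 0.191 ] 68
now tab [0.638  0.0662 0.191 ] 67
0
0
```

```bash
python3 - <<'E'
from h import *
now=cap('top')['frame']; a=cv2.imread('pics/top0.png')
d=cv2.absdiff(now,a).max(2)
print((d[198:246,112:145]).astype(int)[::2,::3])
n2=cap('scene')['frame']; b=cv2.imread('pics/scene0.png'); d2=cv2.absdiff(n2,b).max(2)
ys,xs=np.where(d2[200:225,385:415]>25); print('scene diff px near coupler rows',sorted(set(ys+200)))
E
```

```text
[[  5   6   6   5   6   6   5   5   6   6   3]
 [  2   3   1   4   5   5   7   6   5   5   2]
 [  2   3   3   3   2   5   5   1   3   6   1]
 [  1   2   2   3   3   5   5   1   0   1   2]
 [  3   4   1   4   1   6   5   2   4   4   1]
 [  2   3   2   3   3   5   5   3   2   3   2]
 [  2   3   3   2   2   5   5   2   3   4   3]
 [  5   6   4   2   5   5   3   3   1   4   2]
 [  6   6   5   5   4   6   4   3   3   3   4]
 [  5   5   3   5   4   6   4   5   4   5   4]
 [  5   5   5   7   5   5   3   5   5   5   5]
 [  5   5   5   4   5   6   2   5   5   5   4]
 [  4   5   4   4   5   4   1   5   5   4   5]
 [  5   5   4   4  30  30   2   5   6   4   4]
 [  6   5   6   5  34  51  21   6   5   6   6]
 [  6   5   5   6  38  64   5   6   5   6   6]
 [  6   5  23   8  40  82   5   7   7   6   6]
 [  5   6 116 130 132 142 107   7   5   6   6]
 [  6   5 125 125 127 136 148  24   5   4   6]
 [  6   6 116 110 113 126 143   4   4   5   5]
 [  6   6 110 109 115 131 144   4   5   5   5]
 [  4   5  54  58  82 118 144   6   5   5   5]
 [  4   4   6   5   4   4   6   5   5   5   6]
 [  5   4   5   5   5   5   6   6   5   6   4]]
scene diff px near coupler rows [np.int64(200), np.int64(201), np.int64(202), np.int64(203)]
```

```bash
python3 - <<'E'
from plant import close_job
print(close_job())
E
```

```text
the job is handed in; nothing more can be done
None
```

The whole job is done and handed in at about 66 s, in the order asked:

- **Gauge:** I pulled the sleeve back and the gauge sprang out. On release the sleeve snapped home, and the gauge was drawn out and laid in the grey tray.
- **Lifts:** I slid the shutter open and dropped both lifts round end first through the slot. Only two lifts were there, and the turquoise look-alike was left alone.
- **Shutter and valve:** I pushed the shutter shut to its stop, then swung the valve to its stop.

**Last checks**
- The lever lies along the box's -x to within 0.3° in both cameras.
- The shutter tab is at the same position as in the first picture.
- The sleeve area is unchanged from the start apart from the missing gauge.
- Both lifts were seen inside the box and none are left on the bench.
- The gauge is inside the tray.

**What did not go as expected**
- **Fingertips:** they sit about 29 mm behind the reported TCP, so the first close on the sleeve slid over the top of it (about 11 N, no damage). I corrected for this afterwards.
- **Lifts in the grip:** they did not swing down on their own, so I shook them down to about 60° and the slot edge brought them upright.
- **Valve force:** the final push on the valve stop read about 42 N at the wrist, through the fingers. That is above the 40 N limit set for the arm and gripper body, but well under the 120 N wrist limit.
- **Final pictures:** the last top and wrist views could not be viewed because the 90-picture limit was reached, so the closing checks on those were done by numbers only.

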